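# Open the enclosure and lay in the power modules

### The arm

A 6-joint arm with a two-finger parallel gripper is mounted at the origin on the work surface. World frame = base frame: x ahead of the robot, y to its left, z up, the work surface at z = 0. Lengths are in mm, angles in degrees, forces in N, time in s.
With the tool pointing down it reaches from about 300 to 850 mm from the base axis. Payload 4.2 kg.
Tool frame: the origin (TCP) lies at the very end of the fingers, on their centre line; the grasp point (between the pads) lies 19 mm behind it; z points along the fingers, x is the direction in which the jaws open and shut, and the axes are right-handed (so a half turn about z gives the same grasp; the last joint's range is limited). The gripper opens to 91 mm and grips with 3 to 60 N. Pads are 32 mm wide; open, the fingers measure 118 mm over their backs; the gripper's body (76 mm by 178 mm) begins 60 mm behind the grasp point.
Start: joints at [72.995, 18.312, 89.639, -0, 72.044, -1.146], TCP at [157.137, 553.128, 213.976] pointing down, gripper open.
Joint ranges: [-177.97, 177.97], [-48.28, 115.42], [12.27, 149.76], [-77.06, 257.06], [2.81, 150.46], [-146.56, 146.56]. Speed limits (degrees/s): [147.25, 147.25, 180, 180, 180, 180].

### API

Orientations are given as [roll, pitch, yaw] about the fixed x, y, z axes, in that order (R = Rz(yaw) Ry(pitch) Rx(roll)).
In Python, from workcell import env gives the robot as it stands.
- The arm moves only by the tool servo_tool, never from a script. Its argument "plan" is a list of rows, each a list of 3 entries, a list of its own where there are three numbers: the turn, a rotation vector about the tool's x, y, z in degrees, then the shift along the tool's x, y, z in mm, then the finger opening in mm, from 0 to 91.2. In form: [[[ax, ay, az], [dx, dy, dz], claw], ...]. A call has exactly 10 rows; each row shifts and turns the pose as measured when the row begins, along the tool's axes as they then stand; what a row does not reach is not made up. A row lasts 1/8 s, in which the tool goes at most 62.5 mm and 10.7 degrees, less where a joint would pass 70% of its speed; a pose out of reach is approached as far as the arm can. A call with a gripper value outside its range is refused whole. The fingers move at their own pace and stop on an object; "squeeze" is the grip in N (left out, the last holds). Time passes only in rows, so rows that do not move let the fingers close, or fill a call up. It gives the time, the measured TCP pose, the force and the opening at its end, in the units of the state.
- env.state(): the state, without advancing time (a new reading comes with each control period).
- env.grab_frame(name): name is "side" or "top" or "wrist"; returns a dict with "pixels" (384x512x3 uint8, red, green, blue), "intrinsics" (3x3 intrinsics, pixels), "eye" and "attitude" of the camera in the world. Camera axes: x right, y up, looking along -z (the intrinsics and any distortion apply to the point x, -y, -z); pixel columns grow to the right and rows downward; lengths in mm; the calibration is good to about 2 mm. A picture is of the moment at which its call begins. There is no depth.
- env.job_done(): hands the job in, once; it reports no verdict.
The state is a dict: "time_s": time; "qpos": joint angles; "qvel": joint speeds; "effort": joint torques, N m; "ee_pos": TCP position; "ee_rot": TCP orientation; "force": force on the tool from outside, world axes, zero at the start; "torque": the same for the moment, N m; "gripper_width": finger opening in mm.
Only numpy, scipy, OpenCV 4.12 (cv2) and the standard library are available. Lean on these libraries where they do the work, as an engineer would, in place of code of your own. Each camera call takes 0.05 s, during which the arm holds its last target.

### The job

Pry the snap-fit cover off the black enclosure by levering the wooden-handled pry bar in the notch of its rim, lay the cover ridge up on the middle of the square black mat and put the pry bar back on the cork mat. Lay every power module that is there inside the enclosure, upright and squarely on a white pad of its own and turned the way the pad lies (the pads form a pinwheel; any module may go on any pad), and leave the can, the bin and the screwdriver where they are.

Things in the scene. Friction and masses are not known exactly. Their poses are not given: they have to be found in the camera images.
- box: Fixed black steel enclosure 176 x 176 mm, 112 mm high, walls 8 mm, inside 160 x 160 mm. Origin under its centre on the bench; its -x side, towards the robot, has the notch. The cover lies sunk in its top, underside at 98 mm, on 5 mm ledges along both y sides and the +x side. Two sprung catches in the -x wall, 45 mm either side of the notch, at 105.5 mm, reach over the cover's edge.
- notch (a point): Middle of the notch's floor at the outer face of the -x wall, 90 mm above the bench: the edge to lever on. The notch is 24 mm wide (y), cut through the 8 mm wall from the rim down to here, leaving a gap 8 mm high under the cover's edge; below the cover it is empty down to the deck. Axes as the enclosure: the bar enters along +x.
- deck (a point): Centre of the deck inside the enclosure, the level floor at 36 mm above the bench, 76 mm below the rim. It is 120 x 120 mm, framed by a step 20 mm wide and 10 mm high along all four walls. Axes as the enclosure.
- pad1 (a point): Centre of white pad 1 on the deck, at deck level: a painted rectangle 60 x 36 mm with its long side along the enclosure's x, at (-21, -33) mm (x, y) from the deck centre. Axes as the enclosure.
- pad2 (a point): Centre of white pad 2 on the deck, at deck level: a painted rectangle 60 x 36 mm with its long side along the enclosure's y, at (33, -21) mm (x, y) from the deck centre. Axes as the enclosure.
- pad3 (a point): Centre of white pad 3 on the deck, at deck level: a painted rectangle 60 x 36 mm with its long side along the enclosure's x, at (21, 33) mm (x, y) from the deck centre. Axes as the enclosure.
- pad4 (a point): Centre of white pad 4 on the deck, at deck level: a painted rectangle 60 x 36 mm with its long side along the enclosure's y, at (-33, 21) mm (x, y) from the deck centre. Axes as the enclosure.
- cover_ridge (a point): Centre of the grip ridge of the black plastic cover (about 120 g): a plate 158 x 158 x 4 mm with a ridge 90 (x) x 30 (y) x 16 mm high on the middle of its top. This point is 12 mm above the underside and 8 mm below the ridge's top. Axes as the enclosure when fitted, z up. Once loose the cover can be carried by the ridge.
- cover_edge (a point): Middle of the cover's lower -x edge, 79 mm from its centre, at the notch; 98 mm above the bench while snapped in. Levering this edge up about 8 mm snaps it past the two catches (about 10 N at the edge); it then stays resting on them, about 10 to 12 mm raised. The other three edges are not held.
- prybar_grip (a point): Centre of the pry bar's wooden handle, half-way up: handle 80 long (x) x 16 wide (y) x 18 mm high, z up as it lies. A straight flat steel blade 12 mm wide, 3 mm thick leaves the handle's +x end at mid height and reaches 110 mm from this point. About 90 g. It lies on the cork mat at the start.
- prybar_tip (a point): Middle of the tip of the pry bar's blade, 110 mm along +x from prybar_grip, half-way through its thickness.
- tool_mat_top (a point): Centre of the top of the fixed cork mat, 120 (x) x 200 (y) mm, 3 mm thick.
- cover_mat_top (a point): Centre of the top of the fixed black rubber mat, 200 x 200 mm, 3 mm thick.
- m1 (a point): Power module (two to four are present): grey brick 60 (x) x 36 (y) x 26 mm high with a black grip block 26 (x) x 16 (y) x 22 mm high on the middle of its top; 48 mm high in all, about 160 g. This point is its centre, 24 mm above its underside; the grip block spans 2 to 24 mm above this point. It starts upright on the bench.
- m2 (a point): Power module (two to four are present): grey brick 60 (x) x 36 (y) x 26 mm high with a black grip block 26 (x) x 16 (y) x 22 mm high on the middle of its top; 48 mm high in all, about 160 g. This point is its centre, 24 mm above its underside; the grip block spans 2 to 24 mm above this point. It starts upright on the bench.
- m3 (a point): Power module (two to four are present): grey brick 60 (x) x 36 (y) x 26 mm high with a black grip block 26 (x) x 16 (y) x 22 mm high on the middle of its top; 48 mm high in all, about 160 g. This point is its centre, 24 mm above its underside; the grip block spans 2 to 24 mm above this point. It starts upright on the bench.
- m4 (a point): Power module (two to four are present): grey brick 60 (x) x 36 (y) x 26 mm high with a black grip block 26 (x) x 16 (y) x 22 mm high on the middle of its top; 48 mm high in all, about 160 g. This point is its centre, 24 mm above its underside; the grip block spans 2 to 24 mm above this point. It starts upright on the bench.
- can: Closed grey metal can, 56 mm across, 130 mm high, origin under its centre. Bystander.
- bin: Open blue plastic bin 90 x 120 x 50 mm, origin under its centre. Bystander.
- screwdriver: Blue-handled screwdriver lying on the bench. Bystander.
Not all that is in view belongs to the job. What is shaped like the part that bears cover_ridge but blue or green is not meant.

How it is judged:
By the outcome, as a careful person would: the job done as asked, in the order asked, and still so for the second after the job is handed in, with the robot touching nothing.
Of module1, module2, module3, module4 only 2 to 4 are there at a start; the rules pass over those that are not, and their reading is None.
At some moment in a run one of module1, module2, module3, module4, prybar may be knocked a few centimetres aside while the robot is not near it.
Once in a run the grip may slacken for a moment while it holds something.
It also fails if it takes over 210 s, if anything falls off the work surface, if the arm or the gripper's body presses on something with over 40 N, if the wrist force passes 120 N, or if a joint passes its speed limit or range.

## Working session

There is one attempt and no reset: what is moved stays moved. The work goes in short steps, Python scripts to look and compute and a tool call to move; the robot and the scene stay as the last step left them, time stands still between calls to the robot, and variables do not carry over. Pictures are saved under pics/ and viewed, and the job is handed in when it is done.

Besides the shell and the picture viewer there is one more tool, called after "Emit:" in YAML: its name, and indented under it one key for each argument. servo_tool: Moves the arm, as the interface text tells. Its arguments: {"type":"object","properties":{"plan":{"type":"array"},"squeeze":{"type":"number"}},"required":["plan"]}

```bash
ls; mkdir -p pics
cat > h.py <<'E'
import numpy as np, cv2
from workcell import env
from scipy.spatial.transform import Rotation as R
def snap(n,f):
    g=env.grab_frame(n); cv2.imwrite('pics/'+f+'.png',cv2.cvtColor(g['pixels'],cv2.COLOR_RGB2BGR))
    np.savez('pics/'+f+'.npz',K=g['intrinsics'],eye=g['eye'],att=g['attitude'],**({'dist':g['distortion']} if 'distortion' in g else {}))
    return g
E
python3 - <<'E'
from h import *
for n in ['side','top','wrist']:
    g=snap(n,n+'0'); print(n,g.keys(),g['intrinsics'],g['eye'],g['attitude'])
print(env.state())
E
```

```text
pics
side dict_keys(['pixels', 'intrinsics', 'eye', 'attitude']) [[482.30317265   0.         249.46133897]
 [  0.         482.30317265 184.41885926]
 [  0.           0.           1.        ]] [  398.23408485 -1174.39829309  1137.40721947] [50.49594219  0.49271928 -4.78091565]
top dict_keys(['pixels', 'intrinsics', 'eye', 'attitude']) [[480.62311106   0.         251.33946686]
 [  0.         480.62311106 197.21275335]
 [  0.           0.           1.        ]] [ 375.08472274   62.65818853 1507.28101749] [  4.06908327   0.95085985 -88.36966878]
wrist dict_keys(['pixels', 'intrinsics', 'eye', 'attitude']) [[264.76131935   0.         257.71466252]
 [  0.         264.76131935 192.86434587]
 [  0.           0.           1.        ]] [ 93.69303857 571.95266923 384.2459436 ] [-13.61087145   0.09371594  74.18775316]
{'time_s': 0.15, 'qpos': array([ 7.29935332e+01,  1.83433809e+01,  8.96903472e+01,  5.76290264e-04,
        7.20443498e+01, -1.14582907e+00]), 'qvel': array([ 0.01198627, -0.0745792 , -0.22543608, -0.06056085,  0.01460088,
       -0.01310279]), 'effort': array([ 7.47603444e-04, -4.12773728e+01, -2.32152021e+01,  7.27102580e-02,
        4.33947681e-02, -9.27309497e-05]), 'ee_pos': array([157.02993804, 552.7444806 , 213.31189663]), 'ee_rot': array([-1.79997891e+02,  7.80513090e-02,  7.41391857e+01]), 'force': array([-0.35889262, -0.67451646,  0.00436457]), 'torque': array([-0.01258583,  0.02753109,  0.01709272]), 'gripper_width': 91.04475645591468}
```

Run:
```python
import cv2
for n in ['side0','top0']:
    im=cv2.imread(f'pics/{n}.png'); cv2.imwrite(f'pics/{n}b.png',cv2.resize(im,(800,600),interpolation=cv2.INTER_CUBIC))
```

```text
(no output)
```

View pics/side0b.png

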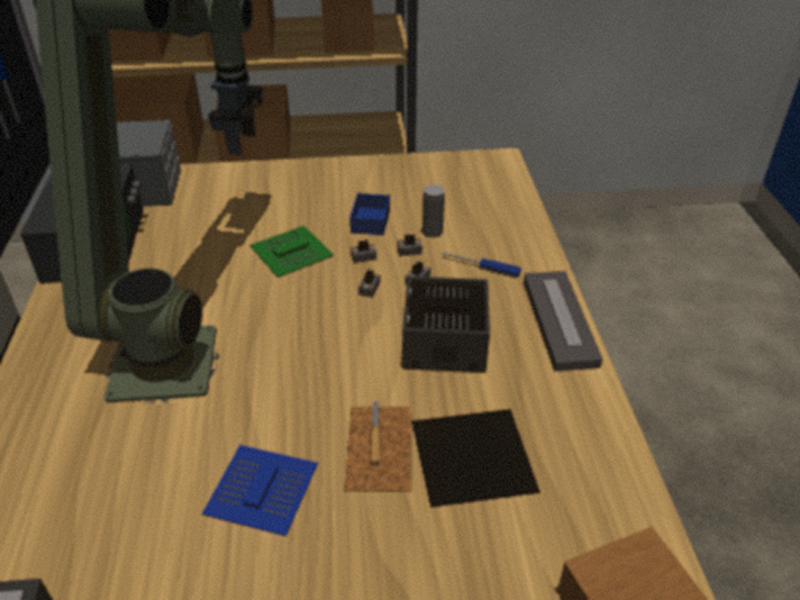

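View pics/top0b.png

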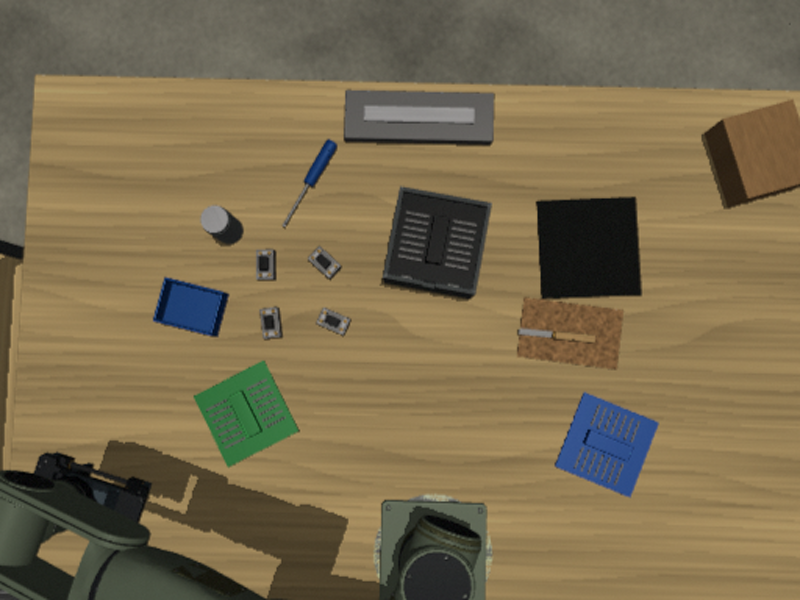

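View pics/wrist0.png

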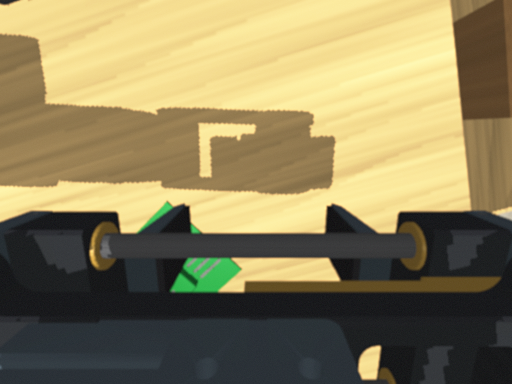

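```bash
cat >> h.py <<'E'
def cam(f):
    d=np.load('pics/'+f+'.npz'); return d['K'],d['eye'],R.from_euler('xyz',d['att'],degrees=True).as_matrix()
def ray(f,uv):
    K,e,A=cam(f); p=np.linalg.inv(K)@np.array([uv[0],uv[1],1.]); return e,A@np.array([p[0],-p[1],-p[2]])
def onz(f,uv,z):
    e,d=ray(f,uv); return e+d*(z-e[2])/d[2]
def proj(f,P):
    K,e,A=cam(f); c=A.T@(np.asarray(P,float)-e); q=K@np.array([c[0],-c[1],-c[2]]); return q[:2]/q[2]
def tri(obs):
    M=np.zeros((3,3));b=np.zeros(3)
    for f,uv in obs:
        e,d=ray(f,uv); d=d/np.linalg.norm(d); P=np.eye(3)-np.outer(d,d); M+=P;b+=P@e
    X=np.linalg.solve(M,b); return X,[np.round(proj(f,X)-np.array(uv),1) for f,uv in obs]
def crop(f,x0,y0,x1,y1,s,out):
    im=cv2.imread('pics/'+f+'.png')[y0:y1,x0:x1]; cv2.imwrite('pics/'+out+'.png',cv2.resize(im,None,fx=s,fy=s,interpolation=cv2.INTER_CUBIC))
E
python3 - <<'E'
from h import *
s=512/800
for n,uv,z in [('box',(437,243),112),('m',(265,264),48),('m',(324,262),48),('m',(271,322),48),('m',(333,320),48),('cork',(570,333),3),('mat',(589,247),3),('grip',(575,337),12),('tip',(519,331),12),('boxTL',(402,188),112),('TR',(491,203),112),('BR',(474,293),112),('BL',(384,283),112),('base',(437,540),0)]:
    print(n,onz('top0',np.array(uv)*s,z).round(0))
crop('top0',230,110,420,245,4,'c1'); crop('side0',220,140,360,320,3.3,'c2')
crop('top0',155,150,235,225,8,'c3')
E
```

```text
box [598.   9. 112.]
m [558. 343.  48.]
m [565. 227.  48.]
m [445. 326.  48.]
m [452. 206.  48.]
cork [ 441. -265.    3.]
mat [ 615. -301.    3.]
grip [ 433. -273.   12.]
tip [ 442. -162.   12.]
boxTL [701.  78. 112.]
TR [677. -90. 112.]
BR [506. -62. 112.]
BL [520. 106. 112.]
base [27. -9.  0.]
```

View pics/c1.png

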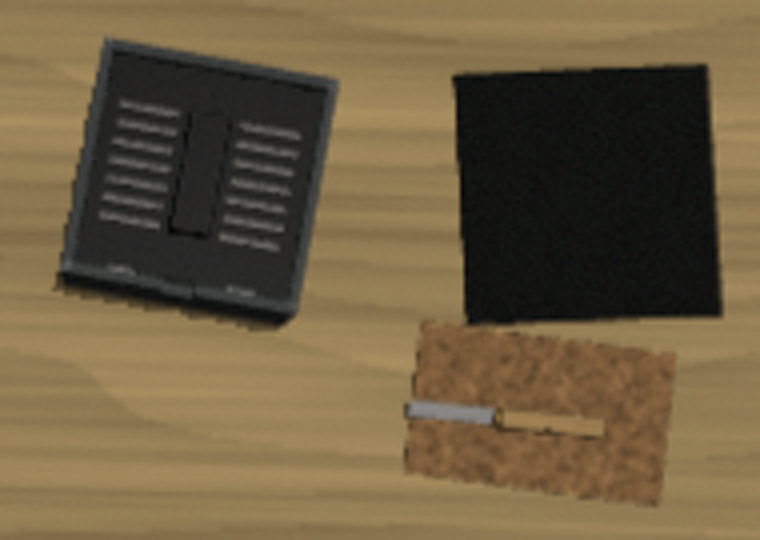

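View pics/c2.png

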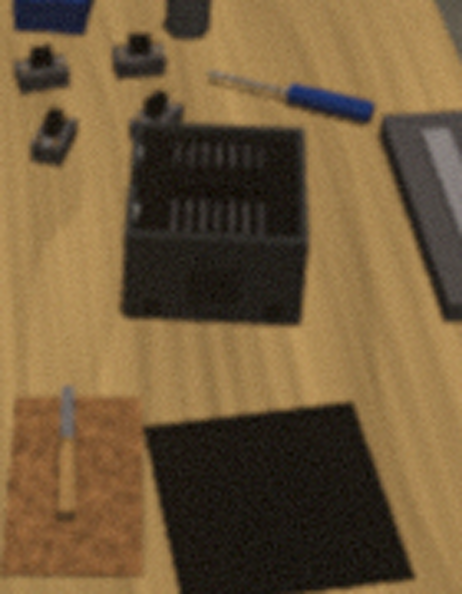

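View pics/c3.png

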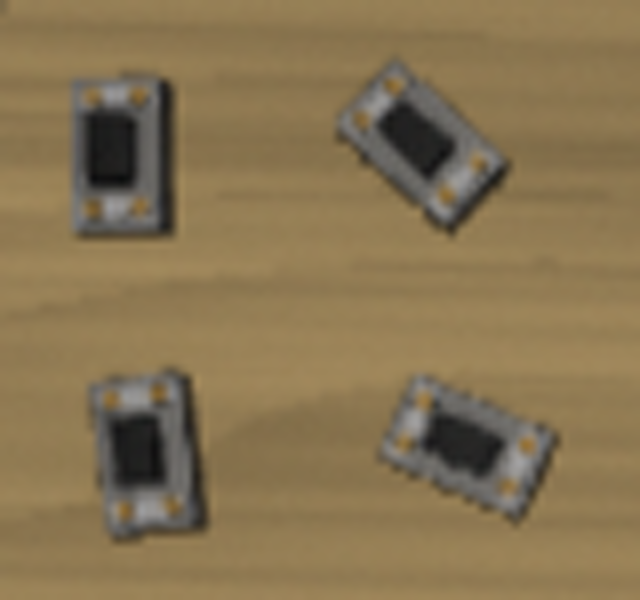

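```bash
cat >> h.py <<'E'
from scipy.spatial.transform import Slerp
def st():
    s=env.state(); print('t',round(s['time_s'],2),'pos',s['ee_pos'].round(1),'rot',s['ee_rot'].round(2),'F',s['force'].round(1),'w',round(s['gripper_width'],1)); return s
def plan(wps,nrows,dec=0):
    """wps: list of (pos, rpy) ; nrows list per segment"""
    s=st(); p=s['ee_pos']; r=R.from_euler('xyz',s['ee_rot'],degrees=True); out=[]
    for (tp,tr),n in zip(wps,nrows):
        tr=R.from_euler('xyz',tr,degrees=True); sl=Slerp([0,1],R.concatenate([r,tr])); tp=np.array(tp,float)
        p0=p
        for i in range(n):
            a=sl(i/n); b=sl((i+1)/n); q=p0+(tp-p0)*(i+1)/n
            rv=(a.inv()*b).as_rotvec(degrees=True); d=a.inv().apply(q-p)
            out.append([rv.round(1).tolist(),d.round(dec).tolist()]); p=q
        r=tr
    for o in out: print(str(o).replace('.0,',',').replace('.0]',']').replace('-0,','0,').replace('-0]','0]'))
E
python3 - <<'E'
from h import *
print(proj('wrist0',env.state()['ee_pos']))
plan([((450,120,300),(180,0,10)),((440,-240,300),(180,0,-5))],[7,8])
E
```

```text
[256.3401438  227.96524318]
t 0.15 pos [157.  552.7 213.3] rot [-1.800e+02  8.000e-02  7.414e+01] F [-0.4 -0.7  0. ] w 91.0
[[0, 0, 9.2], [-48, 57, -12]]
[[0, 0, 9.2], [-38, 64, -12]]
[[0, 0, 9.2], [-28, 69, -12]]
[[0, 0, 9.2], [-16, 73, -12]]
[[0, 0, 9.2], [-4, 75, -12]]
[[0, 0, 9.2], [8, 74, -12]]
[[0, 0, 9.2], [19, 72, -12]]
[[0, 0, 1.9], [-9, 44, 0]]
[[0, 0, 1.9], [-8, 44, 0]]
[[0, 0, 1.9], [-6, 45, 0]]
[[0, 0, 1.9], [-5, 45, 0]]
[[0, 0, 1.9], [-3, 45, 0]]
[[0, 0, 1.9], [-2, 45, 0]]
[[0, 0, 1.9], [0, 45, 0]]
[[0, 0, 1.9], [1, 45, 0]]
```

Emit:
servo_tool:
  plan:
    - [[0, 0, 8], [-40, 40, -15], 91]
    - [[0, 0, 8], [-32, 46, -15], 91]
    - [[0, 0, 8], [-26, 50, -12], 91]
    - [[0, 0, 8], [-18, 54, -12], 91]
    - [[0, 0, 8], [-8, 55, -12], 91]
    - [[0, 0, 8], [0, 55, -10], 91]
    - [[0, 0, 8], [8, 55, 0], 91]
    - [[0, 0, 8], [14, 53, 0], 91]
    - [[0, 0, 0], [20, 40, 0], 91]
    - [[0, 0, 0], [0, 0, 0], 91]

```text
time_s: 1.4
ee_pos: [422.5, 122.2, 290.4]
ee_rot: [179.7, -0.0, 8.1]
force: [-0.9, 0.6, -0.1]
gripper_width: 91.0
```

Run:
```python
from h import *
snap('wrist','w1')
plan([((440,-240,300),(180,0,-5))],[9])
```

```text
t 1.45 pos [421.7 123.3 290.4] rot [ 1.7977e+02 -1.0000e-02  8.2000e+00] F [-0.5  0.1  0.7] w 90.9
[[0, 0, 1.5], [-4, 40, -1]]
[[0, 0, 1.5], [-3, 40, -1]]
[[0, 0, 1.5], [-2, 40, -1]]
[[0, 0, 1.5], [-1, 40, -1]]
[[0, 0, 1.5], [0, 40, -1]]
[[0, 0, 1.5], [1, 40, -1]]
[[0, 0, 1.5], [2, 40, -1]]
[[0, 0, 1.5], [3, 40, -1]]
[[0, 0, 1.5], [5, 40, -1]]
```

View pics/w1.png

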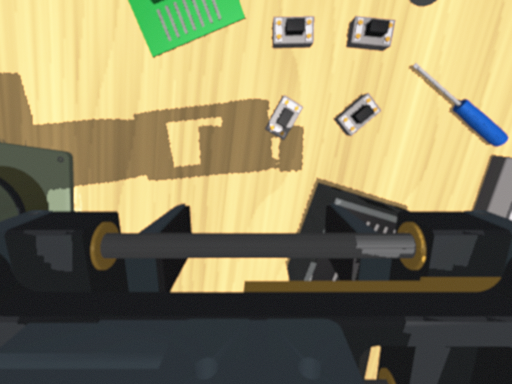

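Emit:
servo_tool:
  plan:
    - [[0, 0, 1.5], [-4, 55, 4], 91]
    - [[0, 0, 1.5], [-3, 55, 4], 91]
    - [[0, 0, 1.5], [-2, 55, 4], 91]
    - [[0, 0, 1.5], [-1, 55, 4], 91]
    - [[0, 0, 1.5], [0, 55, 4], 91]
    - [[0, 0, 1.5], [1, 55, 4], 91]
    - [[0, 0, 1.5], [2, 55, 4], 91]
    - [[0, 0, 1.5], [4, 55, 4], 91]
    - [[0, 0, 1.5], [5, 40, 4], 91]
    - [[0, 0, 0], [0, 0, 0], 91]

```text
time_s: 2.7
ee_pos: [450.3, -354.5, 252.1]
ee_rot: [-179.7, -0.1, -4.4]
force: [-0.4, 0.4, 0.2]
gripper_width: 90.9
```

Run:
```python
from h import *
snap('wrist','w2');st()
crop('w2',100,0,420,240,2.5,'w2b')
```

```text
t 2.75 pos [ 450.3 -353.1  252.4] rot [-1.7961e+02 -1.1000e-01 -4.2800e+00] F [-0.4  0.1  0.3] w 91.2
```

View pics/w2b.png

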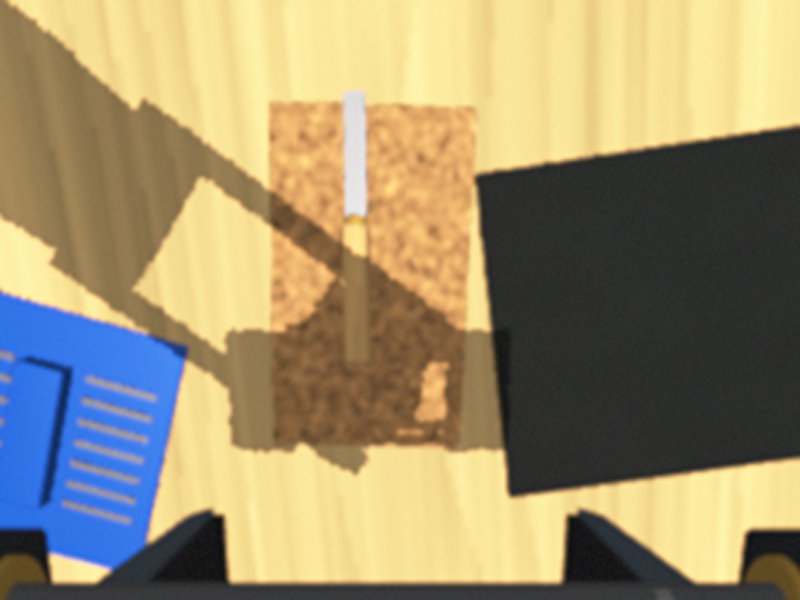

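Run:
```python
from h import *
w=lambda x,y:(x/2.5+100-.2,y/2.5-.2)
t=lambda x,y:(x/4+230-.4,y/4+110-.4)
print('bar tip',tri([('w2',w(355,93)),('top0',t(406,409))]))
print('rear',tri([('w2',w(356,360)),('top0',t(604,428))]))
for n,p,z in [('tip',(355,93),13.5),('front',(355,220),21),('rear',(356,360),21),('c',(270,102),3),('c',(476,107),3),('c',(462,443),3),('c',(273,443),3),('mat',(477,175),3),('mat',(510,495),3)]: print(n,onz('w2',w(*p),z).round(1))
for n,p,z in [('tip',(406,409),13.5),('front',(498,418),21),('rear',(604,428),21),('m',(455,75),3),('m',(708,66),3),('m',(721,316),3),('m',(467,323),3)]: print(n,onz('top0',t(*p),z).round(1))
```

```text
bar tip (array([ 442.54111465, -158.84762652,    8.07178019]), [array([-0.3,  0.1]), array([-0. , -0.1])])
rear (array([ 431.23211988, -306.29042157,   31.48878391]), [array([-0.3,  0.2]), array([-0.1, -0.2])])
tip [ 443.1 -160.5   13.5]
front [ 437.5 -228.    21. ]
rear [ 431.1 -306.5   21. ]
c [ 393.7 -158.2    3. ]
c [ 511.7 -169.6    3. ]
c [ 493.4 -364.8    3. ]
c [ 372.2 -355.6    3. ]
mat [ 510.5 -205.9    3. ]
mat [ 523.  -401.7    3. ]
tip [ 441.9 -158.1   13.5]
front [ 436.6 -227.8   21. ]
rear [ 431.1 -309.2   21. ]
m [ 707.4 -193.8    3. ]
m [ 719.5 -392.6    3. ]
m [ 521.8 -403.8    3. ]
m [ 511.  -206.1    3. ]
```

Run:
```python
from h import *
plan([((434,-269,70),(180,0,-4.7)),((434,-269,6),(180,0,-4.7))],[6,3])
```

```text
t 2.75 pos [ 450.3 -353.1  252.4] rot [-1.7961e+02 -1.1000e-01 -4.2800e+00] F [-0.4  0.1  0.3] w 91.2
[[-0.1, 0, 0.1], [-4, -14, 30]]
[[-0.1, 0, 0.1], [-4, -14, 30]]
[[-0.1, 0, 0.1], [-4, -14, 30]]
[[-0.1, 0, 0.1], [-4, -14, 30]]
[[-0.1, 0, 0.1], [-4, -14, 30]]
[[-0.1, 0, 0.1], [-4, -14, 30]]
[[0, 0, 0], [0, 0, 21]]
[[0, 0, 0], [0, 0, 21]]
[[0, 0, 0], [0, 0, 21]]
```

Emit:
servo_tool:
  plan:
    - [[0, 0, 0.4], [-4, -14, 30], 60]
    - [[0, 0, 0], [-4, -14, 30], 60]
    - [[0, 0, 0], [-4, -14, 30], 60]
    - [[0, 0, 0], [-4, -14, 30], 60]
    - [[0, 0, 0], [-4, -14, 30], 60]
    - [[0, 0, 0], [-4, -14, 30], 60]
    - [[0, 0, 0], [0, 0, 8], 60]
    - [[0, 0, 0], [0, 0, 0], 60]
    - [[0, 0, 0], [0, 0, 0], 60]
    - [[0, 0, 0], [0, 0, 0], 60]

```text
time_s: 4.0
ee_pos: [438.6, -248.6, 67.0]
ee_rot: [-179.6, -0.7, -3.6]
force: [0.6, 0.0, -0.3]
gripper_width: 60.0
```

Run:
```python
from h import *
snap('wrist','w3');
plan([((434,-269,5),(180,0,-4.7))],[4])
```

```text
t 4.05 pos [ 438.7 -248.7   67. ] rot [-179.63   -0.71   -3.61] F [-0.2  0.7 -0.1] w 60.2
[[-0.1, -0.2, 0.3], [-1, 5, 15]]
[[-0.1, -0.2, 0.3], [-1, 5, 15]]
[[-0.1, -0.2, 0.3], [-1, 5, 15]]
[[-0.1, -0.2, 0.3], [-1, 5, 15]]
```

View pics/w3.png

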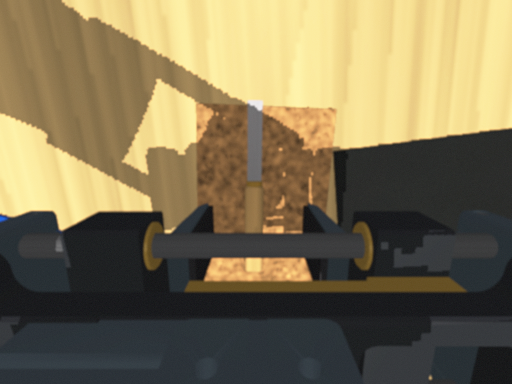

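Emit:
servo_tool:
  plan:
    - [[0, -0.5, 1], [-3, 20, 10], 45]
    - [[0, 0, 0], [0, 0, 0], 45]
    - [[0, 0, 0], [0, 0, 10], 45]
    - [[0, 0, 0], [0, 0, 12], 45]
    - [[0, 0, 0], [0, 0, 12], 45]
    - [[0, 0, 0], [0, 0, 8], 45]
    - [[0, 0, 0], [0, 0, 0], 45]
    - [[0, 0, 0], [0, 0, 0], 45]
    - [[0, 0, 0], [0, 0, 0], 45]
    - [[0, 0, 0], [0, 0, 0], 45]

```text
time_s: 5.3
ee_pos: [434.5, -270.3, 11.3]
ee_rot: [-179.6, -0.2, -4.7]
force: [-0.2, 0.3, 0.1]
gripper_width: 45.1
```

Run:
```python
from h import *
plan([((434,-269,5),(180,0,-4.7))],[1],1)
```

```text
t 5.3 pos [ 434.5 -270.3   11.3] rot [-179.63   -0.19   -4.74] F [-0.2  0.3  0.1] w 45.1
[[-0.4, -0.2, 0], [-0.7, -1.2, 6.3]]
```

Emit:
servo_tool:
  plan:
    - [[-0.4, 0, 0], [0, -1, 6], 45]
    - [[0, 0, 0], [0, 0, 0], 45]
    - [[0, 0, 0], [0, 0, 0], 0]
    - [[0, 0, 0], [0, 0, 0], 0]
    - [[0, 0, 0], [0, 0, 0], 0]
    - [[0, 0, 0], [0, 0, 0], 0]
    - [[0, 0, 0], [0, 0, 0], 0]
    - [[0, 0, 0], [0, 0, 0], 0]
    - [[0, 0, 0], [0, 0, -6], 0]
    - [[0, 0, 0], [0, 0, 0], 0]
  squeeze: 50

```text
time_s: 6.55
ee_pos: [434.8, -269.3, 11.6]
ee_rot: [179.9, -0.2, -4.7]
force: [0.2, -0.5, -0.6]
gripper_width: 15.6
```

Run:
```python
from h import *
snap('wrist','w4')
plan([((434,-269,230),(180,0,-5)),((420,20,230),(180,0,-98.8))],[5,10])
```

```text
t 6.6 pos [ 434.5 -269.1   11.3] rot [179.94  -0.19  -4.74] F [-0.5  0.  -1.3] w 15.6
[[0, 0, 0.1], [0, 0, -44]]
[[0, 0, 0.1], [0, 0, -44]]
[[0, 0, 0.1], [0, 0, -44]]
[[0, 0, 0.1], [0, 0, -44]]
[[0, 0, 0.1], [0, 0, -44]]
[[0, 0, 9.4], [-4, -29, 0]]
[[0, 0, 9.4], [-9, -28, 0]]
[[0, 0, 9.4], [-13, -26, 0]]
[[0, 0, 9.4], [-17, -23, 0]]
[[0, 0, 9.4], [-21, -20, 0]]
[[0, 0, 9.4], [-24, -17, 0]]
[[0, 0, 9.4], [-26, -13, 0]]
[[0, 0, 9.4], [-28, -8, 0]]
[[0, 0, 9.4], [-29, -4, 0]]
[[0, 0, 9.4], [-29, 1, 0]]
```

View pics/w4.png

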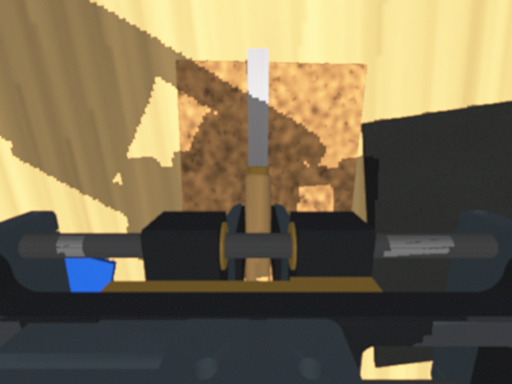

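Emit:
servo_tool:
  plan:
    - [[0, 0, 0], [0, 0, -50], 0]
    - [[0, 0, 0], [0, 0, -50], 0]
    - [[0, 0, 0], [0, 0, -50], 0]
    - [[0, 0, 8], [-5, -30, -50], 0]
    - [[0, 0, 9], [-10, -30, -50], 0]
    - [[0, 0, 9], [-15, -28, -30], 0]
    - [[0, 0, 9], [-20, -22, 0], 0]
    - [[0, 0, 9], [-22, -20, 0], 0]
    - [[0, 0, 9], [-24, -16, 0], 0]
    - [[0, 0, 9], [-26, -12, 0], 0]

```text
time_s: 7.85
ee_pos: [408.3, -54.3, 300.4]
ee_rot: [-179.8, -0.0, -69.0]
force: [0.8, 0.1, 0.2]
gripper_width: 15.8
```

Run:
```python
from h import *
plan([((480,25,330),(180,0,-98.8))],[6])
```

```text
t 7.85 pos [408.3 -54.3 300.4] rot [-1.7976e+02 -2.0000e-02 -6.9040e+01] F [0.8 0.1 0.2] w 15.8
[[0, 0, 5], [-8, -16, -5]]
[[0, 0, 5], [-9, -15, -5]]
[[0, 0, 5], [-11, -14, -5]]
[[0, 0, 5], [-12, -13, -5]]
[[0, 0, 5], [-13, -12, -5]]
[[0, 0, 5], [-14, -11, -5]]
```

Emit:
servo_tool:
  plan:
    - [[0, 0, 5], [-8, -16, -5], 0]
    - [[0, 0, 4], [-9, -15, -5], 0]
    - [[0, 0, 4], [-11, -14, -5], 0]
    - [[0, 0, 4], [-12, -13, -5], 0]
    - [[0, 0, 4], [-10, -10, -5], 0]
    - [[0, 0, 3], [-8, -8, 0], 0]
    - [[0, 0, 0], [0, 0, 0], 0]
    - [[0, 0, 0], [0, 0, 0], 0]
    - [[0, 0, 0], [0, 0, 0], 0]
    - [[0, 0, 0], [0, 0, 0], 0]

```text
time_s: 9.1
ee_pos: [470.0, 21.1, 325.0]
ee_rot: [179.9, 0.0, -93.6]
force: [0.4, 0.8, -0.9]
gripper_width: 15.4
```

Run:
```python
from h import *
snap('wrist','w5');st()
crop('w5',100,0,420,240,2.5,'w5b')
```

```text
t 9.15 pos [470.   21.1 325. ] rot [ 1.7994e+02  4.0000e-02 -9.3620e+01] F [-0.2  0.2 -0.3] w 15.6
```

View pics/w5b.png

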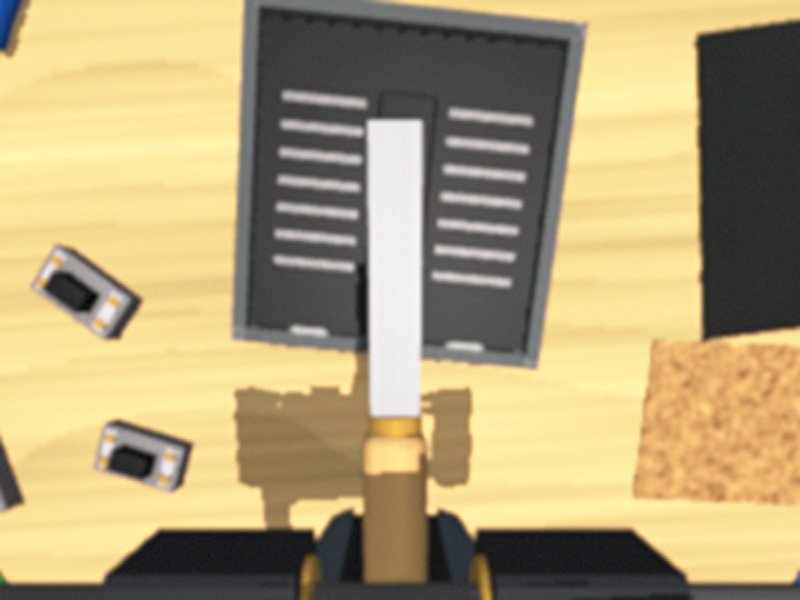

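Run:
```python
from h import *
w=lambda x,y:(x/2.5+100-.3,y/2.5-.3)
c=[onz('w5',w(*p),112)[:2] for p in [(234,337),(537,366),(586,25)]]
print(np.round(c,1), np.linalg.norm(c[0]-c[1]),np.linalg.norm(c[2]-c[1]))
d=c[2]-c[1]; print('yaw by side',np.degrees(np.arctan2(d[1],d[0])));d=c[0]-c[1];print(np.degrees(np.arctan2(d[1],d[0]))-90)
cen=(c[0]+c[2])/2; print('centre',cen)
k=[onz('w5',w(*p),106)[:2] for p in [(309,330),(464,346)]]; print('catch',np.round(k,1),np.linalg.norm(k[0]-k[1]),np.mean(k,0))
# tri with top: corners in c1 crop /4+ (230,110)
t=lambda x,y:(x/4+230-.4,y/4+110-.4)
for a,b in [((234,337),(62,272)),((537,366),(294,313)),((586,25),(338,81))]: print(tri([('w5',w(*a)),('top0',t(*b))]))
s=env.state(); T=R.from_euler('xyz',s['ee_rot'],degrees=True)
for f,uv,pos,rot in [('w5',w(395,119),s['ee_pos'],s['ee_rot']),('w4',(258,48),[434.5,-269.1,11.3],[179.94,-.19,-4.74])]:
    P=onz(f,uv,pos[2]+7+1.5); print(f,R.from_euler('xyz',rot,degrees=True).inv().apply(P-pos))
```

```text
[[533.4 109.6]
 [506.5 -61.5]
 [677.1 -88.6]] 173.2631797424624 172.79420616023717
yaw by side -9.00884451060708
-8.936117859622811
centre [605.26158267  10.53273476]
catch [[534.6  67.6]
 [520.  -20.8]] 89.65585820079272 [527.31317506  23.39219567]
(array([532.07187869, 109.28228058, 110.2359904 ]), [array([0.7, 0.9]), array([-0.2, -0.5])])
(array([505.81647516, -62.02386714, 107.34291693]), [array([-0.3,  0.2]), array([ 0.2, -0.1])])
(array([677.77988834, -89.75360696, 109.075384  ]), [array([0.3, 0.4]), array([-0.1, -0.1])])
w5 [  -1.05383727 -109.64990893   -8.61220279]
w4 [   0.16389641 -110.43204609   -8.6151521 ]
```

Run:
```python
from h import *
plan([((370,48,150),(180,0,-99))],[7])
plan([((370,48,87),(180,0,-99))],[7])
```

```text
t 9.15 pos [470.   21.1 325. ] rot [ 1.7994e+02  4.0000e-02 -9.3620e+01] F [-0.2  0.2 -0.3] w 15.6
[[0, 0, 0.8], [-3, 14, 25]]
[[0, 0, 0.8], [-3, 15, 25]]
[[0, 0, 0.8], [-3, 15, 25]]
[[0, 0, 0.8], [-2, 15, 25]]
[[0, 0, 0.8], [-2, 15, 25]]
[[0, 0, 0.8], [-2, 15, 25]]
[[0, 0, 0.8], [-2, 15, 25]]
t 9.15 pos [470.   21.1 325. ] rot [ 1.7994e+02  4.0000e-02 -9.3620e+01] F [-0.2  0.2 -0.3] w 15.6
[[0, 0, 0.8], [-3, 14, 34]]
[[0, 0, 0.8], [-3, 15, 34]]
[[0, 0, 0.8], [-3, 15, 34]]
[[0, 0, 0.8], [-2, 15, 34]]
[[0, 0, 0.8], [-2, 15, 34]]
[[0, 0, 0.8], [-2, 15, 34]]
[[0, 0, 0.8], [-2, 15, 34]]
```

Emit:
servo_tool:
  plan:
    - [[0, 0, 1], [-3, 20, 10], 0]
    - [[0, 0, 1], [-3, 25, 20], 0]
    - [[0, 0, 1], [-3, 20, 25], 0]
    - [[0, 0, 1], [-3, 15, 30], 0]
    - [[0, 0, 1], [-3, 5, 30], 0]
    - [[0, 0, 0], [0, 0, 30], 0]
    - [[0, 0, 0], [0, 0, 20], 0]
    - [[0, 0, 0], [0, 0, 8], 0]
    - [[0, 0, 0], [0, 0, 0], 0]
    - [[0, 0, 0], [0, 0, 0], 0]

```text
time_s: 10.4
ee_pos: [385.8, 43.5, 149.7]
ee_rot: [-179.6, 0.1, -98.8]
force: [0.2, 0.4, -0.5]
gripper_width: 15.9
```

Run:
```python
from h import *
plan([((370,48,87),(180,0,-99))],[4])
```

```text
t 10.4 pos [385.8  43.5 149.7] rot [-1.7961e+02  1.2000e-01 -9.8850e+01] F [ 0.2  0.4 -0.5] w 15.9
[[-0.1, 0, 0], [0, 4, 16]]
[[-0.1, 0, 0], [0, 4, 16]]
[[-0.1, 0, 0], [0, 4, 16]]
[[-0.1, 0, 0], [0, 4, 16]]
```

Emit:
servo_tool:
  plan:
    - [[-0.4, 0, 0], [-1, 10, 10], 0]
    - [[0, 0, 0], [-1, 4, 20], 0]
    - [[0, 0, 0], [0, 0, 18], 0]
    - [[0, 0, 0], [0, 0, 8], 0]
    - [[0, 0, 0], [0, 0, 0], 0]
    - [[0, 0, 0], [0, 0, 0], 0]
    - [[0, 0, 0], [0, 0, 0], 0]
    - [[0, 0, 0], [0, 0, 0], 0]
    - [[0, 0, 0], [0, 0, 0], 0]
    - [[0, 0, 0], [0, 0, 0], 0]

```text
time_s: 11.65
ee_pos: [372.7, 48.5, 94.5]
ee_rot: [-179.7, 0.2, -98.9]
force: [-0.5, 0.4, -1.3]
gripper_width: 15.5
```

Run:
```python
from h import *
plan([((370,48,87),(180,0,-99))],[1],1)
snap('wrist','w6');snap('side','s6');snap('top','t6')
crop('w6',100,0,420,240,2.5,'w6b')
crop('s6',180,130,360,290,4,'s6b')
```

```text
t 11.65 pos [372.7  48.5  94.5] rot [-179.66    0.25  -98.86] F [-0.5  0.4 -1.3] w 15.5
[[-0.3, 0.2, 0.1], [0.9, 2.7, 7.5]]
```

View pics/w6b.png

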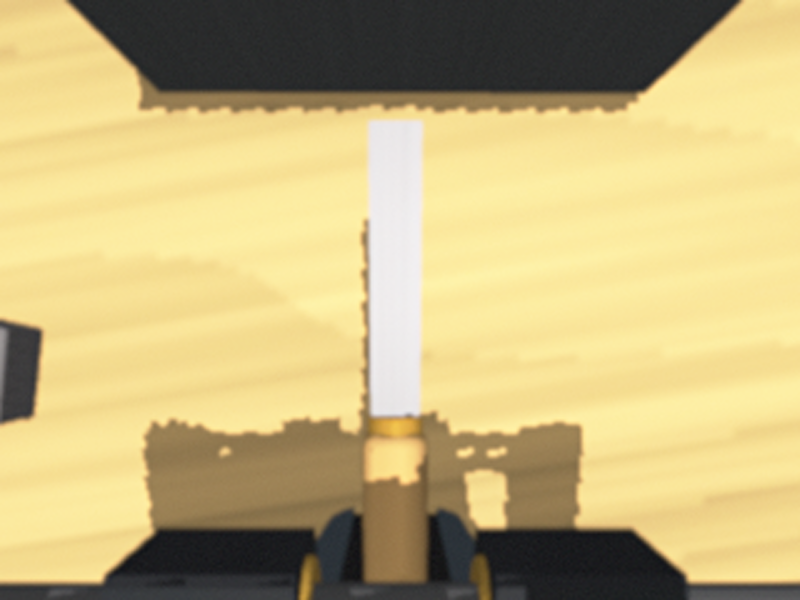

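View pics/s6b.png

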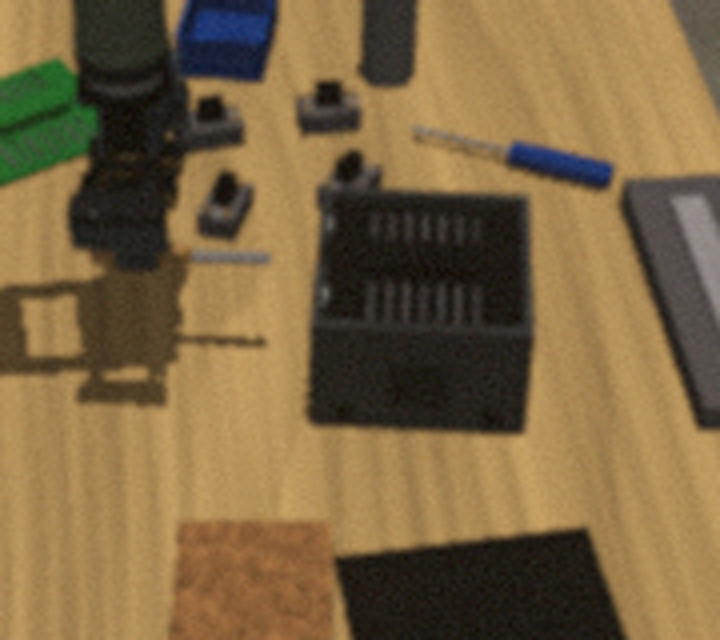

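Run:
```python
from h import *
s=env.state(); T=R.from_euler('xyz',s['ee_rot'],degrees=True)
P=s['ee_pos']+T.apply([-.4,-110,-7]); print('tip exp',P,'side pix exp',proj('s6',P),'meas',(268/4+180-.4,258/4+130-.4), 'top exp',proj('t6',P))
w=lambda x,y:(x/2.5+100-.3,y/2.5-.3)
a,b=[onz('w6',w(*p),0) for p in [(162,91),(645,91)]]; print(a,b,np.linalg.norm(a-b),(a+b)/2)
c=np.array([605.3,10.8]);y=np.radians(-9)
for lp in [(-88,88,112),(-88,-88,112),(88,-88,112),(88,88,112)]:
    q=np.array([c[0]+lp[0]*np.cos(y)-lp[1]*np.sin(y),c[1]+lp[0]*np.sin(y)+lp[1]*np.cos(y),lp[2]]); print(lp,'side crop',((proj('s6',q)+.4-[180,130])*4).round(1),'top crop',((proj('t6',q)+.4-[230,110])*4).round(1))
crop('t6',140,100,300,220,5,'t6b')
```

```text
tip exp [481.38293148  31.92900446 102.06522715] side pix exp [246.80102964 193.45341916] meas (246.6, 194.1) top exp [270.81001142 195.35096367]
[532.034122   110.73508182   0.        ] [505.0012916  -62.17711225   0.        ] 175.01257319885505 [518.5177068   24.27898479   0.        ]
(-88, 88, 112) side crop [320.5 182.7] top crop [ 58.  269.7]
(-88, -88, 112) side crop [307.7 321.8] top crop [295.6 313.7]
(88, -88, 112) side crop [533.1 331.6] top crop [338.1  78.7]
(88, 88, 112) side crop [527.4 190.8] top crop [102.3  36. ]
```

View pics/t6b.png

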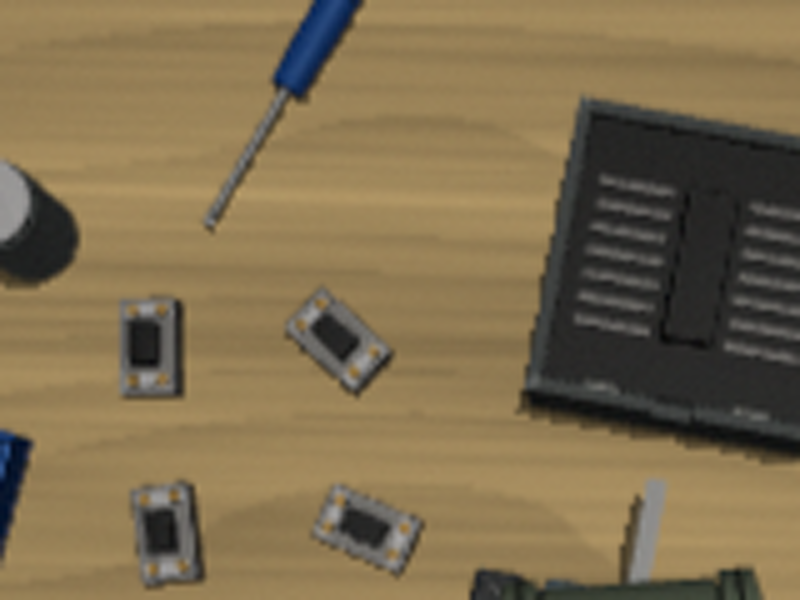

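Emit:
servo_tool:
  plan:
    - [[-0.3, 0, 0], [1.5, 0, 7], 0]
    - [[0, 0, 0], [0, 0, 0], 0]
    - [[0, 0, 0], [0, -8, 0], 0]
    - [[0, 0, 0], [0, -8, 0], 0]
    - [[0, 0, 0], [0, -5, 0], 0]
    - [[0, 0, 0], [0, 0, 0], 0]
    - [[0, 0, 0], [0, 0, 0], 0]
    - [[0, 0, 0], [0, 0, 0], 0]
    - [[0, 0, 0], [0, 0, 0], 0]
    - [[0, 0, 0], [0, 0, 0], 0]

```text
time_s: 13.05
ee_pos: [394.7, 43.4, 86.8]
ee_rot: [180.0, 0.2, -98.9]
force: [1.0, -0.0, -0.6]
gripper_width: 15.9
```

Run:
```python
from h import *
s=st(); T=R.from_euler('xyz',s['ee_rot'],degrees=True)
P=s['ee_pos']+T.apply([-.4,-110,-7]); d=P-np.array([518.5,24.3,90]); y=np.radians(-9)
print('tip rel notch (box axes)',d[0]*np.cos(y)+d[1]*np.sin(y),-d[0]*np.sin(y)+d[1]*np.cos(y),d[2])
snap('wrist','w7');snap('side','s7');crop('s7',180,130,360,290,4,'s7b')
```

```text
t 13.05 pos [394.7  43.4  86.8] rot [179.99   0.24 -98.86] F [ 1.  -0.  -0.6] w 15.9
tip rel notch (box axes) -15.238260696037877 0.16211061958741846 3.7416013513095123
```

View pics/w7.png

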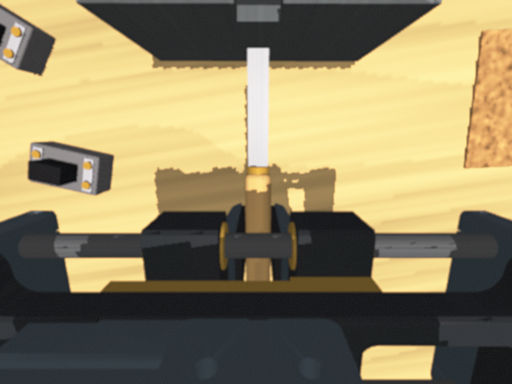

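View pics/s7b.png

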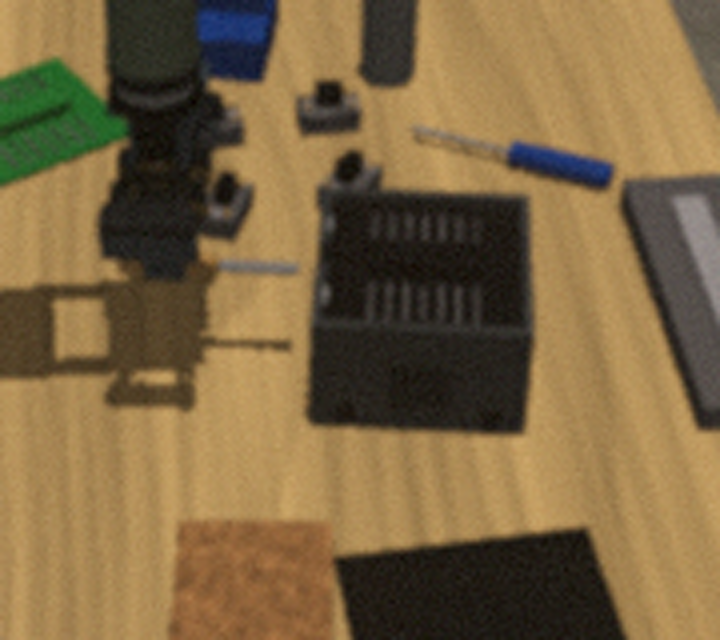

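Run:
```python
from h import *
crop('w7',200,0,320,70,6,'w7b')
e,d=ray('w7',(258.5,22.3)); n=np.array([np.cos(np.radians(-9)),np.sin(np.radians(-9)),0])
t=((np.array([518.5,24.3,0])-e)@n)/(d@n); print(e+t*d)
for v in (46.5,47.5,48.5): print(v,onz('w7',(258,v),95.5))
```

```text
[518.56889709  24.73499909  86.0126406 ]
46.5 [503.48544108  27.33354327  95.5       ]
47.5 [502.98593565  27.41086185  95.5       ]
48.5 [502.48562741  27.48830471  95.5       ]
```

View pics/w7b.png

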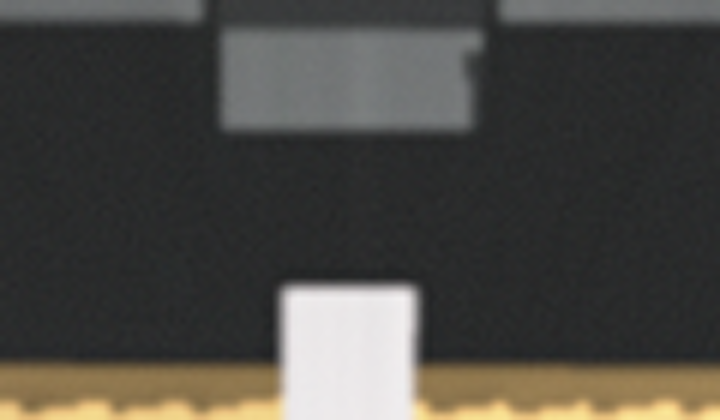

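Emit:
servo_tool:
  plan:
    - [[0, 0, 0], [0, -6, 0], 0]
    - [[0, 0, 0], [0, -6, 0], 0]
    - [[0, 0, 0], [0, -6, 0], 0]
    - [[0, 0, 0], [0, -6, 0], 0]
    - [[0, 0, 0], [0, -3, 0], 0]
    - [[0, 0, 0], [0, 0, 0], 0]
    - [[0, 0, 0], [0, 0, 0], 0]
    - [[0, 0, 0], [0, 0, 0], 0]
    - [[0, 0, 0], [0, 0, 0], 0]
    - [[0, 0, 0], [0, 0, 0], 0]

```text
time_s: 14.4
ee_pos: [423.4, 39.0, 86.7]
ee_rot: [180.0, 0.2, -98.9]
force: [0.5, -0.2, -0.6]
gripper_width: 15.4
```

```bash
cat >> h.py <<'E'
def tiprel(c=(518.5,24.3,90)):
    s=st(); T=R.from_euler('xyz',s['ee_rot'],degrees=True)
    P=s['ee_pos']+T.apply([-.4,-110,-7]); d=P-np.array(c); y=np.radians(-9)
    print('tip rel notch (box axes)',np.round([d[0]*np.cos(y)+d[1]*np.sin(y),-d[0]*np.sin(y)+d[1]*np.cos(y),d[2]],1))
E
python3 - <<'E'
from h import *
tiprel()
snap('wrist','w8');crop('w8',200,0,320,70,6,'w8b')
E
```

```text
t 14.4 pos [423.4  39.   86.7] rot [179.98   0.24 -98.86] F [ 0.5 -0.2 -0.6] w 15.4
tip rel notch (box axes) [13.7  0.2  3.6]
```

View pics/w8b.png

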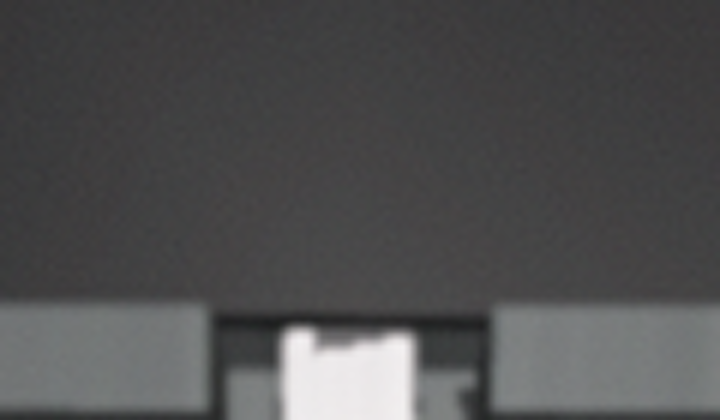

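Emit:
servo_tool:
  plan:
    - [[0, 0, 0], [0, -5, 0], 0]
    - [[0, 0, 0], [0, -5, 0], 0]
    - [[0, 0, 0], [0, -5, 0], 0]
    - [[0, 0, 0], [0, -3, 0], 0]
    - [[0, 0, 0], [0, 0, 0], 0]
    - [[0, 0, 0], [0, 0, 0], 0]
    - [[0, 0, 0], [0, 0, 0], 0]
    - [[0, 0, 0], [0, 0, 0], 0]
    - [[0, 0, 0], [0, 0, 0], 0]
    - [[0, 0, 0], [0, 0, 0], 0]

```text
time_s: 15.7
ee_pos: [442.4, 36.0, 86.6]
ee_rot: [180.0, 0.2, -98.9]
force: [0.4, 0.5, -1.5]
gripper_width: 15.3
```

Run:
```python
from h import *
tiprel()
```

```text
t 15.7 pos [442.4  36.   86.6] rot [179.98   0.24 -98.86] F [ 0.4  0.5 -1.5] w 15.3
tip rel notch (box axes) [33.   0.3  3.6]
```

```bash
cat >> h.py <<'E'
def lever(ths,L=77,rows=None,pz=90,r0=(180,0,-99)):
    """waypoints for lever angles"""
    y=np.radians(-9); u0=np.array([np.cos(y),np.sin(y),0]); up=np.array([0,0,1]); piv=np.array([518.5,24.3,pz])
    R0=R.from_euler('xyz',r0,degrees=True); w=[]
    for th in ths:
        t=np.radians(th); u=u0*np.cos(t)+up*np.sin(t); n=-u0*np.sin(t)+up*np.cos(t)
        w.append((piv-L*u-5.5*n,(R0*R.from_euler('x',th,degrees=True)).as_euler('xyz',degrees=True)))
    return w
E
python3 - <<'E'
from h import *
w=lever([0,2,4,6,8,10,12]); print([x[0].round(1) for x in w])
plan(w,[1]*7,1)
E
```

```text
[array([442.4,  36.3,  84.5]), array([442.7,  36.3,  81.8]), array([443. ,  36.3,  79.1]), array([443.4,  36.2,  76.5]), array([443.9,  36.1,  73.8]), array([444.5,  36. ,  71.2]), array([445.2,  35.9,  68.6])]
t 15.7 pos [442.4  36.   86.6] rot [179.98   0.24 -98.86] F [ 0.4  0.5 -1.5] w 15.3
[[0, 0.2, 0.1], [-0.3, 0, 2.1]]
[[2, 0, 0], [0, -0.2, 2.7]]
[[2, 0, 0], [0, -0.2, 2.7]]
[[2, 0, 0], [0, -0.2, 2.7]]
[[2, 0, 0], [0, -0.2, 2.7]]
[[2, 0, 0], [0, -0.2, 2.7]]
[[2, 0, 0], [0, -0.2, 2.7]]
```

Emit:
servo_tool:
  plan:
    - [[0, 0, 0], [0, 0, 2], 0]
    - [[0, 0, 0], [0, 0, 0], 0]
    - [[2, 0, 0], [0, -0.2, 2.7], 0]
    - [[2, 0, 0], [0, -0.2, 2.7], 0]
    - [[2, 0, 0], [0, -0.2, 2.7], 0]
    - [[2, 0, 0], [0, -0.2, 2.7], 0]
    - [[0, 0, 0], [0, 0, 0], 0]
    - [[0, 0, 0], [0, 0, 0], 0]
    - [[0, 0, 0], [0, 0, 0], 0]
    - [[0, 0, 0], [0, 0, 0], 0]

```text
time_s: 16.95
ee_pos: [444.7, 35.8, 73.8]
ee_rot: [-171.8, 0.3, -98.9]
force: [-0.3, -0.2, -0.6]
gripper_width: 15.3
```

Run:
```python
from h import *
tiprel()
plan(lever([10,13,16,19]),[1]*4,1)
snap('side','s9');crop('s9',180,130,360,290,4,'s9b')
```

```text
t 16.95 pos [444.7  35.8  73.8] rot [-171.82    0.25  -98.89] F [-0.3 -0.2 -0.6] w 15.3
tip rel notch (box axes) [33.2  0.3  6.4]
t 16.95 pos [444.7  35.8  73.8] rot [-171.82    0.25  -98.89] F [-0.3 -0.2 -0.6] w 15.3
[[1.8, 0.3, 0.1], [-0.2, 0.5, 2.6]]
[[3, 0, 0], [0, -0.4, 4]]
[[3, 0, 0], [0, -0.4, 4]]
[[3, 0, 0], [0, -0.4, 4]]
```

View pics/s9b.png

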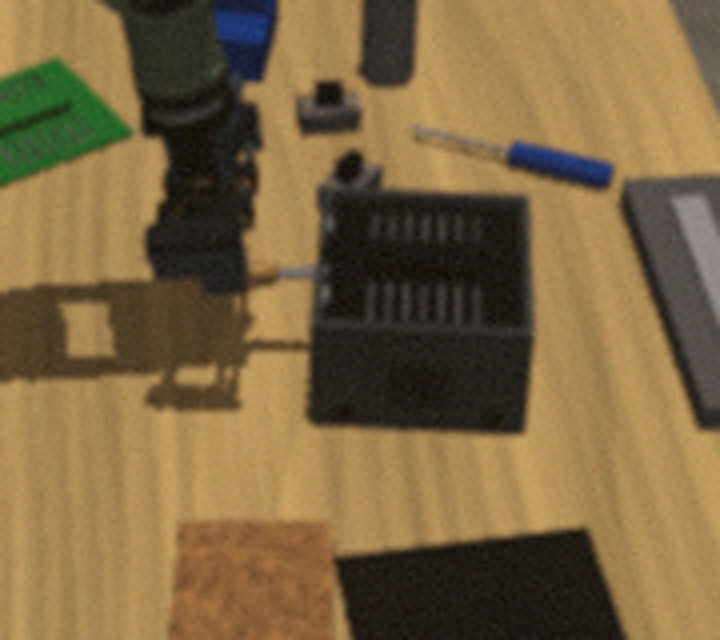

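Good. Continue levering.

Emit:
servo_tool:
  plan:
    - [[2, 0, 0], [0, 0.2, 2.6], 0]
    - [[2, 0, 0], [0, -0.3, 2.7], 0]
    - [[2, 0, 0], [0, -0.3, 2.7], 0]
    - [[2, 0, 0], [0, -0.3, 2.7], 0]
    - [[2, 0, 0], [0, -0.3, 2.7], 0]
    - [[0, 0, 0], [0, 0, 0], 0]
    - [[0, 0, 0], [0, 0, 0], 0]
    - [[0, 0, 0], [0, 0, 0], 0]
    - [[0, 0, 0], [0, 0, 0], 0]
    - [[0, 0, 0], [0, 0, 0], 0]
  squeeze: 60

```text
time_s: 18.25
ee_pos: [449.2, 35.4, 60.8]
ee_rot: [-161.7, 0.2, -98.9]
force: [-2.3, 2.2, 1.0]
gripper_width: 15.8
```

Run:
```python
from h import *
tiprel()
plan(lever([22,25]),[2]*2,1)
snap('wrist','w10')
```

```text
t 18.25 pos [449.2  35.4  60.8] rot [-161.68    0.25  -98.92] F [-2.3  2.2  1. ] w 15.8
tip rel notch (box axes) [32.   0.5 12. ]
t 18.25 pos [449.2  35.4  60.8] rot [-161.68    0.25  -98.92] F [-2.3  2.2  1. ] w 15.8
[[1.8, 0.1, 0], [0.1, 0.3, 2.4]]
[[1.8, 0.1, 0], [0.1, 0.4, 2.4]]
[[1.5, 0, 0], [0, -0.2, 2]]
[[1.5, 0, 0], [0, -0.1, 2]]
```

View pics/w10.png

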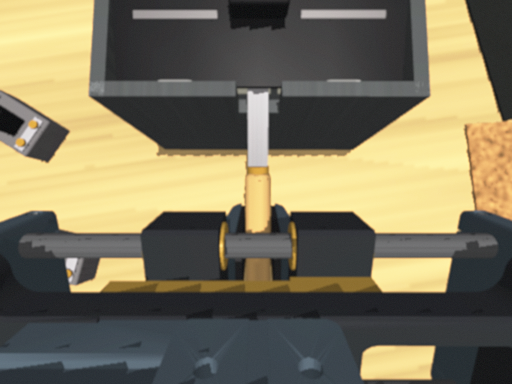

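Emit:
servo_tool:
  plan:
    - [[2, 0, 0], [0, 0.2, 2.6], 0]
    - [[2, 0, 0], [0, -0.3, 2.7], 0]
    - [[2, 0, 0], [0, -0.3, 2.7], 0]
    - [[1.5, 0, 0], [0, -0.3, 2], 0]
    - [[0, 0, 0], [0, 0, 0], 0]
    - [[0, 0, 0], [0, 0, 0], 0]
    - [[0, 0, 0], [0, 0, 0], 0]
    - [[0, 0, 0], [0, 0, 0], 0]
    - [[0, 0, 0], [0, 0, 0], 0]
    - [[0, 0, 0], [0, 0, 0], 0]
  squeeze: 60

```text
time_s: 19.55
ee_pos: [456.8, 33.3, 54.8]
ee_rot: [-154.1, 0.6, -99.0]
force: [0.5, -0.0, -1.1]
gripper_width: 15.3
```

Run:
```python
from h import *
tiprel()
snap('wrist','w11');snap('side','s11');crop('s11',180,130,360,290,4,'s11b')
```

```text
t 19.55 pos [456.8  33.3  54.8] rot [-154.1     0.56  -99.02] F [ 0.5 -0.  -1.1] w 15.3
tip rel notch (box axes) [33.5 -0.9 19.2]
```

View pics/w11.png

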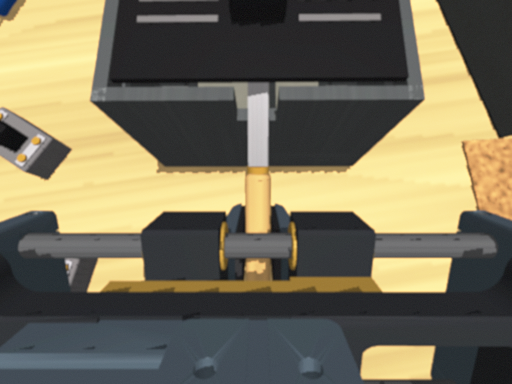

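View pics/s11b.png

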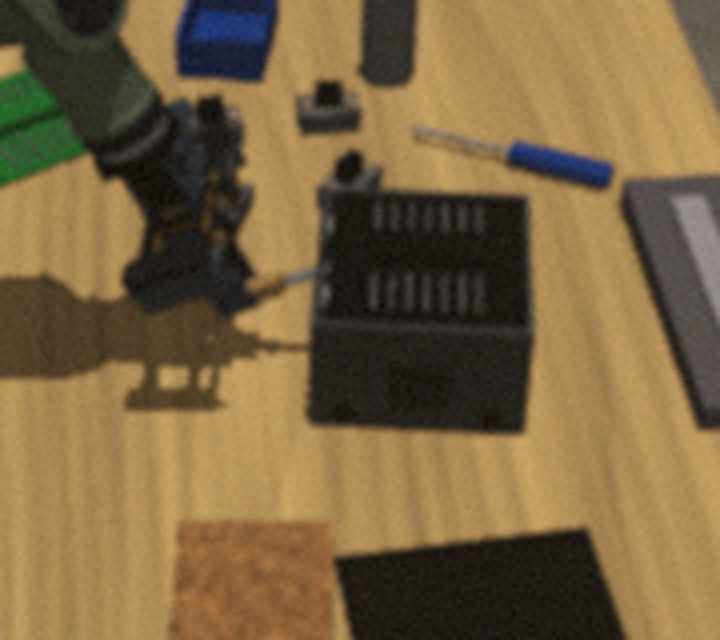

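Run:
```python
from h import *
plan(lever([20,14,8]),[2]*3,1)
```

```text
t 19.65 pos [456.8  33.3  54.8] rot [-154.1     0.56  -99.02] F [-1.   0.7 -1.4] w 15.5
[[-3, 0.3, -0.1], [-0.4, 2.8, -3.4]]
[[-3, 0.3, -0.1], [-0.4, 3, -3.3]]
[[-3, 0, 0], [0, 0.1, -4]]
[[-3, 0, 0], [0, 0.3, -4]]
[[-3, 0, 0], [0, 0.1, -4]]
[[-3, 0, 0], [0, 0.3, -4]]
```

Emit:
servo_tool:
  plan:
    - [[-3, 0, 0], [0, 2, -3.5], 0]
    - [[-3, 0, 0], [0, 2, -3.5], 0]
    - [[-3, 0, 0], [0, 0.3, -4], 0]
    - [[-3, 0, 0], [0, 0.3, -4], 0]
    - [[-2, 0, 0], [0, 0.3, -3], 0]
    - [[0, 0, 0], [0, 0, 0], 0]
    - [[0, 0, 0], [0, 0, 0], 0]
    - [[0, 0, 0], [0, 0, 0], 0]
    - [[0, 0, 0], [0, 0, 0], 0]
    - [[0, 0, 0], [0, 0, 0], 0]

```text
time_s: 20.9
ee_pos: [445.5, 34.5, 69.8]
ee_rot: [-168.1, 0.5, -99.1]
force: [0.1, -1.0, -1.0]
gripper_width: 15.6
```

Run:
```python
from h import *
tiprel()
snap('wrist','w12')
plan(lever([5,2],L=80)+lever([2],L=115),[2,1,4],1)
```

```text
t 20.9 pos [445.5  34.5  69.8] rot [-168.09    0.51  -99.08] F [ 0.1 -1.  -1. ] w 15.6
tip rel notch (box axes) [32.5 -1.4  9.3]
t 20.95 pos [445.5  34.5  69.8] rot [-168.09    0.51  -99.09] F [ 0.4  0.  -0.9] w 15.8
[[-3.5, 0.2, -0.1], [-0.7, 1.9, -4.4]]
[[-3.5, 0.2, -0.1], [-0.7, 2.2, -4.3]]
[[-3, 0, 0], [0, 0.2, -4.2]]
[[0, 0, 0], [0, 8.8, 0]]
[[0, 0, 0], [0, 8.7, 0]]
[[0, 0, 0], [0, 8.7, 0]]
[[0, 0, 0], [0, 8.8, 0]]
```

View pics/w12.png

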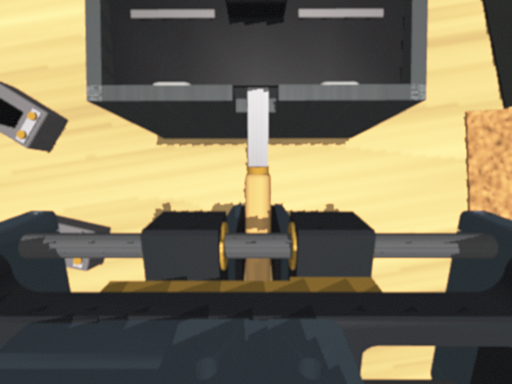

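Run:
```python
from h import *
crop('w11',80,0,440,120,2.2,'w11b');crop('w12',80,0,440,120,2.2,'w12b');crop('w10',80,0,440,120,2.2,'w10b')
a=[cv2.imread(f'pics/{n}b.png') for n in ('w10','w11','w12')]; cv2.imwrite('pics/cmp1.png',np.vstack([x[40:] for x in a])[:600])
```

```text
(no output)
```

View pics/cmp1.png

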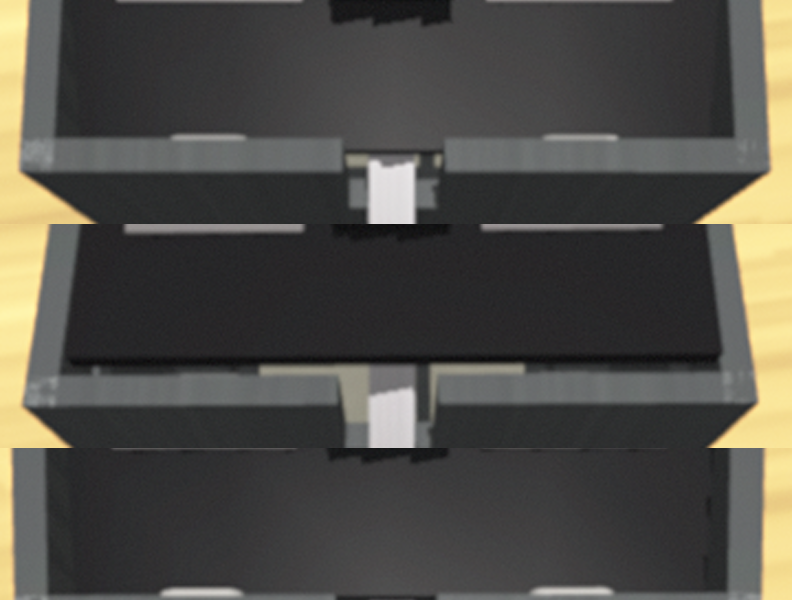

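Run:
```python
from h import *
crop('w12',80,40,440,120,2.2,'w12c')
snap('top','t12');crop('t12',200,110,330,220,6,'t12b')
```

```text
(no output)
```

View pics/w12c.png

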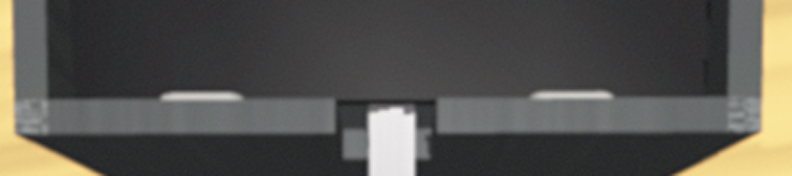

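View pics/t12b.png

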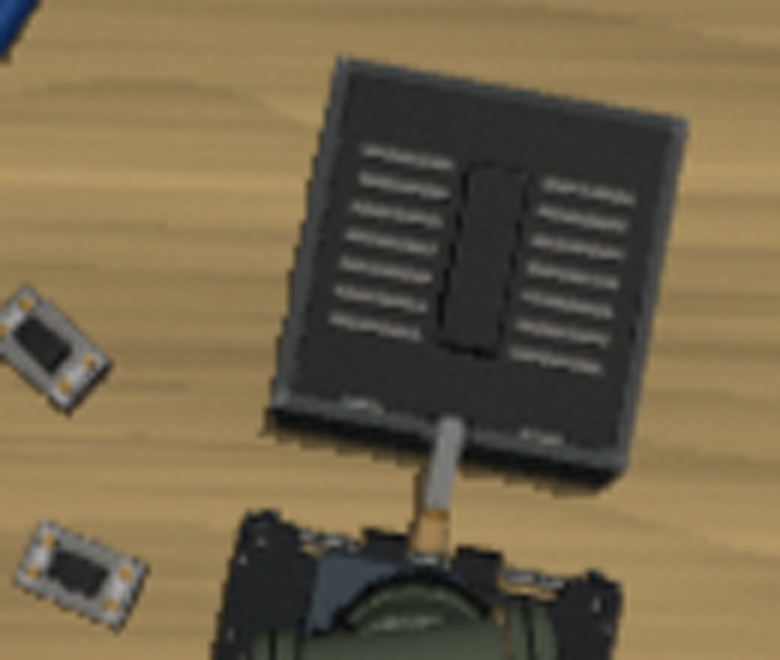

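Run:
```python
from h import *
plan(lever([15,18,20,22]),[2,2,2,2],1)
```

```text
t 21.0 pos [445.5  34.5  69.8] rot [-168.09    0.51  -99.08] F [ 0.9  0.9 -1.1] w 15.5
[[1.5, 0.2, -0.1], [-0.7, 0.2, 2.5]]
[[1.5, 0.2, -0.1], [-0.7, 0.2, 2.5]]
[[1.5, 0, 0], [0, -0.2, 2]]
[[1.5, 0, 0], [0, -0.1, 2]]
[[1, 0, 0], [0, -0.1, 1.3]]
[[1, 0, 0], [0, -0.1, 1.3]]
[[1, 0, 0], [0, -0.1, 1.3]]
[[1, 0, 0], [0, -0.1, 1.3]]
```

Emit:
servo_tool:
  plan:
    - [[1.5, 0.2, 0], [-0.6, 0, 2.2], 0]
    - [[1.5, 0.2, 0], [-0.6, 0, 2.2], 0]
    - [[1.5, 0, 0], [0, 0, 2], 0]
    - [[1.5, 0, 0], [0, 0, 2], 0]
    - [[1, 0, 0], [0, 0, 1.3], 0]
    - [[1, 0, 0], [0, 0, 1.3], 0]
    - [[0, 0, 0], [0, 0, 0], 0]
    - [[0, 0, 0], [0, 0, 0], 0]
    - [[0, 0, 0], [0, 0, 0], 0]
    - [[0, 0, 0], [0, 0, 0], 0]

```text
time_s: 22.25
ee_pos: [449.1, 35.2, 59.0]
ee_rot: [-159.9, 0.1, -99.2]
force: [0.8, 1.1, -2.0]
gripper_width: 15.7
```

Run:
```python
from h import *
tiprel()
snap('wrist','w13');crop('w13',80,0,440,150,2.2,'w13b')
```

```text
t 22.25 pos [449.1  35.2  59. ] rot [-1.5986e+02  1.3000e-01 -9.9230e+01] F [ 0.8  1.1 -2. ] w 15.7
tip rel notch (box axes) [30.6 -0.2 13.4]
```

View pics/w13b.png

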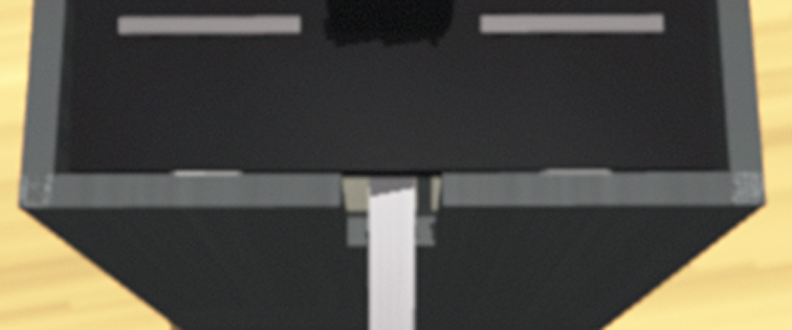

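Emit:
servo_tool:
  plan:
    - [[1, 0, 0], [0, 0, 1.4], 0]
    - [[1, 0, 0], [0, 0, 1.4], 0]
    - [[1, 0, 0], [0, 0, 1.4], 0]
    - [[0, 0, 0], [0, 0, 0], 0]
    - [[0, 0, 0], [0, 0, 0], 0]
    - [[0, 0, 0], [0, 0, 0], 0]
    - [[0, 0, 0], [0, 0, 0], 0]
    - [[0, 0, 0], [0, 0, 0], 0]
    - [[0, 0, 0], [0, 0, 0], 0]
    - [[0, 0, 0], [0, 0, 0], 0]

```text
time_s: 23.55
ee_pos: [452.1, 34.9, 55.8]
ee_rot: [-156.7, 0.2, -99.3]
force: [-1.8, 0.2, -0.9]
gripper_width: 15.3
```

Run:
```python
from h import *
tiprel()
snap('wrist','w14');crop('w14',80,0,440,150,2.2,'w14b')
```

```text
t 23.55 pos [452.1  34.9  55.8] rot [-156.69    0.18  -99.26] F [-1.8  0.2 -0.9] w 15.3
tip rel notch (box axes) [31.  -0.1 15.8]
```

View pics/w14b.png

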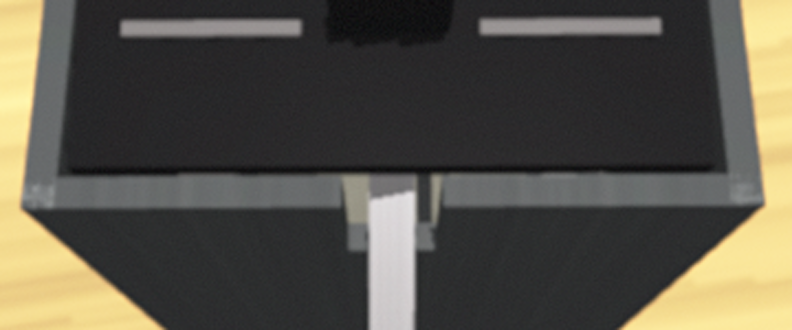

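Emit:
servo_tool:
  plan:
    - [[0, 0, 0], [0, 4, 0], 0]
    - [[0, 0, 0], [0, 5, 0], 0]
    - [[0, 0, 0], [0, 5, 0], 0]
    - [[0, 0, 0], [0, 5, 0], 0]
    - [[0, 0, 0], [0, 5, 0], 0]
    - [[0, 0, 0], [0, 0, 0], 0]
    - [[0, 0, 0], [0, 0, 0], 0]
    - [[0, 0, 0], [0, 0, 0], 0]
    - [[0, 0, 0], [0, 0, 0], 0]
    - [[0, 0, 0], [0, 0, 0], 0]

```text
time_s: 24.85
ee_pos: [429.7, 39.3, 46.3]
ee_rot: [-156.6, 0.3, -99.2]
force: [0.3, 0.2, -1.2]
gripper_width: 15.5
```

Run:
```python
from h import *
tiprel()
snap('wrist','w15');crop('w15',80,0,440,150,2.2,'w15b')
```

```text
t 24.85 pos [429.7  39.3  46.3] rot [-156.57    0.25  -99.2 ] F [ 0.3  0.2 -1.2] w 15.5
tip rel notch (box axes) [8.1 0.7 6.4]
```

View pics/w15b.png

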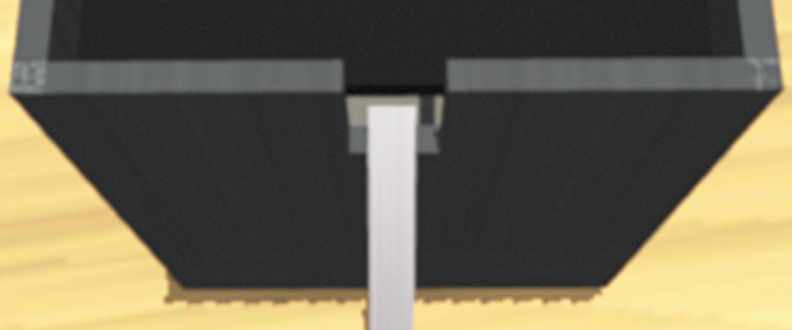

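Emit:
servo_tool:
  plan:
    - [[0, 0, 0], [0, 8, 0], 0]
    - [[0, 0, 0], [0, 10, 0], 0]
    - [[0, 0, 0], [0, 10, 0], 0]
    - [[-3, 0, 0], [0, 8, -8], 0]
    - [[-5, 0, 0], [0, 0, -15], 0]
    - [[-7, 0, 0], [0, 0, -20], 0]
    - [[-7, 0, 0], [0, 0, -30], 0]
    - [[0, 0, 0], [0, 0, -30], 0]
    - [[0, 0, 0], [0, 0, -30], 0]
    - [[0, 0, 0], [0, 0, -20], 0]

```text
time_s: 26.15
ee_pos: [374.9, 43.2, 191.1]
ee_rot: [180.0, 0.7, -99.1]
force: [-0.2, -0.7, -1.8]
gripper_width: 15.7
```

Run:
```python
from h import *
snap('wrist','w16');snap('top','t16');snap('side','s16');crop('t16',200,110,330,220,6,'t16b');crop('s16',180,130,360,290,4,'s16b')
plan([((434,-240,200),(180,0,-5))],[9])
```

```text
t 26.3 pos [374.9  43.2 190.3] rot [179.99   0.74 -99.08] F [ 0.4 -0.6 -1.6] w 15.5
[[-0.1, 0.1, -10.5], [30, -11, -1]]
[[-0.1, 0.1, -10.5], [32, -6, -1]]
[[-0.1, 0.1, -10.5], [32, 0, -1]]
[[-0.1, 0.1, -10.5], [32, 6, -1]]
[[-0.1, 0.1, -10.5], [30, 11, -1]]
[[-0.1, 0.1, -10.5], [27, 17, -1]]
[[-0.1, 0.1, -10.5], [24, 21, -1]]
[[-0.1, 0.1, -10.5], [20, 25, -1]]
[[-0.1, 0.1, -10.5], [15, 29, -1]]
```

View pics/w16.png

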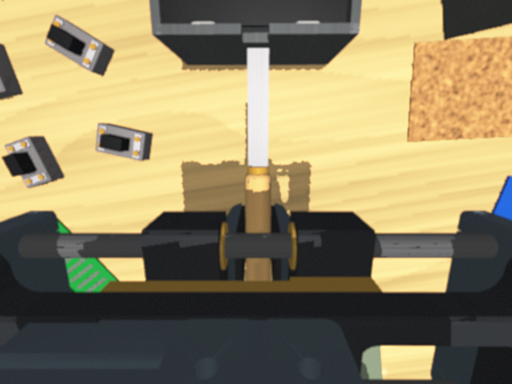

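View pics/t16b.png

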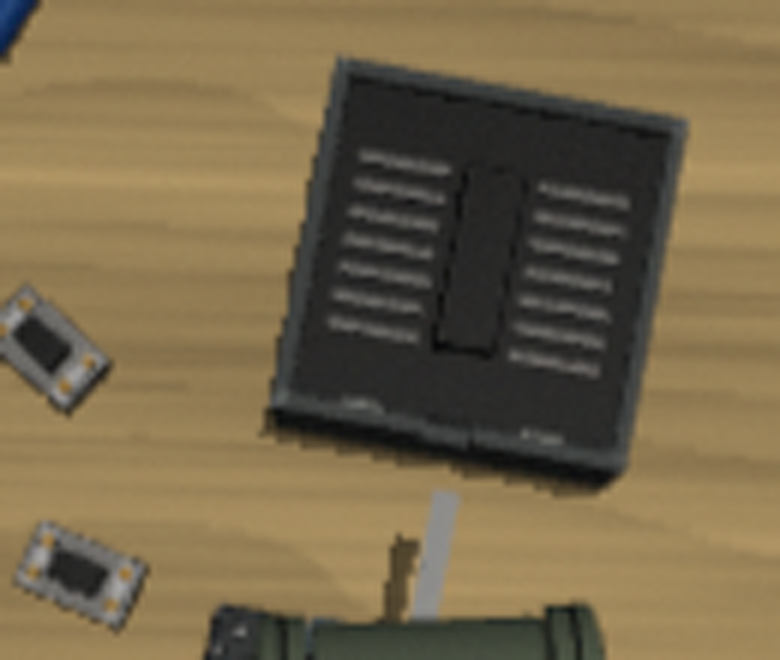

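Run:
```python
from h import *
crop('w16',140,0,370,75,3.4,'w16b')
```

```text
(no output)
```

View pics/w16b.png

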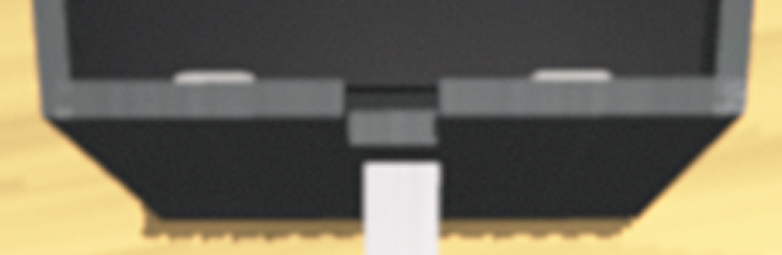

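View pics/s16b.png

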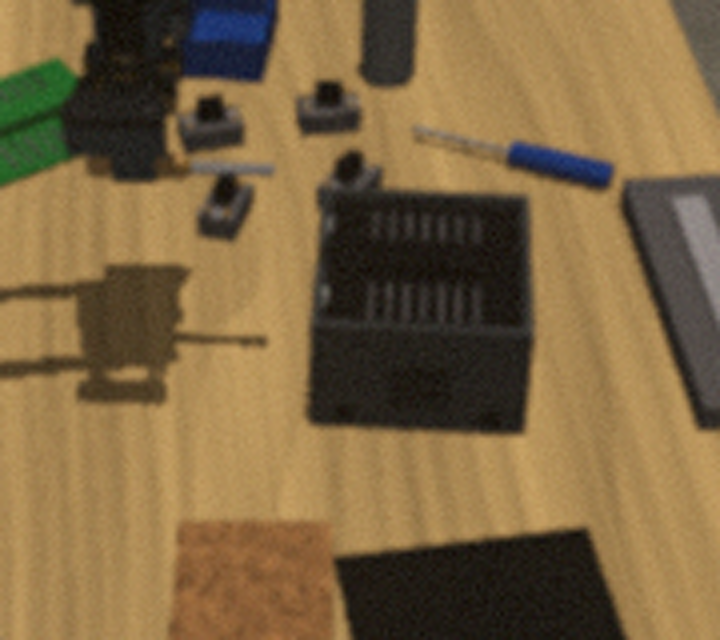

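Run:
```python
from h import *
s=env.state(); T=R.from_euler('xyz',s['ee_rot'],degrees=True)
for l in (-45,-110): print(((proj('s16',s['ee_pos']+T.apply([-.4,l,-7]))+.4-[180,130])*4).round(1))
T=R.from_euler('xyz',[-179.66,.25,-98.86],degrees=True)
for l in (-45,-110): print('s6',((proj('s6',np.array([372.7,48.5,94.5])+T.apply([-.4,l,-7]))+.4-[180,130])*4).round(1))
tiprel()
plan([((372,47.5,110),(180,0,-99)),((372,47.5,87),(180,0,-99))],[3,2],1)
```

```text
[189.1 165.3]
[270.7 168.6]
s6 [190.5 252.6]
s6 [268.8 255.3]
t 26.3 pos [374.9  43.2 190.3] rot [179.99   0.74 -99.08] F [ 0.4 -0.6 -1.6] w 15.5
tip rel notch (box axes) [-34.8  -3.6 107.2]
t 26.3 pos [374.9  43.2 190.3] rot [179.99   0.74 -99.08] F [ 0.4 -0.6 -1.6] w 15.5
[[0, 0.2, 0], [-0.9, 1.2, 26.8]]
[[0, 0.2, 0], [-1, 1.2, 26.8]]
[[0, 0.2, 0], [-1.1, 1.2, 26.8]]
[[0, 0, 0], [0, 0, 11.5]]
[[0, 0, 0], [0, 0, 11.5]]
```

Emit:
servo_tool:
  plan:
    - [[0, 0.5, 0], [-2, 1, 25], 0]
    - [[0, 0, 0], [-1.5, 1, 25], 0]
    - [[0, 0, 0], [0, 0, 25], 0]
    - [[0, 0, 0], [0, 0, 15], 0]
    - [[0, 0, 0], [0, 0, 0], 0]
    - [[0, 0, 0], [0, 0, 0], 0]
    - [[0, 0, 0], [0, 0, 0], 0]
    - [[0, 0, 0], [0, 0, 0], 0]
    - [[0, 0, 0], [0, 0, 0], 0]
    - [[0, 0, 0], [0, 0, 0], 0]

```text
time_s: 27.55
ee_pos: [368.8, 47.7, 93.5]
ee_rot: [179.6, 0.2, -99.1]
force: [0.6, 0.0, -1.7]
gripper_width: 15.9
```

Run:
```python
from h import *
tiprel()
plan([((372,47.5,87),(180,0,-99))],[1],1)
```

```text
t 27.55 pos [368.8  47.7  93.5] rot [179.6    0.18 -99.12] F [ 0.6  0.  -1.7] w 15.9
tip rel notch (box axes) [-41.5  -0.2   9.7]
t 27.55 pos [368.8  47.7  93.5] rot [179.6    0.18 -99.12] F [ 0.6  0.  -1.7] w 15.9
[[0.4, 0.2, -0.1], [-0.3, -3.2, 6.5]]
```

Emit:
servo_tool:
  plan:
    - [[0.4, 0, 0], [0, 0, 6.5], 0]
    - [[0, 0, 0], [0, -3, 0], 0]
    - [[0, 0, 0], [0, -8, 0], 0]
    - [[0, 0, 0], [0, -8, 0], 0]
    - [[0, 0, 0], [0, -6, 0], 0]
    - [[0, 0, 0], [0, -6, 0], 0]
    - [[0, 0, 0], [0, -6, 0], 0]
    - [[0, 0, 0], [0, -4, 0], 0]
    - [[0, 0, 0], [0, 0, 0], 0]
    - [[0, 0, 0], [0, 0, 0], 0]

```text
time_s: 28.8
ee_pos: [412.7, 40.7, 86.5]
ee_rot: [-180.0, 0.2, -99.1]
force: [-0.3, 0.6, -0.6]
gripper_width: 15.5
```

Run:
```python
from h import *
tiprel()
```

```text
t 28.8 pos [412.7  40.7  86.5] rot [-179.96    0.18  -99.14] F [-0.3  0.6 -0.6] w 15.5
tip rel notch (box axes) [ 3.  -0.3  3.6]
```

Emit:
servo_tool:
  plan:
    - [[0, 0, 0], [0, -7, 0], 0]
    - [[0, 0, 0], [0, -7, 0], 0]
    - [[0, 0, 0], [0, -7, 0], 0]
    - [[0, 0, 0], [0, -6, 0], 0]
    - [[0, 0, 0], [0, 0, 0], 0]
    - [[0, 0, 0], [0, 0, 2], 0]
    - [[2, 0, 0], [0, -0.2, 2.7], 0]
    - [[2, 0, 0], [0, -0.2, 2.7], 0]
    - [[2, 0, 0], [0, -0.2, 2.7], 0]
    - [[0, 0, 0], [0, 0, 0], 0]

```text
time_s: 30.05
ee_pos: [441.9, 36.0, 76.1]
ee_rot: [-173.8, 0.2, -99.1]
force: [-0.8, 0.0, -0.2]
gripper_width: 15.3
```

Run:
```python
from h import *
tiprel()
plan(lever([12,18,24,27]),[2,3,3,2],1)
```

```text
t 30.05 pos [441.9  36.   76.1] rot [-173.77    0.19  -99.13] F [-0.8  0.  -0.2] w 15.3
tip rel notch (box axes) [31.1 -0.3  5. ]
t 30.05 pos [441.9  36.   76.1] rot [-173.77    0.19  -99.13] F [-0.8  0.  -0.2] w 15.3
[[2.9, 0.1, -0.1], [-0.2, -1.2, 3.9]]
[[2.9, 0.1, -0.1], [-0.2, -1, 4]]
[[2, 0, 0], [0, -0.3, 2.7]]
[[2, 0, 0], [0, -0.2, 2.7]]
[[2, 0, 0], [0, -0.1, 2.7]]
[[2, 0, 0], [0, -0.3, 2.7]]
[[2, 0, 0], [0, -0.2, 2.7]]
[[2, 0, 0], [0, -0.1, 2.7]]
[[1.5, 0, 0], [0, -0.2, 2]]
[[1.5, 0, 0], [0, -0.1, 2]]
```

Emit:
servo_tool:
  plan:
    - [[2.5, 0, 0], [0, -1, 3.5], 0]
    - [[2.5, 0, 0], [0, -1, 3.5], 0]
    - [[2, 0, 0], [0, -0.2, 2.7], 0]
    - [[2, 0, 0], [0, -0.2, 2.7], 0]
    - [[2, 0, 0], [0, -0.2, 2.7], 0]
    - [[2, 0, 0], [0, -0.2, 2.7], 0]
    - [[1, 0, 0], [0, -0.2, 1.4], 0]
    - [[1, 0, 0], [0, -0.2, 1.4], 0]
    - [[0, 0, 0], [0, 0, 0], 0]
    - [[0, 0, 0], [0, 0, 0], 0]

```text
time_s: 31.3
ee_pos: [449.8, 34.9, 56.8]
ee_rot: [-158.7, 0.1, -99.2]
force: [-1.8, 1.4, 0.7]
gripper_width: 15.5
```

Run:
```python
from h import *
tiprel()
snap('wrist','w17');crop('w17',80,0,440,150,2.2,'w17b')
```

```text
t 31.3 pos [449.8  34.9  56.8] rot [-1.5871e+02  9.0000e-02 -9.9180e+01] F [-1.8  1.4  0.7] w 15.5
tip rel notch (box axes) [30.4 -0.3 13.3]
```

View pics/w17b.png

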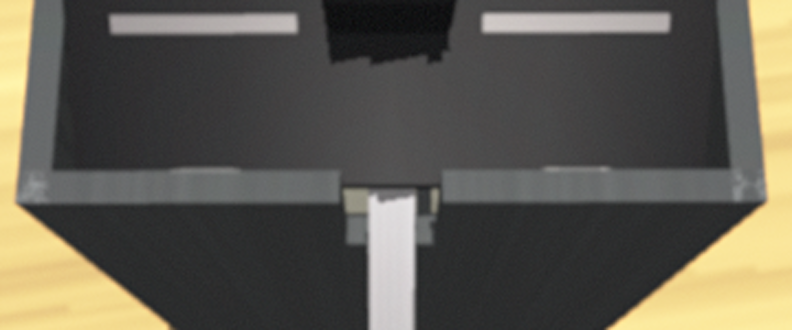

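Emit:
servo_tool:
  plan:
    - [[1.5, 0, 0], [0, -0.2, 2], 0]
    - [[1.5, 0, 0], [0, -0.2, 2], 0]
    - [[1.5, 0, 0], [0, -0.2, 2], 0]
    - [[1.5, 0, 0], [0, -0.2, 2], 0]
    - [[0, 0, 0], [0, 0, 0], 0]
    - [[0, 0, 0], [0, 0, 0], 0]
    - [[0, 0, 0], [0, 0, 0], 0]
    - [[0, 0, 0], [0, 0, 0], 0]
    - [[0, 0, 0], [0, 0, 0], 0]
    - [[0, 0, 0], [0, 0, 0], 0]

```text
time_s: 32.6
ee_pos: [456.8, 28.8, 59.2]
ee_rot: [-153.5, 0.6, -99.1]
force: [-0.6, 0.3, -1.7]
gripper_width: 15.4
```

Run:
```python
from h import *
tiprel()
snap('wrist','w18');crop('w18',80,0,440,150,2.2,'w18b')
```

```text
t 32.6 pos [456.8  28.8  59.2] rot [-153.49    0.56  -99.13] F [-0.6  0.3 -1.7] w 15.4
tip rel notch (box axes) [33.7 -5.6 24.6]
```

View pics/w18b.png

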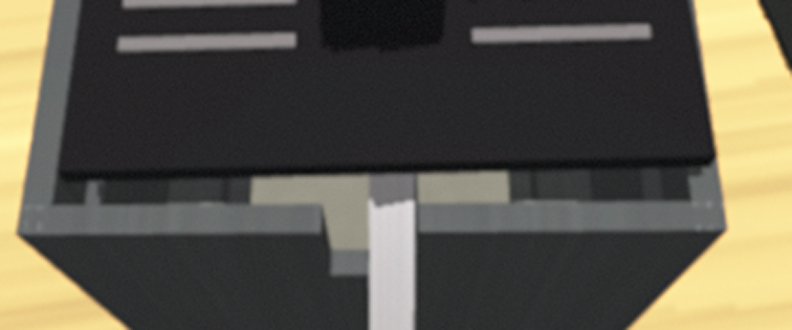

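Run:
```python
from h import *
s=st(); print(s['qpos'].round(1), s['effort'].round(1))
```

```text
t 32.65 pos [456.8  28.8  59.2] rot [-153.49    0.57  -99.13] F [ 0.2  1.3 -2.2] w 15.6
[  7.   10.3 136.6 -42.2   9.9 146.5] [ -0.  -25.3 -15.   -0.3  -1.4   0. ]
```

Run:
```python
from h import *
plan(lever([20],77,pz=99),[4],1)
```

```text
t 32.65 pos [456.8  28.8  59.2] rot [-153.49    0.57  -99.13] F [ 0.2  1.3 -2.2] w 15.6
[[-1.6, 0.1, -0.1], [-1.3, 1.1, -2.8]]
[[-1.6, 0.1, -0.1], [-1.3, 1.1, -2.8]]
[[-1.6, 0.1, -0.1], [-1.3, 1.2, -2.8]]
[[-1.6, 0.1, -0.1], [-1.3, 1.3, -2.7]]
```

Emit:
servo_tool:
  plan:
    - [[-1.5, 0, 0], [-1, 1, -2.8], 0]
    - [[-1.5, 0, 0], [-1, 1, -2.8], 0]
    - [[-1.5, 0, 0], [-1, 1, -2.8], 0]
    - [[-1.5, 0, 0], [-1, 1, -2.6], 0]
    - [[0, 0, 0], [0, 0, 0], 0]
    - [[0, 0, 0], [0, 0, 0], 0]
    - [[0, 0, 0], [0, 0, 0], 0]
    - [[0, 0, 0], [0, 0, 0], 0]
    - [[0, 0, 0], [0, 0, 0], 0]
    - [[0, 0, 0], [0, 0, 0], 0]

```text
time_s: 33.9
ee_pos: [448.3, 34.2, 67.3]
ee_rot: [-159.7, 0.6, -99.1]
force: [0.6, 0.3, -1.1]
gripper_width: 15.6
```

Run:
```python
from h import *
tiprel();print(env.state()['qpos'].round(1))
snap('wrist','w19');crop('w19',80,0,440,150,2.2,'w19b')
```

```text
t 33.9 pos [448.3  34.2  67.3] rot [-159.74    0.56  -99.1 ] F [ 0.6  0.3 -1.1] w 15.6
tip rel notch (box axes) [29.9 -1.4 21.9]
[  6.5   9.4 132.1 -14.7  19.4 118.8]
```

View pics/w19b.png

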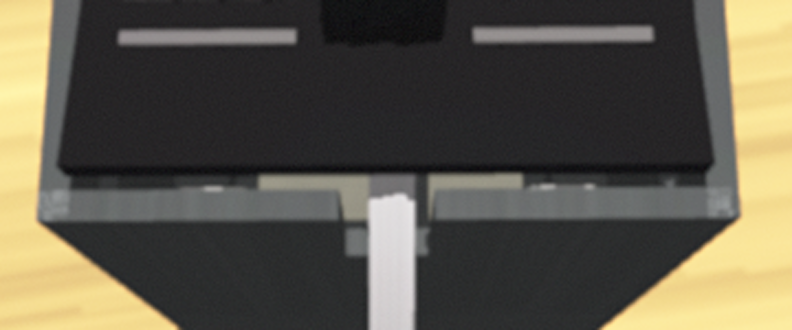

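Emit:
servo_tool:
  plan:
    - [[0, 0, 0], [-0.5, 2, -0.7], 0]
    - [[0, 0, 0], [-0.5, 2, -0.7], 0]
    - [[0, 0, 0], [0, 0, 0], 0]
    - [[0, 0, 0], [0, 1, 2.5], 0]
    - [[0, 0, 0], [0, 1, 2.5], 0]
    - [[0, 0, 0], [0, 0, 0], 0]
    - [[0, 0, 0], [0, 0, 0], 0]
    - [[0, 0, 0], [0, 0, 0], 0]
    - [[0, 0, 0], [0, 0, 0], 0]
    - [[0, 0, 0], [0, 0, 0], 0]

```text
time_s: 35.2
ee_pos: [444.6, 36.2, 61.9]
ee_rot: [-159.6, 0.6, -99.1]
force: [-0.4, 0.3, -2.0]
gripper_width: 15.4
```

Run:
```python
from h import *
tiprel()
snap('wrist','w20');crop('w20',80,0,440,150,2.2,'w20b')
```

```text
t 35.2 pos [444.6  36.2  61.9] rot [-159.64    0.59  -99.09] F [-0.4  0.3 -2. ] w 15.4
tip rel notch (box axes) [25.9 -0.  16.7]
```

View pics/w20b.png

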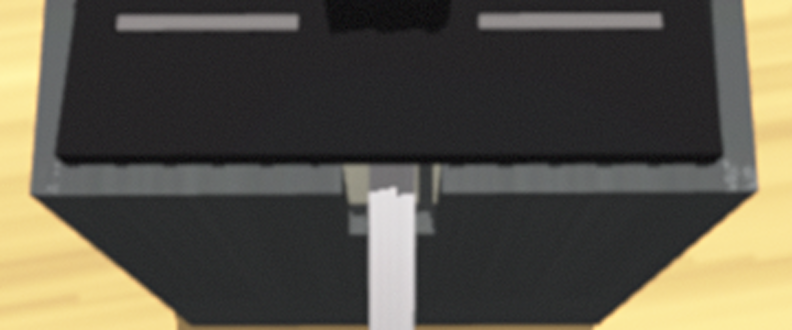

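Emit:
servo_tool:
  plan:
    - [[0, 0, 0], [0, 3, 0], 0]
    - [[0, 0, 0], [0, 4, 0], 0]
    - [[0, 0, 0], [0, 4, 0], 0]
    - [[0, 0, 0], [0, 4, 0], 0]
    - [[0, 0, 0], [0, 4, 0], 0]
    - [[0, 0, 0], [0, 4, 0], 0]
    - [[0, 0, 0], [0, 5, 0], 0]
    - [[0, 0, 0], [0, 5, 0], 0]
    - [[0, 0, 0], [0, 0, 0], 0]
    - [[0, 0, 0], [0, 0, 0], 0]

```text
time_s: 36.5
ee_pos: [411.4, 41.6, 49.5]
ee_rot: [-159.7, 0.6, -99.1]
force: [-0.2, 0.1, -0.8]
gripper_width: 15.4
```

Run:
```python
from h import *
tiprel()
snap('wrist','w21');crop('w21',80,0,440,150,2.2,'w21b');snap('top','t21');crop('t21',200,110,330,220,6,'t21b')
```

```text
t 36.5 pos [411.4  41.6  49.5] rot [-159.67    0.58  -99.07] F [-0.2  0.1 -0.8] w 15.4
tip rel notch (box axes) [-7.7  0.1  4.3]
```

View pics/w21b.png

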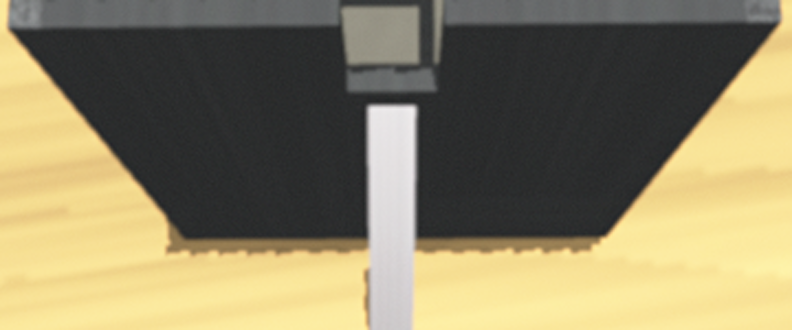

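View pics/t21b.png

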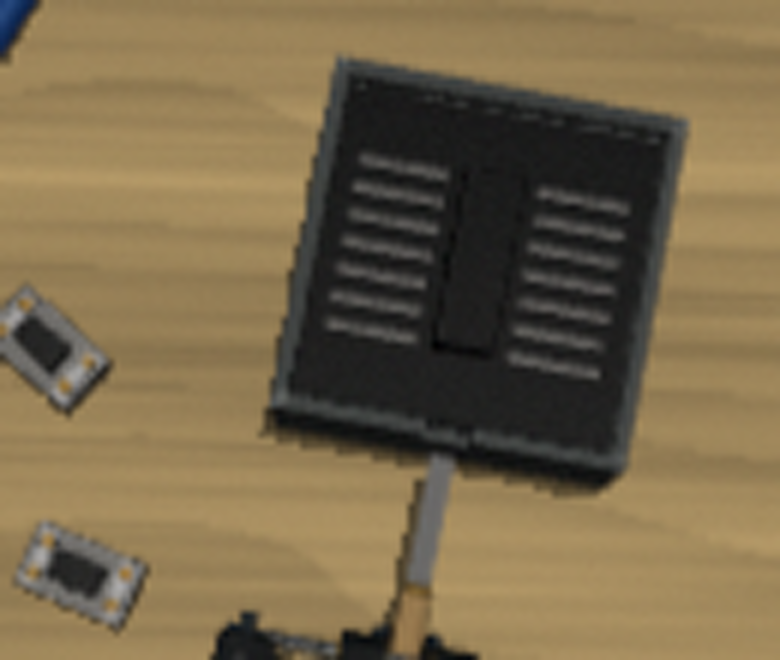

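Emit:
servo_tool:
  plan:
    - [[0, 0, 0], [0, 10, 0], 0]
    - [[-5, 0, 0], [0, 12, -8], 0]
    - [[-5, 0, 0], [0, 8, -15], 0]
    - [[-5, 0, 0], [0, 0, -25], 0]
    - [[-5, 0, 0], [0, 0, -30], 0]
    - [[0, 0, 0], [0, 0, -30], 0]
    - [[0, 0, -8], [25, -5, -20], 0]
    - [[0, 0, -10], [30, -5, -10], 0]
    - [[0, 0, -10], [32, 0, 0], 0]
    - [[0, 0, -10], [32, 5, 0], 0]

```text
time_s: 37.85
ee_pos: [388.3, -74.0, 180.0]
ee_rot: [-179.6, 0.6, -59.5]
force: [-0.0, 0.2, -1.0]
gripper_width: 15.7
```

Run:
```python
from h import *
plan([((434,-260,120),(180,0,-5))],[7],0)
snap('top','t22');crop('t22',230,110,420,245,4,'t22b')
```

```text
t 37.85 pos [388.3 -74.  180. ] rot [-179.64    0.57  -59.51] F [-0.   0.2 -1. ] w 15.7
[[-0.1, 0.1, -7.8], [26, 8, 8]]
[[-0.1, 0.1, -7.8], [25, 11, 8]]
[[-0.1, 0.1, -7.8], [23, 15, 8]]
[[-0.1, 0.1, -7.8], [21, 18, 8]]
[[-0.1, 0.1, -7.8], [18, 20, 8]]
[[-0.1, 0.1, -7.8], [15, 23, 8]]
[[-0.1, 0.1, -7.8], [12, 24, 9]]
```

View pics/t22b.png

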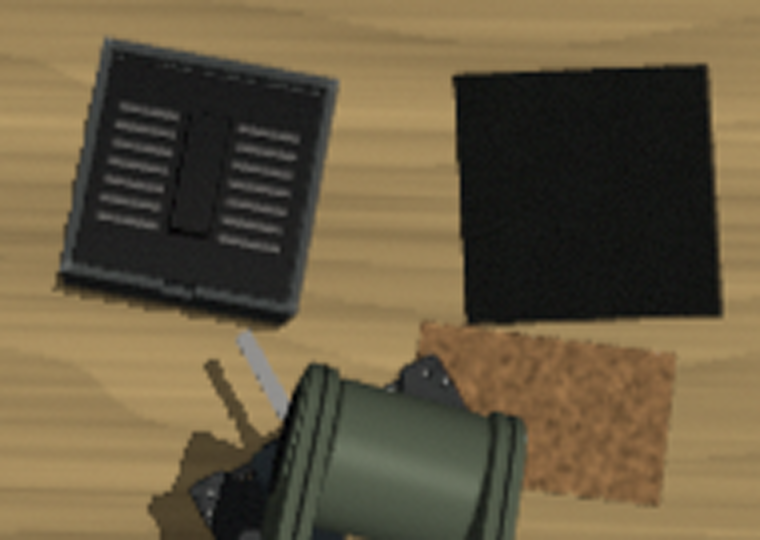

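Emit:
servo_tool:
  plan:
    - [[0, 0, -7], [20, 8, 5], 0]
    - [[0, 0, -8], [22, 11, 8], 0]
    - [[0, 0, -8], [22, 15, 8], 0]
    - [[0, 0, -8], [21, 18, 8], 0]
    - [[0, 0, -8], [18, 20, 8], 0]
    - [[0, 0, -7], [14, 22, 8], 0]
    - [[0, 0, 0], [5, 15, 5], 0]
    - [[0, 0, 0], [0, 0, 0], 0]
    - [[0, 0, 0], [0, 0, 0], 0]
    - [[0, 0, 0], [0, 0, 0], 0]

```text
time_s: 39.15
ee_pos: [426.4, -247.3, 127.3]
ee_rot: [-179.5, -0.2, -12.4]
force: [-0.1, -0.8, -0.3]
gripper_width: 16.0
```

Run:
```python
from h import *
plan([((434,-282,40),(180,0,-5)),((434,-282,7),(180,0,-5))],[5,2],1)
snap('wrist','w23')
```

```text
t 39.15 pos [ 426.4 -247.3  127.3] rot [-1.7946e+02 -1.7000e-01 -1.2420e+01] F [-0.1 -0.8 -0.3] w 16.0
[[-0.1, 0, -1.5], [2.9, 6.6, 17.4]]
[[-0.1, 0, -1.5], [2.8, 6.7, 17.4]]
[[-0.1, 0, -1.5], [2.6, 6.7, 17.4]]
[[-0.1, 0, -1.5], [2.5, 6.7, 17.4]]
[[-0.1, 0, -1.5], [2.3, 6.8, 17.4]]
[[0, 0, 0], [0, 0, 16.5]]
[[0, 0, 0], [0, 0, 16.5]]
```

View pics/w23.png

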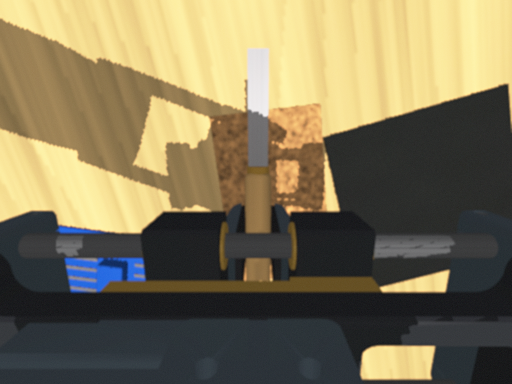

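Emit:
servo_tool:
  plan:
    - [[-0.4, 0, -1.5], [3, 7, 12], 0]
    - [[0, 0, -1.5], [3, 7, 16], 0]
    - [[0, 0, -1.5], [3, 7, 16], 0]
    - [[0, 0, -1.5], [2, 7, 16], 0]
    - [[0, 0, -1], [2, 5, 16], 0]
    - [[0, 0, 0], [0, 0, 8], 0]
    - [[0, 0, 0], [0, 0, 0], 0]
    - [[0, 0, 0], [0, 0, 0], 0]
    - [[0, 0, 0], [0, 0, 0], 0]
    - [[0, 0, 0], [0, 0, 0], 0]

```text
time_s: 40.45
ee_pos: [435.3, -282.5, 39.4]
ee_rot: [180.0, -0.3, -4.8]
force: [-0.7, -0.3, -1.7]
gripper_width: 15.7
```

Run:
```python
from h import *
plan([((434,-282,6),(180,0,-5))],[1],1)
```

```text
t 40.45 pos [ 435.3 -282.5   39.4] rot [179.97  -0.32  -4.82] F [-0.7 -0.3 -1.7] w 15.7
[[0, -0.3, 0.2], [-1.5, -0.4, 33.4]]
```

Emit:
servo_tool:
  plan:
    - [[0, 0, 0], [-1, 0, 10], 0]
    - [[0, 0, 0], [0, 0, 10], 0]
    - [[0, 0, 0], [0, 0, 7], 0]
    - [[0, 0, 0], [0, 0, 0], 0]
    - [[0, 0, 0], [0, 0, 0], 0]
    - [[0, 0, 0], [0, 0, 0], 0]
    - [[0, 0, 0], [0, 0, 3], 0]
    - [[0, 0, 0], [0, 0, 0], 0]
    - [[0, 0, 0], [0, 0, 0], 0]
    - [[0, 0, 0], [0, 0, 0], 0]

```text
time_s: 41.7
ee_pos: [434.7, -282.6, 7.7]
ee_rot: [179.9, -0.4, -4.8]
force: [0.6, 0.4, -0.6]
gripper_width: 15.7
```

Run:
```python
from h import *
st()
```

```text
t 41.7 pos [ 434.7 -282.6    7.7] rot [179.94  -0.37  -4.82] F [ 0.6  0.4 -0.6] w 15.7
```

Emit:
servo_tool:
  plan:
    - [[0, 0, 0], [0, 0, 2], 0]
    - [[0, 0, 0], [0, 0, 0], 0]
    - [[0, 0, 0], [0, 0, 0], 40]
    - [[0, 0, 0], [0, 0, 0], 40]
    - [[0, 0, 0], [0, 0, 0], 40]
    - [[0, 0, 0], [0, 0, 0], 40]
    - [[0, 0, 0], [0, 0, -15], 50]
    - [[0, 0, 0], [0, 0, -30], 50]
    - [[0, 0, 0], [0, 0, -40], 50]
    - [[0, 0, 0], [0, 0, -40], 50]

```text
time_s: 42.95
ee_pos: [432.7, -281.6, 134.5]
ee_rot: [-179.9, -0.1, -4.8]
force: [-1.0, -1.8, -0.0]
gripper_width: 50.1
```

Run:
```python
from h import *
snap('wrist','w24')
# ridge point pose
y=np.radians(-9)
plan([((470,25,300),(180,0,-99))],[9],0)
```

```text
t 43.0 pos [ 435.6 -283.5  140.1] rot [179.77  -0.68  -4.82] F [ 1.5 -0.4  3.5] w 50.0
[[0, -0.1, 10.5], [1, -34, -18]]
[[0, -0.1, 10.5], [-5, -34, -18]]
[[0, -0.1, 10.5], [-11, -33, -18]]
[[0, -0.1, 10.5], [-17, -30, -18]]
[[0, -0.1, 10.5], [-22, -26, -18]]
[[0, -0.1, 10.5], [-27, -22, -18]]
[[0, -0.1, 10.5], [-30, -17, -18]]
[[0, -0.1, 10.5], [-33, -11, -18]]
[[0, -0.1, 10.5], [-34, -5, -18]]
```

View pics/w24.png

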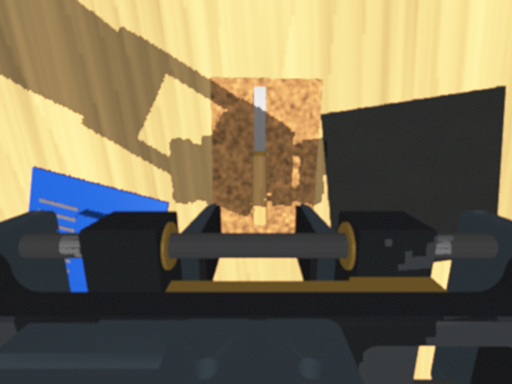

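Emit:
servo_tool:
  plan:
    - [[0, 0, 9], [1, -28, -20], 70]
    - [[0, 0, 9], [-5, -32, -20], 70]
    - [[0, 0, 9], [-11, -31, -20], 70]
    - [[0, 0, 10], [-17, -28, -20], 70]
    - [[0, 0, 10], [-22, -26, -20], 70]
    - [[0, 0, 10], [-27, -22, -20], 70]
    - [[0, 0, 10], [-30, -17, -20], 70]
    - [[0, 0, 9], [-30, -11, -15], 70]
    - [[0, 0, 9], [-18, -5, 0], 70]
    - [[0, 0, 0], [0, 0, 0], 70]

```text
time_s: 44.25
ee_pos: [452.7, 5.1, 309.9]
ee_rot: [-178.3, -0.4, -92.7]
force: [0.0, 0.5, -0.5]
gripper_width: 70.0
```

Run:
```python
from h import *
st();snap('wrist','w25');crop('w25',100,0,420,240,2.5,'w25b')
```

```text
t 44.25 pos [452.7   5.1 309.9] rot [-178.26   -0.43  -92.65] F [ 0.   0.5 -0.5] w 70.0
```

View pics/w25b.png

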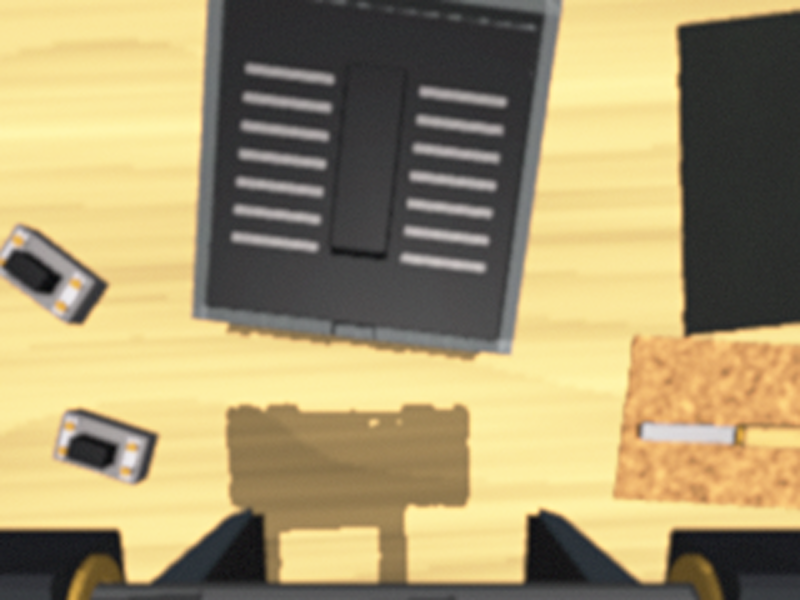

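Run:
```python
from h import *
w=lambda x,y:(x/2.5+100-.3,y/2.5-.3)
P=[onz('w25',w(*p),z) for p,z in [((332,248),126.5),((387,255),126.5),((349,66),120.5),((407,69),120.5)]]
for p in P: print(p.round(1))
f=(P[0]+P[1])/2;b=(P[2]+P[3])/2; d=b-f; print('c',(f+b)/2,'len',np.linalg.norm(d[:2]),'yaw',np.degrees(np.arctan2(d[1],d[0])),'wid',np.linalg.norm(P[0]-P[1]),np.linalg.norm(P[2]-P[3]))
t=lambda x,y:(x/4+230-.4,y/4+110-.4)
print(tri([('w25',w(360,252)),('t22',t(189,232))]),tri([('w25',w(378,67)),('t22',t(212,115))]))
plan([((602,11,190),(180,0,-99))],[7],0)
```

```text
[562.7  31.9 126.5]
[558.    4.  126.5]
[648.5  18.4 120.5]
[645.9 -10.1 120.5]
c [603.75667194  11.05417994 123.5       ] len 87.96174317835211 yaw -9.01774343936666 wid 28.336603548408384 28.691561779069623
(array([558.99403422,  17.38392716, 135.89628937]), [array([-0. , -0.1]), array([-0. ,  0.1])]) (array([646.83695951,   3.25873257, 122.73417625]), [array([ 0.7, -0.3]), array([-0.3,  0.1])])
t 44.3 pos [452.7   4.5 309.9] rot [-178.25   -0.44  -92.67] F [0.3 0.3 0.5] w 70.2
[[-0.3, 0, 0.9], [-2, -21, 18]]
[[-0.3, 0, 0.9], [-2, -21, 18]]
[[-0.3, 0, 0.9], [-3, -21, 18]]
[[-0.3, 0, 0.9], [-3, -21, 17]]
[[-0.3, 0, 0.9], [-3, -21, 17]]
[[-0.3, 0, 0.9], [-4, -21, 17]]
[[-0.3, 0, 0.9], [-4, -21, 17]]
```

Emit:
servo_tool:
  plan:
    - [[-0.5, 0, 1], [-2, -20, 15], 60]
    - [[-0.5, 0, 1], [-2, -20, 17], 60]
    - [[-0.5, 0, 1], [-3, -20, 17], 60]
    - [[-0.5, 0, 1], [-3, -20, 17], 60]
    - [[-0.5, 0, 1], [-3, -20, 17], 60]
    - [[-0.5, 0, 1], [-4, -20, 17], 60]
    - [[-0.5, 0, 0], [-3, -10, 5], 60]
    - [[0, 0, 0], [0, 0, 0], 60]
    - [[0, 0, 0], [0, 0, 0], 60]
    - [[0, 0, 0], [0, 0, 0], 60]

```text
time_s: 45.55
ee_pos: [585.9, 1.8, 205.6]
ee_rot: [178.3, -0.6, -98.2]
force: [-0.1, 0.6, 0.7]
gripper_width: 60.1
```

Run:
```python
from h import *
r=(R.from_euler('xyz',(180,0,-99),degrees=True)*R.from_euler('x',-4,degrees=True)).as_euler('xyz',degrees=True)
plan([((603.5,11,130),r),((603.5,11,111),r)],[4,2],1)
```

```text
t 45.55 pos [585.9   1.8 205.6] rot [178.26  -0.63 -98.22] F [-0.1  0.6  0.7] w 60.1
[[-0.6, -0.2, 0.2], [-3.1, -4.6, 18.7]]
[[-0.6, -0.2, 0.2], [-3.1, -4.8, 18.7]]
[[-0.6, -0.2, 0.2], [-3, -5, 18.7]]
[[-0.6, -0.2, 0.2], [-3, -5.1, 18.6]]
[[0, 0, 0], [0, -0.7, 9.5]]
[[0, 0, 0], [0, -0.7, 9.5]]
```

Emit:
servo_tool:
  plan:
    - [[-0.6, -0.2, 0.2], [-3, -5, 15], 60]
    - [[-0.6, -0.2, 0.2], [-3, -5, 17], 60]
    - [[-0.6, -0.2, 0.2], [-3, -5, 17], 60]
    - [[-0.6, -0.2, 0.2], [-3, -4, 14], 60]
    - [[0, 0, 0], [0, 0, 0], 60]
    - [[0, 0, 0], [0, 0, 0], 60]
    - [[0, 0, 0], [0, 0, 0], 60]
    - [[0, 0, 0], [0, 0, 0], 60]
    - [[0, 0, 0], [0, 0, 0], 60]
    - [[0, 0, 0], [0, 0, 0], 60]

```text
time_s: 46.8
ee_pos: [604.4, 11.8, 138.4]
ee_rot: [175.8, 0.2, -99.1]
force: [0.1, -0.8, -0.4]
gripper_width: 60.5
```

Run:
```python
from h import *
r=(R.from_euler('xyz',(180,0,-99),degrees=True)*R.from_euler('x',-4,degrees=True)).as_euler('xyz',degrees=True)
plan([((603.5,11,111),r)],[1],1)
snap('wrist','w26');snap('side','s26');crop('s26',180,110,360,270,4,'s26b')
```

```text
t 46.8 pos [604.4  11.8 138.4] rot [175.79   0.19 -99.07] F [ 0.1 -0.8 -0.4] w 60.5
[[0.2, 0.2, -0.1], [1.1, -1.2, 27.4]]
```

View pics/w26.png

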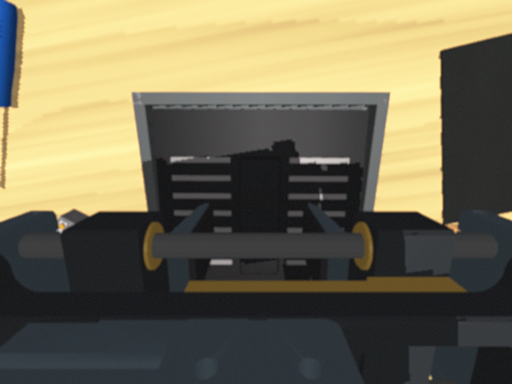

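View pics/s26b.png

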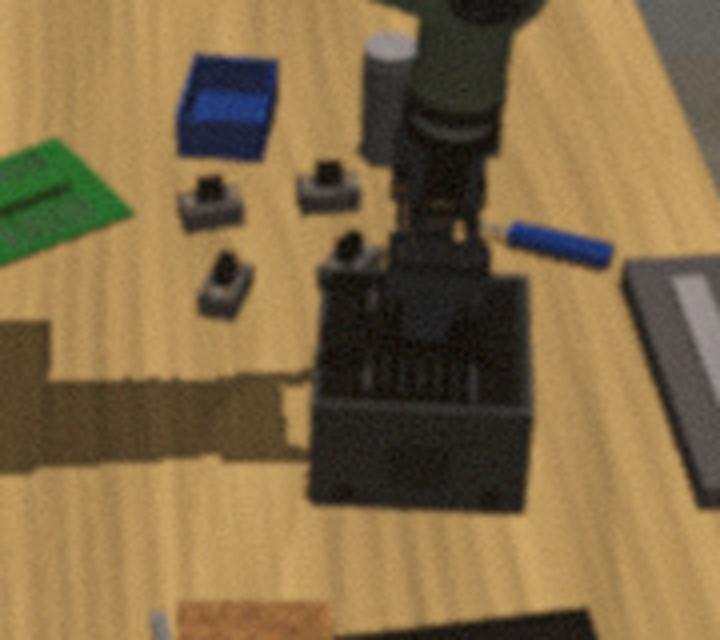

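Emit:
servo_tool:
  plan:
    - [[0, 0, 0], [1, -1, 8], 60]
    - [[0, 0, 0], [0, 0, 8], 60]
    - [[0, 0, 0], [0, 0, 5], 60]
    - [[0, 0, 0], [0, 0, 0], 60]
    - [[0, 0, 0], [0, 0, 0], 60]
    - [[0, 0, 0], [0, 0, 0], 60]
    - [[0, 0, 0], [0, 0, 0], 60]
    - [[0, 0, 0], [0, 0, 0], 60]
    - [[0, 0, 0], [0, 0, 0], 60]
    - [[0, 0, 0], [0, 0, 0], 60]

```text
time_s: 48.15
ee_pos: [603.7, 11.0, 115.7]
ee_rot: [175.8, 0.2, -99.1]
force: [-0.8, 0.1, -0.2]
gripper_width: 59.4
```

Run:
```python
from h import *
st(); snap('top','t27');crop('t27',230,110,420,245,4,'t27b')
```

```text
t 48.15 pos [603.7  11.  115.7] rot [175.78   0.19 -99.07] F [-0.8  0.1 -0.2] w 59.4
```

View pics/t27b.png

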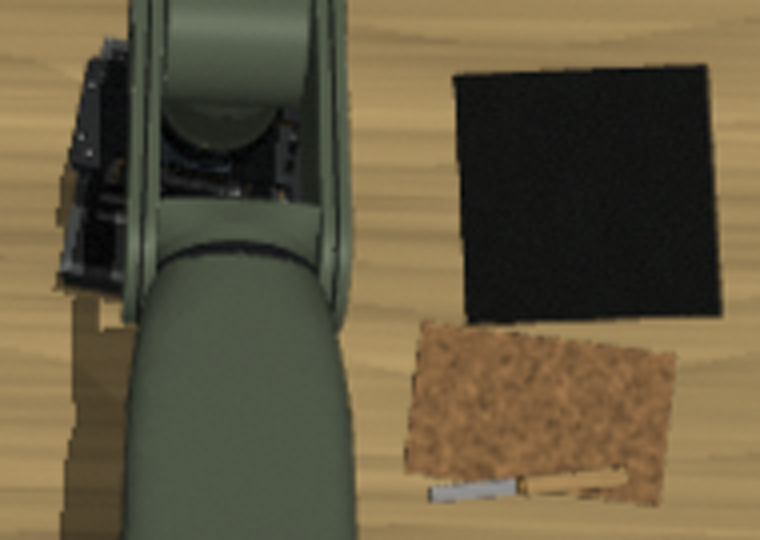

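Emit:
servo_tool:
  plan:
    - [[0, 0, 0], [0, 0, 3], 60]
    - [[0, 0, 0], [0, 0, 1], 60]
    - [[0, 0, 0], [0, 0, 0], 0]
    - [[0, 0, 0], [0, 0, 0], 0]
    - [[0, 0, 0], [0, 0, 0], 0]
    - [[0, 0, 0], [0, 0, 0], 0]
    - [[0, 0, 0], [0, 0, 0], 0]
    - [[0, 0, 0], [0, 0, 0], 0]
    - [[0, 0, 0], [0, 0, 0], 0]
    - [[0, 0, 0], [0, 0, 0], 0]
  squeeze: 40

```text
time_s: 49.45
ee_pos: [603.3, 11.0, 111.3]
ee_rot: [175.8, 0.2, -99.1]
force: [-0.1, -0.9, -0.8]
gripper_width: 29.4
```

Run:
```python
from h import *
st()
```

```text
t 49.45 pos [603.3  11.  111.3] rot [175.76   0.18 -99.06] F [-0.1 -0.9 -0.8] w 29.4
```

Emit:
servo_tool:
  plan:
    - [[0, 0, 0], [0, 0, -5], 0]
    - [[0, 0, 0], [0, 0, -8], 0]
    - [[0, 0, 0], [0, 0, -10], 0]
    - [[0, 0, 0], [0, 0, -15], 0]
    - [[0, 0, 0], [0, 0, -15], 0]
    - [[1, 0, 0], [0, 0, -20], 0]
    - [[1, 0, 0], [0, 0, -20], 0]
    - [[1, 0, 0], [0, 0, -15], 0]
    - [[1, 0, 0], [0, 0, 0], 0]
    - [[0, 0, 0], [0, 0, 0], 0]

```text
time_s: 50.7
ee_pos: [610.7, 9.5, 228.6]
ee_rot: [-179.8, 0.2, -99.1]
force: [-1.3, -0.3, -1.3]
gripper_width: 29.3
```

Run:
```python
from h import *
snap('side','s28');crop('s28',180,110,360,270,4,'s28b')
plan([((615,-299,210),(180,0,-87))],[10],0)
```

```text
t 50.75 pos [611.    9.5 228.6] rot [-179.78    0.22  -99.07] F [ 0.4  0.7 -1.2] w 29.6
[[0, 0, -1.2], [30, -5, 2]]
[[0, 0, -1.2], [31, -5, 2]]
[[0, 0, -1.2], [31, -4, 2]]
[[0, 0, -1.2], [31, -3, 2]]
[[0, 0, -1.2], [31, -3, 2]]
[[0, 0, -1.2], [31, -2, 2]]
[[0, 0, -1.2], [31, -1, 2]]
[[0, 0, -1.2], [31, -1, 2]]
[[0, 0, -1.2], [31, 0, 2]]
[[0, 0, -1.2], [31, 1, 2]]
```

View pics/s28b.png

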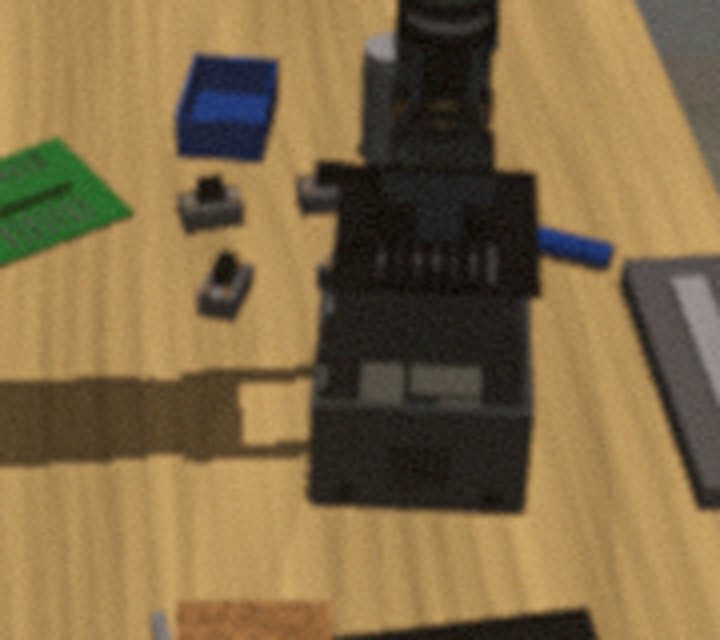

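Emit:
servo_tool:
  plan:
    - [[0, 0, -1], [20, -4, 0], 0]
    - [[0, 0, -1], [28, -5, 0], 0]
    - [[0, 0, -1.5], [34, -4, 0], 0]
    - [[0, 0, -1.5], [36, -3, 2], 0]
    - [[0, 0, -1.5], [36, -3, 5], 0]
    - [[0, 0, -1.5], [36, -2, 5], 0]
    - [[0, 0, -1.5], [34, -1, 5], 0]
    - [[0, 0, -1.5], [28, 0, 5], 0]
    - [[0, 0, 0], [16, 0, 3], 0]
    - [[0, 0, 0], [5, 0, 0], 0]

```text
time_s: 52.0
ee_pos: [612.5, -271.2, 190.6]
ee_rot: [179.3, 0.6, -87.6]
force: [-0.4, -0.2, -1.2]
gripper_width: 29.6
```

Run:
```python
from h import *
snap('wrist','w29')
plan([((615,-299,100),(180,0,-87))],[6],1)
```

```text
t 52.05 pos [ 612.5 -271.4  190.8] rot [179.29   0.53 -87.6 ] F [ 0.4  0.2 -1. ] w 29.5
[[0.1, 0.1, -0.1], [4.8, -0.4, 15.1]]
[[0.1, 0.1, -0.1], [4.7, -0.4, 15.1]]
[[0.1, 0.1, -0.1], [4.7, -0.3, 15.1]]
[[0.1, 0.1, -0.1], [4.7, -0.3, 15.1]]
[[0.1, 0.1, -0.1], [4.7, -0.2, 15.1]]
[[0.1, 0.1, -0.1], [4.6, -0.2, 15.1]]
```

View pics/w29.png

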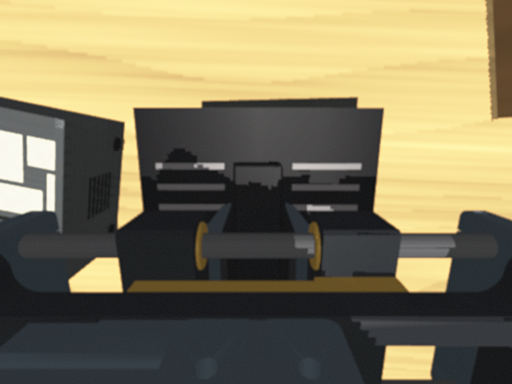

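Emit:
servo_tool:
  plan:
    - [[0.3, 0.3, -0.3], [5, 0, 12], 0]
    - [[0.2, 0.2, -0.2], [6, 0, 20], 0]
    - [[0, 0, 0], [6, 0, 25], 0]
    - [[0, 0, 0], [5, 0, 25], 0]
    - [[0, 0, 0], [3, 0, 25], 0]
    - [[0, 0, 0], [0, 0, 20], 0]
    - [[0, 0, 0], [0, 0, 10], 0]
    - [[0, 0, 0], [0, 0, 0], 0]
    - [[0, 0, 0], [0, 0, 0], 0]
    - [[0, 0, 0], [0, 0, 0], 0]

```text
time_s: 53.3
ee_pos: [614.7, -289.7, 49.5]
ee_rot: [-180.0, 0.0, -86.6]
force: [0.2, 0.7, -0.7]
gripper_width: 29.9
```

Run:
```python
from h import *
plan([((615,-299,20),(180,0,-87))],[1],1)
```

```text
t 53.3 pos [ 614.7 -289.7   49.5] rot [-179.99    0.    -86.55] F [ 0.2  0.7 -0.7] w 29.9
[[0, 0, 0.4], [9.3, 0.3, 29.5]]
```

Emit:
servo_tool:
  plan:
    - [[0, 0, 0], [5, 0, 5], 0]
    - [[0, 0, 0], [4, 0, 8], 0]
    - [[0, 0, 0], [0, 0, 8], 0]
    - [[0, 0, 0], [0, 0, 5], 0]
    - [[0, 0, 0], [0, 0, 0], 0]
    - [[0, 0, 0], [0, 0, 0], 0]
    - [[0, 0, 0], [0, 0, 4], 0]
    - [[0, 0, 0], [0, 0, 3], 0]
    - [[0, 0, 0], [0, 0, 0], 0]
    - [[0, 0, 0], [0, 0, 0], 0]

```text
time_s: 54.55
ee_pos: [615.9, -299.8, 15.2]
ee_rot: [-179.9, -0.1, -86.6]
force: [0.2, -0.5, 0.1]
gripper_width: 29.7
```

Run:
```python
from h import *
st();snap('side','s30');crop('s30',220,200,370,330,5,'s30b')
```

```text
t 54.55 pos [ 615.9 -299.8   15.2] rot [-1.7989e+02 -6.0000e-02 -8.6570e+01] F [ 0.2 -0.5  0.1] w 29.7
```

View pics/s30b.png

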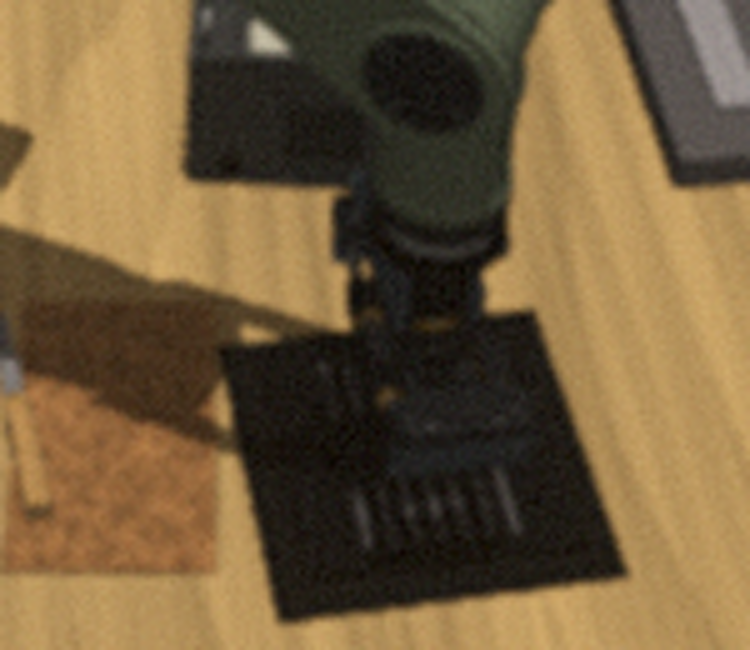

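Emit:
servo_tool:
  plan:
    - [[0, 0, 0], [0, 0, 1.5], 0]
    - [[0, 0, 0], [0, 0, 1.5], 0]
    - [[0, 0, 0], [0, 0, 0], 0]
    - [[0, 0, 0], [0, 0, 0], 0]
    - [[0, 0, 0], [0, 0, 1], 0]
    - [[0, 0, 0], [0, 0, 0], 0]
    - [[0, 0, 0], [0, 0, 0], 0]
    - [[0, 0, 0], [0, 0, 0], 0]
    - [[0, 0, 0], [0, 0, 0], 0]
    - [[0, 0, 0], [0, 0, 0], 0]

```text
time_s: 55.85
ee_pos: [616.1, -299.8, 11.2]
ee_rot: [-179.9, -0.1, -86.6]
force: [-0.4, -0.2, -1.2]
gripper_width: 29.8
```

Run:
```python
from h import *
st()
```

```text
t 55.85 pos [ 616.1 -299.8   11.2] rot [-1.7986e+02 -7.0000e-02 -8.6560e+01] F [-0.4 -0.2 -1.2] w 29.8
```

Emit:
servo_tool:
  plan:
    - [[0, 0, 0], [0, 0, 1.5], 0]
    - [[0, 0, 0], [0, 0, 0], 0]
    - [[0, 0, 0], [0, 0, 0], 45]
    - [[0, 0, 0], [0, 0, 0], 45]
    - [[0, 0, 0], [0, 0, 0], 45]
    - [[0, 0, 0], [0, 0, 0], 45]
    - [[0, 0, 0], [0, 0, -10], 45]
    - [[0, 0, 0], [0, 0, -25], 45]
    - [[0, 0, 0], [0, 0, -40], 45]
    - [[0, 0, 0], [0, 0, -40], 45]

```text
time_s: 57.1
ee_pos: [614.4, -299.0, 126.2]
ee_rot: [179.8, 0.1, -86.6]
force: [0.6, -0.8, 0.6]
gripper_width: 45.0
```

Run:
```python
from h import *
st();plan([((445,-390,240),(180,0,10))],[9],0)
```

```text
t 57.1 pos [ 614.4 -299.   126.2] rot [ 1.7985e+02  9.0000e-02 -8.6560e+01] F [ 0.6 -0.8  0.6] w 45.0
t 57.1 pos [ 614.4 -299.   126.2] rot [ 1.7985e+02  9.0000e-02 -8.6560e+01] F [ 0.6 -0.8  0.6] w 45.0
[[0, 0, -10.7], [9, 19, -13]]
[[0, 0, -10.7], [5, 21, -13]]
[[0, 0, -10.7], [1, 21, -13]]
[[0, 0, -10.7], [-3, 21, -13]]
[[0, 0, -10.7], [-7, 20, -13]]
[[0, 0, -10.7], [-10, 19, -13]]
[[0, 0, -10.7], [-14, 16, -13]]
[[0, 0, -10.7], [-16, 14, -13]]
[[0, 0, -10.7], [-19, 10, -13]]
```

Emit:
servo_tool:
  plan:
    - [[0, 0, -10], [7, 15, -10], 45]
    - [[0, 0, -10], [5, 20, -13], 45]
    - [[0, 0, -10], [1, 20, -13], 45]
    - [[0, 0, -10], [-3, 20, -13], 45]
    - [[0, 0, -10], [-7, 20, -13], 45]
    - [[0, 0, -10], [-10, 18, -13], 45]
    - [[0, 0, -10], [-14, 16, -13], 45]
    - [[0, 0, -10], [-14, 12, -10], 45]
    - [[0, 0, -6], [-8, 5, 0], 45]
    - [[0, 0, 0], [0, 0, 0], 45]

```text
time_s: 58.35
ee_pos: [461.1, -377.1, 240.8]
ee_rot: [179.4, -0.8, 2.3]
force: [0.5, -0.6, -0.1]
gripper_width: 45.1
```

Run:
```python
from h import *
st();snap('wrist','w31');snap('top','t31')
crop('w31',100,0,420,240,2.5,'w31b');crop('t31',230,110,420,245,4,'t31b')
```

```text
t 58.35 pos [ 461.1 -377.1  240.8] rot [179.39  -0.8    2.3 ] F [ 0.5 -0.6 -0.1] w 45.1
```

View pics/w31b.png

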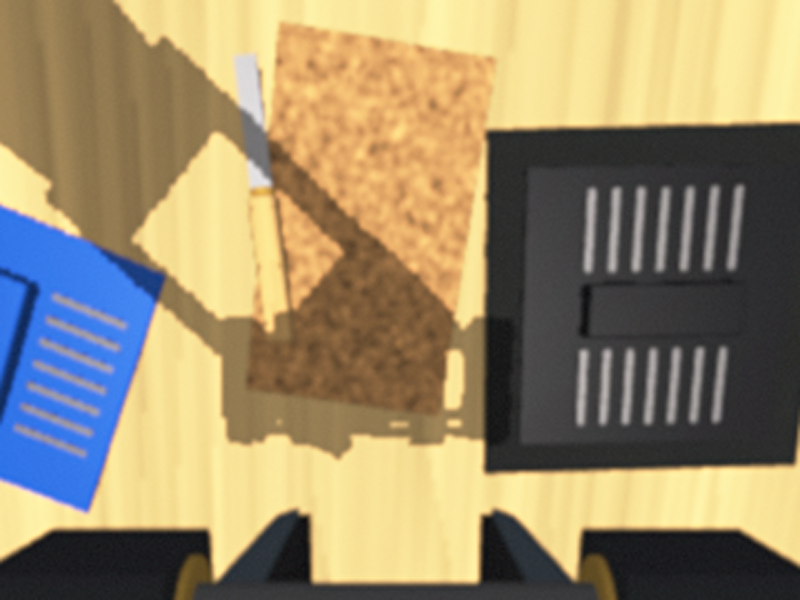

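View pics/t31b.png

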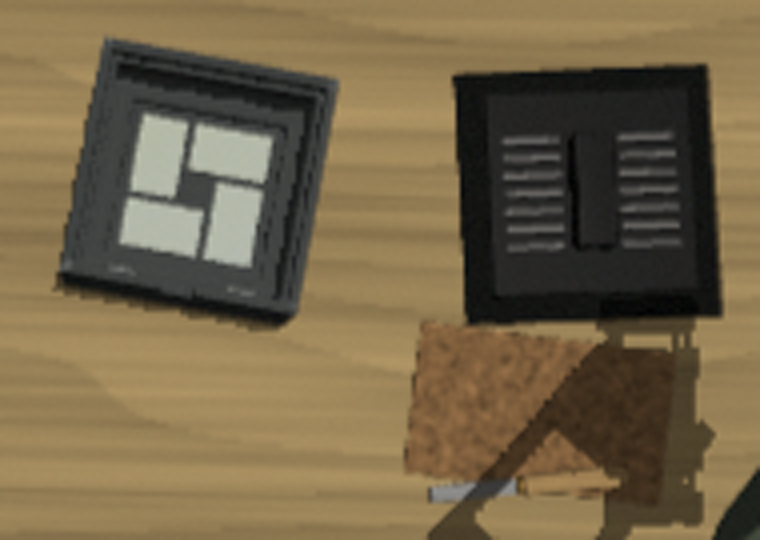

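Run:
```python
from h import *
w=lambda x,y:(x/2.5+100-.3,y/2.5-.3)
P=[onz('w31',w(*p),z) for p,z in [((246,56),11),((262,190),19),((280,336),20.5)]]
for p in P: print(p.round(1))
d=P[1]-P[2]; print(np.linalg.norm(d),np.degrees(np.arctan2(d[1],d[0])),(P[1]+P[2])/2); d=P[0]-P[2];print(np.degrees(np.arctan2(d[1],d[0])))
c=(P[1]+P[2])/2
plan([((c[0],c[1],60),(180,0,7.5))],[6],1)
```

```text
[ 376.5 -177.4   11. ]
[ 385.9 -244.9   19. ]
[ 395.8 -322.6   20.5]
78.42107317540295 97.28693479523731 [ 390.87346942 -283.74804506   19.75      ]
97.58876490635487
t 58.45 pos [ 461.8 -376.8  240.5] rot [179.41  -0.81   2.32] F [ 0.1  0.4 -0.4] w 44.9
[[0.1, -0.1, -0.9], [-11.6, -16.3, 29.8]]
[[0.1, -0.1, -0.9], [-11.3, -16.4, 29.8]]
[[0.1, -0.1, -0.9], [-11, -16.5, 29.9]]
[[0.1, -0.1, -0.9], [-10.7, -16.6, 29.9]]
[[0.1, -0.1, -0.9], [-10.3, -16.7, 30]]
[[0.1, -0.1, -0.9], [-10, -16.8, 30]]
```

Emit:
servo_tool:
  plan:
    - [[0, -0.5, -0.9], [-11, -14, 20], 45]
    - [[0, 0, -0.9], [-11, -16, 30], 45]
    - [[0, 0, -0.9], [-11, -16, 30], 45]
    - [[0, 0, -0.9], [-11, -16, 30], 45]
    - [[0, 0, -0.9], [-10, -16, 30], 45]
    - [[0, 0, 0], [-6, -8, 15], 45]
    - [[0, 0, 0], [0, 0, 0], 45]
    - [[0, 0, 0], [0, 0, 0], 45]
    - [[0, 0, 0], [0, 0, 0], 45]
    - [[0, 0, 0], [0, 0, 0], 45]

```text
time_s: 59.7
ee_pos: [401.7, -294.8, 81.7]
ee_rot: [179.1, -0.6, 6.6]
force: [1.2, 0.5, 1.0]
gripper_width: 44.9
```

Run:
```python
from h import *
snap('wrist','w32')
plan([((391,-284,5),(180,0,7.5))],[1],1)
```

```text
t 59.75 pos [ 401.7 -294.8   81.7] rot [179.12  -0.63   6.61] F [ 0.2 -0.4  0.5] w 45.1
[[0.9, -0.6, -0.9], [-10.2, -13.1, 76.4]]
```

View pics/w32.png

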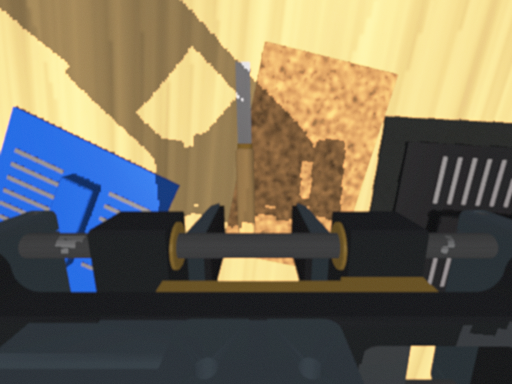

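Emit:
servo_tool:
  plan:
    - [[0.9, -0.6, -0.9], [-10, -12, 10], 45]
    - [[0, 0, 0], [0, 0, 18], 45]
    - [[0, 0, 0], [0, 0, 18], 45]
    - [[0, 0, 0], [0, 0, 14], 45]
    - [[0, 0, 0], [0, 0, 5], 45]
    - [[0, 0, 0], [0, 0, 0], 45]
    - [[0, 0, 0], [0, 0, 0], 45]
    - [[0, 0, 0], [0, 0, 0], 45]
    - [[0, 0, 0], [0, 0, 0], 45]
    - [[0, 0, 0], [0, 0, 0], 45]

```text
time_s: 61.0
ee_pos: [388.0, -282.1, 14.4]
ee_rot: [-179.9, 0.0, 7.6]
force: [-1.0, -0.9, -0.0]
gripper_width: 45.0
```

Run:
```python
from h import *
plan([((391,-284,6),(180,0,7.5))],[1],1)
```

```text
t 61.0 pos [ 388.  -282.1   14.4] rot [-1.7986e+02  4.0000e-02  7.6300e+00] F [-1.  -0.9 -0. ] w 45.0
[[-0.1, 0, 0.1], [2.7, 2.3, 8.4]]
```

Emit:
servo_tool:
  plan:
    - [[0, 0, 0], [2.5, 2, 5], 45]
    - [[0, 0, 0], [0, 0, 2], 45]
    - [[0, 0, 0], [0, 0, 0], 0]
    - [[0, 0, 0], [0, 0, 0], 0]
    - [[0, 0, 0], [0, 0, 0], 0]
    - [[0, 0, 0], [0, 0, 0], 0]
    - [[0, 0, 0], [0, 0, 0], 0]
    - [[0, 0, 0], [0, 0, 0], 0]
    - [[0, 0, 0], [0, 0, -15], 0]
    - [[0, 0, 0], [0, 0, -15], 0]
  squeeze: 40

```text
time_s: 62.25
ee_pos: [390.0, -283.2, 36.3]
ee_rot: [-179.7, 0.2, 7.6]
force: [-0.2, 0.6, -0.3]
gripper_width: 15.3
```

Run:
```python
from h import *
snap('wrist','w33')
plan([((434,-282,40),(180,0,-5))],[4],1)
```

```text
t 62.3 pos [ 390.9 -283.9   38. ] rot [-1.7984e+02  6.0000e-02  7.6300e+00] F [ 0.7 -0.6 -0. ] w 15.3
[[0, 0, 3.2], [10.7, 1, -0.5]]
[[0, 0, 3.2], [10.8, 0.4, -0.5]]
[[0, 0, 3.2], [10.8, -0.2, -0.5]]
[[0, 0, 3.2], [10.8, -0.8, -0.5]]
```

View pics/w33.png

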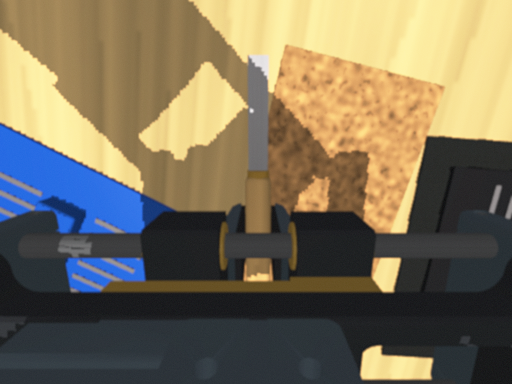

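Emit:
servo_tool:
  plan:
    - [[0, 0, 3], [9, 1, 0], 0]
    - [[0, 0, 3.2], [11, 0, 0], 0]
    - [[0, 0, 3.2], [11, 0, 0], 0]
    - [[0, 0, 3], [9, -1, 0], 0]
    - [[0, 0, 0], [0, 0, 0], 0]
    - [[0, 0, 0], [0, 0, 8], 0]
    - [[0, 0, 0], [0, 0, 8], 0]
    - [[0, 0, 0], [0, 0, 8], 0]
    - [[0, 0, 0], [0, 0, 0], 0]
    - [[0, 0, 0], [0, 0, 0], 0]

```text
time_s: 63.55
ee_pos: [429.5, -281.0, 10.3]
ee_rot: [-179.8, 0.3, -5.1]
force: [0.2, -0.5, -1.2]
gripper_width: 15.5
```

Run:
```python
from h import *
snap('side','s34');crop('s34',200,220,300,320,6,'s34b')
plan([((434,-282,8),(180,0,-5))],[1],1)
```

```text
t 63.6 pos [ 429.5 -280.9   10.4] rot [-179.77    0.27   -5.1 ] F [-1.1  1.4 -0.7] w 16.0
[[-0.2, 0.3, -0.1], [4.6, 0.7, 2.3]]
```

View pics/s34b.png

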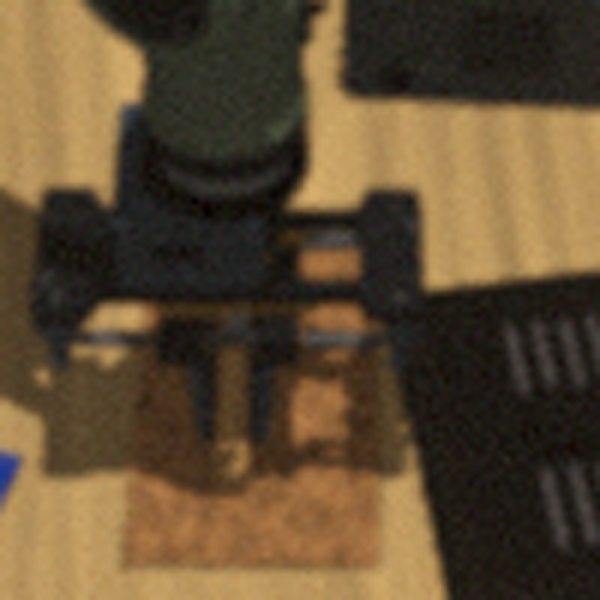

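Lower, release, retreat and start towards the modules.

Emit:
servo_tool:
  plan:
    - [[0, 0, 0], [3, 0, 2], 0]
    - [[0, 0, 0], [0, 0, 1.5], 0]
    - [[0, 0, 0], [0, 0, 0], 40]
    - [[0, 0, 0], [0, 0, 0], 40]
    - [[0, 0, 0], [0, 0, 0], 40]
    - [[0, 0, 0], [0, 0, 0], 40]
    - [[0, 0, 0], [0, 0, -15], 45]
    - [[0, 0, 0], [0, 0, -30], 45]
    - [[0, 0, 0], [0, 0, -45], 45]
    - [[0, 0, 0], [0, 0, -50], 45]

```text
time_s: 64.85
ee_pos: [432.0, -280.9, 150.7]
ee_rot: [-179.6, 0.5, -5.1]
force: [0.5, 0.2, 0.2]
gripper_width: 45.4
```

Run:
```python
from h import *
snap('top','t35');crop('t35',155,110,420,245,3,'t35b')
st()
```

```text
t 64.9 pos [ 435.5 -283.4  157.9] rot [179.98  -0.18  -5.1 ] F [ 3.1 -1.1  4.9] w 44.9
```

View pics/t35b.png

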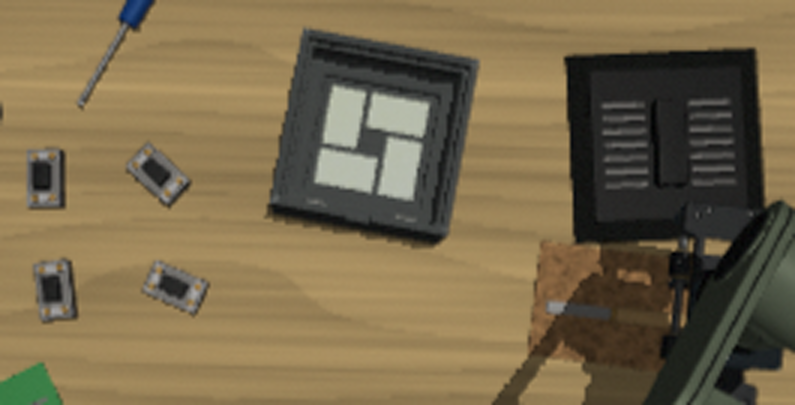

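Emit:
servo_tool:
  plan:
    - [[0, 0, 0], [5, -30, -25], 60]
    - [[0, 0, 0], [5, -50, -25], 60]
    - [[0, 0, 0], [5, -55, -20], 60]
    - [[0, 0, -1], [5, -55, -15], 60]
    - [[0, 0, -1], [5, -55, -10], 60]
    - [[0, 0, -1], [5, -55, 0], 60]
    - [[0, 0, -1], [5, -50, 0], 60]
    - [[0, 0, -1], [5, -30, 0], 60]
    - [[0, 0, 0], [5, -10, 0], 60]
    - [[0, 0, 0], [0, 0, 0], 60]

```text
time_s: 66.15
ee_pos: [509.7, 113.4, 267.8]
ee_rot: [179.8, -1.4, -0.1]
force: [-1.1, 0.5, 0.5]
gripper_width: 59.8
```

Run:
```python
from h import *
snap('wrist','w36');st();crop('w36',100,0,420,240,2.5,'w36b')
```

```text
t 66.2 pos [509.5 112.9 267.8] rot [ 1.7975e+02 -1.4000e+00 -1.6000e-01] F [-0.1  0.5  0.7] w 59.8
```

View pics/w36b.png

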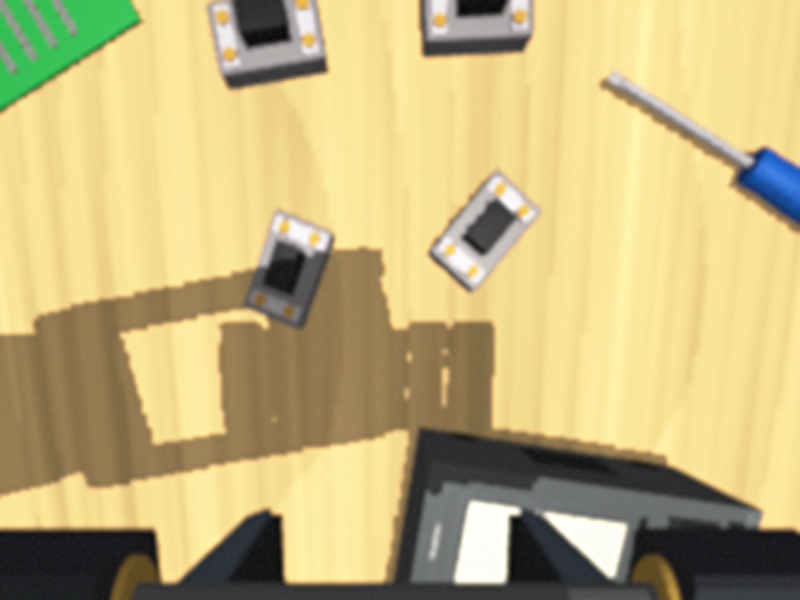

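```bash
cat >> h.py <<'E'
def mod(f,scr,sc,off,z=26.5):
    """scr: a1,a2 (one short end), b1,b2 (other end) in crop px"""
    P=[onz(f,(p[0]/sc+off[0]-.3,p[1]/sc+off[1]-.3),z) for p in scr]
    a=(P[0]+P[1])/2;b=(P[2]+P[3])/2;d=a-b; y=np.degrees(np.arctan2(d[1],d[0]));
    print('centre',((a+b)/2).round(1),'long yaw',round(y,1),'len',round(np.linalg.norm(d),1),'short',np.linalg.norm(P[0]-P[1]).round(1),np.linalg.norm(P[2]-P[3]).round(1))
    return (a+b)/2,y
E
python3 - <<'E'
from h import *
mod('w36',[(501,188),(523,212),(449,250),(473,272)],2.5,(100,0))
mod('w36',[(285,227),(315,239),(260,299),(288,311)],2.5,(100,0))
# top t35 crop 3, off 155,110
for n,p in [('B',(154,171)),('D',(174,287)),('A',(42,176)),('C',(52,290))]: print(n,onz('t35',(p[0]/3+155-.3,p[1]/3+110-.3),48).round(1))
w=lambda x,y:(x/2.5+100-.3,y/2.5-.3); t=lambda x,y:(x/3+155-.3,y/3+110-.3)
print(tri([('w36',w(491,225)),('t35',t(154,171))]),tri([('w36',w(286,264)),('t35',t(174,287))]))
crop('t35',155,150,235,225,8,'c35')
E
```

```text
centre [569.5 231.7  26.5] long yaw 49.4 len 44.6 short 18.7 19.1
centre [451.8 209.9  26.5] long yaw 67.4 len 44.0 short 18.5 17.8
B [568.1 231.2  48. ]
D [450.1 206.7  48. ]
A [559.9 345.7  48. ]
C [443.6 330.7  48. ]
(array([564.12401219, 228.07998029,  76.93871468]), [array([0.1, 0.2]), array([-0.1,  0. ])]) (array([451.17236159, 211.25794466,  22.71621909]), [array([0.2, 1.4]), array([-0.7,  0.1])])
```

View pics/c35.png

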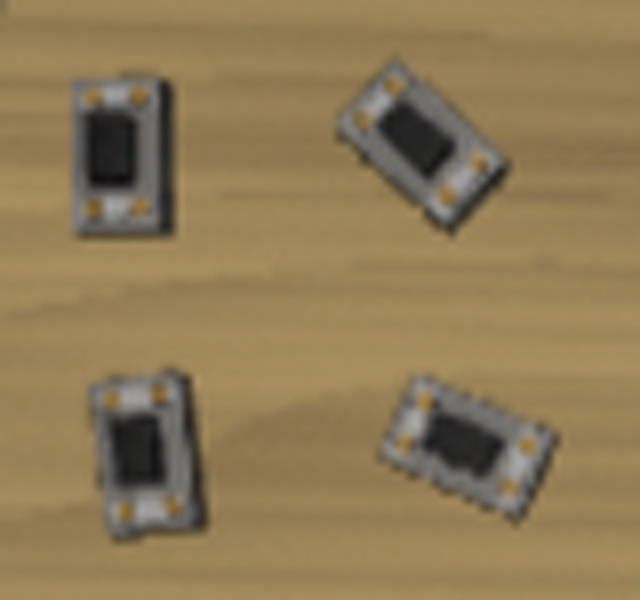

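Run:
```python
from h import *
print('can',onz('t35',np.array((214,217))*.64,130))
plan([((569.5,231.7,90),(180,0,-40.6))],[6],0)
```

```text
can [633.41064634 425.89237687 130.        ]
t 66.2 pos [509.5 112.9 267.8] rot [ 1.7975e+02 -1.4000e+00 -1.6000e-01] F [-0.1  0.5  0.7] w 59.8
[[0, -0.2, 6.7], [9, -20, 30]]
[[0, -0.2, 6.7], [7, -21, 30]]
[[0, -0.2, 6.7], [5, -22, 30]]
[[0, -0.2, 6.7], [2, -22, 30]]
[[0, -0.2, 6.7], [0, -22, 30]]
[[0, -0.2, 6.7], [-3, -22, 30]]
```

Emit:
servo_tool:
  plan:
    - [[0, -0.5, 6], [9, -18, 25], 50]
    - [[0, -0.5, 7], [7, -21, 30], 50]
    - [[0, -0.3, 7], [5, -22, 30], 50]
    - [[0, 0, 7], [2, -22, 30], 50]
    - [[0, 0, 7], [0, -22, 30], 50]
    - [[0, 0, 5], [-3, -12, 18], 50]
    - [[0, 0, 0], [0, 0, 0], 50]
    - [[0, 0, 0], [0, 0, 0], 50]
    - [[0, 0, 0], [0, 0, 0], 50]
    - [[0, 0, 0], [0, 0, 0], 50]

```text
time_s: 67.45
ee_pos: [569.0, 209.2, 105.7]
ee_rot: [-179.9, -0.5, -41.3]
force: [-0.3, -0.1, 1.0]
gripper_width: 50.2
```

Run:
```python
from h import *
snap('wrist','w37')
plan([((569.5,231.7,29),(180,0,-40.6))],[1],1)
```

```text
t 67.5 pos [569.  209.3 105.7] rot [-179.88   -0.52  -41.31] F [-0.  -0.  -0.3] w 50.2
[[-0.1, -0.5, -0.7], [-15.2, -17, 76.6]]
```

View pics/w37.png

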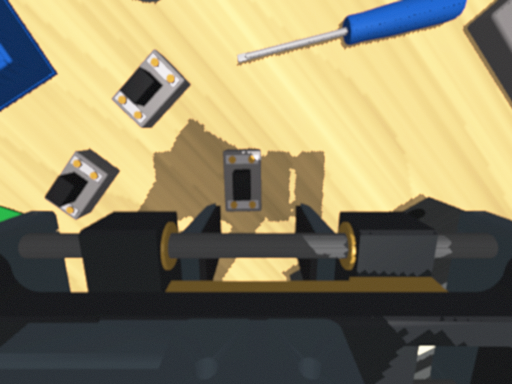

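Run:
```python
from h import *
c,y=mod('w37',[(232,160),(254,158.5),(232,204),(254,204)],1,(0,0))
mod('w37',[(154,62),(172,78),(122,99),(138,115)],1,(0,0))
print(onz('w37',(242,182),48))
plan([((c[0],c[1],50),(180,0,-40.8))],[3],1)
```

```text
centre [569.5 231.6  26.5] long yaw 48.0 len 43.8 short 20.8 21.6
centre [561.5 350.5  26.5] long yaw 2.6 len 44.5 short 19.5 18.7
[572.43257297 234.28312211  48.        ]
t 67.5 pos [569.  209.3 105.7] rot [-179.88   -0.52  -41.31] F [-0.  -0.  -0.3] w 50.2
[[0, -0.2, -0.2], [-5, -5.6, 18.5]]
[[0, -0.2, -0.2], [-4.9, -5.7, 18.6]]
[[0, -0.2, -0.2], [-4.8, -5.7, 18.6]]
```

Emit:
servo_tool:
  plan:
    - [[0, -0.5, 0], [-5, -5, 15], 50]
    - [[0, 0, 0], [-5, -6, 18], 50]
    - [[0, 0, 0], [-4, -5, 10], 50]
    - [[0, 0, 0], [0, 0, 0], 50]
    - [[0, 0, 0], [0, 0, 10], 50]
    - [[0, 0, 0], [0, 0, 8], 50]
    - [[0, 0, 0], [0, 0, 0], 50]
    - [[0, 0, 0], [0, 0, 0], 50]
    - [[0, 0, 0], [0, 0, 0], 50]
    - [[0, 0, 0], [0, 0, 0], 50]

```text
time_s: 68.75
ee_pos: [569.2, 232.1, 40.5]
ee_rot: [-179.9, 0.0, -41.3]
force: [0.1, -0.5, 0.3]
gripper_width: 50.2
```

Run:
```python
from h import *
snap('wrist','w38')
plan([((569.5,231.7,29),(180,0,-41))],[1],1)
```

```text
t 68.8 pos [569.3 232.1  40.6] rot [-179.87    0.    -41.27] F [-0.6 -0.4  0.6] w 50.1
[[-0.1, 0, -0.3], [0.4, 0.2, 11.6]]
```

View pics/w38.png

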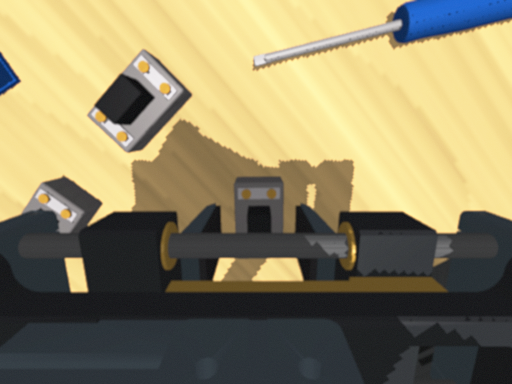

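Emit:
servo_tool:
  plan:
    - [[0, 0, 0], [0, 0, 8], 50]
    - [[0, 0, 0], [0, 0, 3], 50]
    - [[0, 0, 0], [0, 0, 0], 0]
    - [[0, 0, 0], [0, 0, 0], 0]
    - [[0, 0, 0], [0, 0, 0], 0]
    - [[0, 0, 0], [0, 0, 0], 0]
    - [[0, 0, 0], [0, 0, 0], 0]
    - [[0, 0, 0], [0, 0, 0], 0]
    - [[0, 0, 0], [0, 0, 0], 0]
    - [[0, 0, 0], [0, 0, -10], 0]
  squeeze: 45

```text
time_s: 70.05
ee_pos: [568.4, 231.8, 38.1]
ee_rot: [180.0, 0.1, -41.3]
force: [-0.3, 0.7, -1.9]
gripper_width: 15.6
```

Run:
```python
from h import *
plan([((569,232,170),(180,0,-41)),((576,36.7,170),(180,0,-9))],[4,6],0)
```

```text
t 70.05 pos [568.4 231.8  38.1] rot [ 1.800e+02  7.000e-02 -4.126e+01] F [-0.3  0.7 -1.9] w 15.6
[[0, 0, -0.1], [0, 0, -33]]
[[0, 0, -0.1], [0, 0, -33]]
[[0, 0, -0.1], [0, 0, -33]]
[[0, 0, -0.1], [0, 0, -33]]
[[0, 0, -5.3], [22, 24, 0]]
[[0, 0, -5.3], [20, 26, 0]]
[[0, 0, -5.3], [17, 28, 0]]
[[0, 0, -5.3], [15, 29, 0]]
[[0, 0, -5.3], [12, 30, 0]]
[[0, 0, -5.3], [9, 31, 0]]
```

Emit:
servo_tool:
  plan:
    - [[0, 0, 0], [0, 0, -25], 0]
    - [[0, 0, 0], [0, 0, -35], 0]
    - [[0, 0, 0], [0, 0, -35], 0]
    - [[0, 0, -4], [15, 17, -30], 0]
    - [[0, 0, -5.5], [21, 26, -15], 0]
    - [[0, 0, -5.5], [19, 30, 0], 0]
    - [[0, 0, -5.5], [16, 32, 0], 0]
    - [[0, 0, -5.5], [13, 32, 0], 0]
    - [[0, 0, -4], [6, 22, 0], 0]
    - [[0, 0, 0], [0, 5, 0], 0]

```text
time_s: 71.3
ee_pos: [570.8, 37.4, 188.7]
ee_rot: [-179.9, -0.2, -10.2]
force: [0.5, 0.1, -2.3]
gripper_width: 15.6
```

Run:
```python
from h import *
snap('wrist','w39')
plan([((576,36.7,120),(180,0,-9))],[4],1)
```

```text
t 71.35 pos [570.7  37.5 188.7] rot [-179.89   -0.21  -10.18] F [-1.1 -1.2 -1.4] w 15.6
[[0, -0.1, -0.3], [1.3, 0, 17.2]]
[[0, -0.1, -0.3], [1.3, 0, 17.2]]
[[0, -0.1, -0.3], [1.3, 0, 17.2]]
[[0, -0.1, -0.3], [1.3, 0, 17.2]]
```

View pics/w39.png

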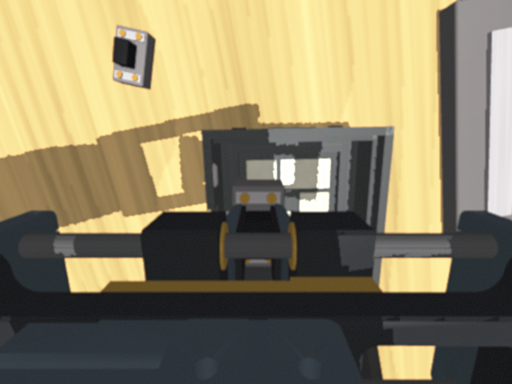

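```bash
cat >> h.py <<'E'
def held(f,uv,below=2.5):
    s=env.state(); P=onz(f,uv,s['ee_pos'][2]-below); print('tool-frame',R.from_euler('xyz',s['ee_rot'],degrees=True).inv().apply(P-s['ee_pos']).round(1))
E
python3 - <<'E'
from h import *
held('w39',(258,198.5))
for l,x,y in [('left',206,131),('right',393,129)]: print(onz('w39',(x,y),112))
E
```

```text
tool-frame [  0.1 -20.7   2.5]
[536.00141697 109.67249041 112.        ]
[704.14119622  81.38452868 112.        ]
```

Emit:
servo_tool:
  plan:
    - [[0, -0.2, -0.5], [2, 1, 12], 0]
    - [[0, 0, -0.5], [2, 0, 20], 0]
    - [[0, 0, 0], [1, 0, 22], 0]
    - [[0, 0, 0], [0, 0, 20], 0]
    - [[0, 0, 0], [0, 0, 10], 0]
    - [[0, 0, 0], [0, 0, 0], 0]
    - [[0, 0, 0], [0, 0, 0], 0]
    - [[0, 0, 0], [0, 0, 0], 0]
    - [[0, 0, 0], [0, 0, 0], 0]
    - [[0, 0, 0], [0, 0, 0], 0]

```text
time_s: 72.6
ee_pos: [576.7, 41.9, 101.5]
ee_rot: [-179.7, -0.1, -8.9]
force: [0.9, -0.2, -1.8]
gripper_width: 15.8
```

Run:
```python
from h import *
snap('wrist','w40')
plan([((576.2,36.2,66),(180,0,-9))],[1],1)
```

```text
t 72.65 pos [576.7  41.9 101.5] rot [-1.7974e+02 -9.0000e-02 -8.9400e+00] F [ 0.8  0.3 -1.7] w 15.8
[[-0.3, -0.1, 0.1], [0.3, 5.8, 35.5]]
```

View pics/w40.png

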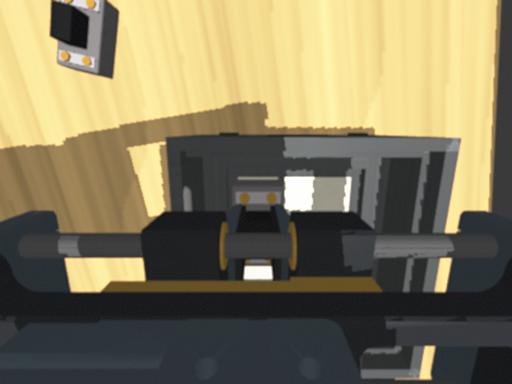

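Emit:
servo_tool:
  plan:
    - [[-0.2, 0, 0], [0, 3, 4], 0]
    - [[0, 0, 0], [0, 2, 8], 0]
    - [[0, 0, 0], [0, 0, 8], 0]
    - [[0, 0, 0], [0, 0, 6], 0]
    - [[0, 0, 0], [0, 0, 0], 0]
    - [[0, 0, 0], [0, 0, 0], 0]
    - [[0, 0, 0], [0, 0, 0], 0]
    - [[0, 0, 0], [0, 0, 0], 0]
    - [[0, 0, 0], [0, 0, 0], 0]
    - [[0, 0, 0], [0, 0, 0], 0]

```text
time_s: 73.9
ee_pos: [576.0, 36.5, 73.7]
ee_rot: [-180.0, -0.1, -8.9]
force: [-0.7, -1.0, -1.5]
gripper_width: 16.0
```

Run:
```python
from h import *
snap('wrist','w41');crop('w41',150,110,410,300,3,'w41b')
plan([((576.2,36.6,66),(180,0,-9))],[1],1)
```

```text
t 73.95 pos [576.   36.5  73.7] rot [-1.7995e+02 -1.0000e-01 -8.9500e+00] F [-0.7 -0.8 -1.3] w 15.7
[[-0.1, -0.1, 0.1], [0.1, -0.1, 7.7]]
```

View pics/w41b.png

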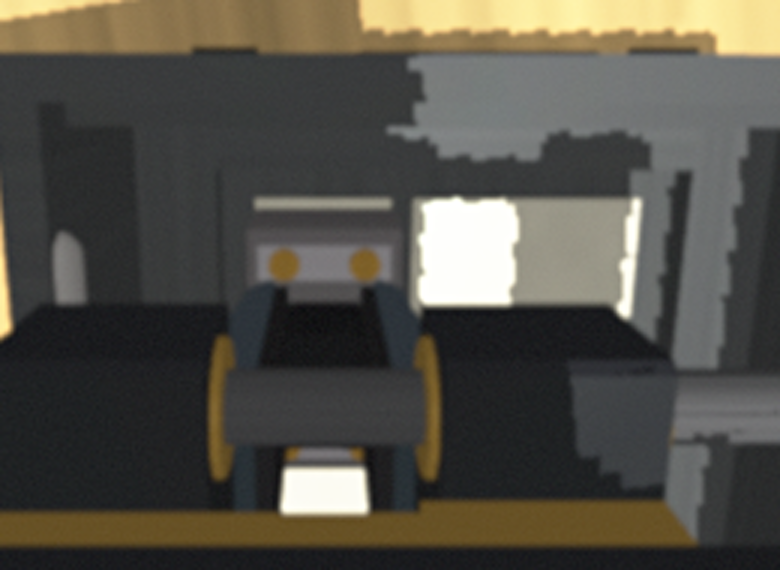

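```bash
cat >> h.py <<'E'
def boxf(P,c=(605.5,10.3)):
    y=np.radians(-9); d=np.asarray(P)[:2]-np.array(c); return np.round([d[0]*np.cos(y)+d[1]*np.sin(y),-d[0]*np.sin(y)+d[1]*np.cos(y)],1)
def world(b,c=(605.5,10.3)):
    y=np.radians(-9); return np.round([c[0]+b[0]*np.cos(y)-b[1]*np.sin(y),c[1]+b[0]*np.sin(y)+b[1]*np.cos(y)],1)
E
python3 - <<'E'
from h import *
f=lambda x,y:(x/3+150-.3,y/3+110-.3)
print('pad4 far L,R (exp -51,51)(-15,51)',boxf(onz('w41',f(254,197),36)),boxf(onz('w41',f(392,197),36)))
print('pad3 far L (-9,51) R(51,51)',boxf(onz('w41',f(412,197),36)),boxf(onz('w41',f(640,197),36)))
print('screws mid (z71)',boxf(onz('w41',f(324.5,265),73.7-2.7)),'should be (-33,43)')
held('w41',f(324.5,265))
E
```

```text
pad4 far L,R (exp -51,51)(-15,51) [-52.   51.9] [-15.3  52. ]
pad3 far L (-9,51) R(51,51) [-10.  52.] [50.8 52. ]
screws mid (z71) [-33.4  42.4] should be (-33,43)
tool-frame [ -0.2 -21.1   2.5]
```

Emit:
servo_tool:
  plan:
    - [[0, 0, 0], [0, -1.5, 3], 0]
    - [[0, 0, 0], [0, 0, 3], 0]
    - [[0, 0, 0], [0, 0, 0], 0]
    - [[0, 0, 0], [0, 0, 1], 0]
    - [[0, 0, 0], [0, 0, 0], 0]
    - [[0, 0, 0], [0, 0, 0], 0]
    - [[0, 0, 0], [0, 0, 0], 0]
    - [[0, 0, 0], [0, 0, 0], 0]
    - [[0, 0, 0], [0, 0, 0], 0]
    - [[0, 0, 0], [0, 0, 0], 0]

```text
time_s: 75.2
ee_pos: [576.3, 38.1, 66.2]
ee_rot: [-180.0, -0.1, -8.9]
force: [-0.8, -0.5, -3.0]
gripper_width: 15.8
```

```bash
sed -i 's/605.5,10.3/605.2,11.2/g' h.py
python3 - <<'E'
from h import *
s=st(); print(boxf(s['ee_pos']))
E
```

```text
t 75.2 pos [576.3  38.1  66.2] rot [-1.7995e+02 -1.0000e-01 -8.9500e+00] F [-0.8 -0.5 -3. ] w 15.8
[-32.8  22. ]
```

Emit:
servo_tool:
  plan:
    - [[0, 0, 0], [0, 0, 1.2], 0]
    - [[0, 0, 0], [0, 0, 0.5], 0]
    - [[0, 0, 0], [0, 0, 0], 34]
    - [[0, 0, 0], [0, 0, 0], 34]
    - [[0, 0, 0], [0, 0, 0], 34]
    - [[0, 0, 0], [0, 0, -8], 34]
    - [[0, 0, 0], [0, 0, -25], 34]
    - [[0, 0, 0], [0, 0, -35], 40]
    - [[0, 0, 0], [0, 0, -35], 50]
    - [[0, 0, 0], [0, 0, -30], 50]

```text
time_s: 76.45
ee_pos: [575.4, 38.0, 201.8]
ee_rot: [-180.0, 0.0, -8.9]
force: [1.6, 0.4, -0.1]
gripper_width: 49.5
```

Run:
```python
from h import *
snap('wrist','w42');crop('w42',100,50,420,290,2.5,'w42b')
plan([((452,210,100),(180,0,-22.6))],[7],0)
```

```text
t 76.5 pos [577.7  38.1 206.3] rot [-179.87   -0.44   -8.95] F [1.6 0.2 2.5] w 49.9
[[0, -0.1, 2], [-22, -21, 15]]
[[0, -0.1, 2], [-22, -21, 15]]
[[0, -0.1, 2], [-23, -20, 15]]
[[0, -0.1, 2], [-24, -19, 15]]
[[0, -0.1, 2], [-24, -18, 15]]
[[0, -0.1, 2], [-25, -17, 15]]
[[0, -0.1, 2], [-25, -17, 15]]
```

View pics/w42b.png

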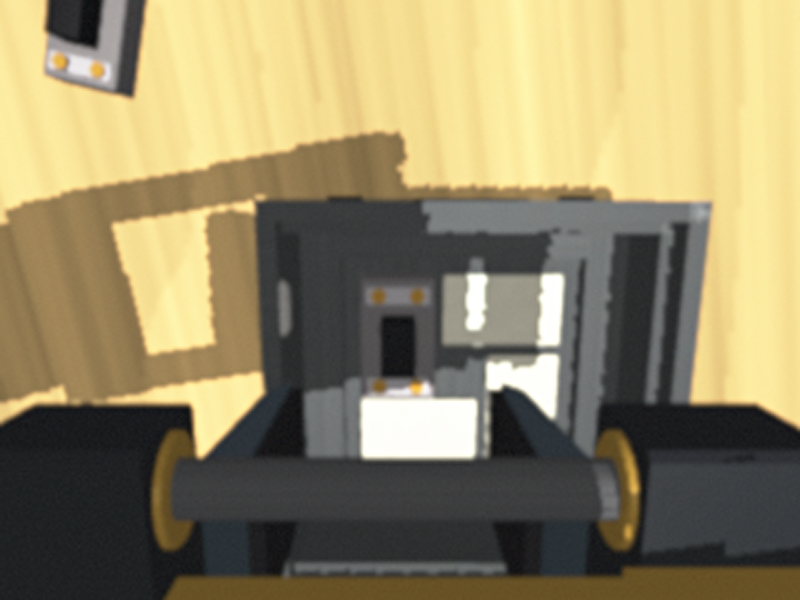

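Emit:
servo_tool:
  plan:
    - [[0, 0.3, 2], [-18, -14, 5], 50]
    - [[0, 0, 2], [-24, -20, 12], 50]
    - [[0, 0, 2], [-25, -20, 18], 50]
    - [[0, 0, 2], [-26, -20, 20], 50]
    - [[0, 0, 2], [-26, -20, 20], 50]
    - [[0, 0, 2], [-25, -18, 15], 50]
    - [[0, 0, 1], [-14, -10, 6], 50]
    - [[0, 0, 0], [0, 0, 0], 50]
    - [[0, 0, 0], [0, 0, 0], 50]
    - [[0, 0, 0], [0, 0, 0], 50]

```text
time_s: 77.75
ee_pos: [458.9, 200.5, 111.3]
ee_rot: [-179.3, -1.4, -22.5]
force: [-0.1, -0.3, -1.1]
gripper_width: 50.1
```

Run:
```python
from h import *
snap('wrist','w43')
plan([((452,210,29),(180,0,-22.6))],[1],1)
```

```text
t 77.8 pos [459.  200.5 111.3] rot [-179.3    -1.4   -22.48] F [-0.   0.3 -0.4] w 50.0
[[-0.7, -1.4, 0.1], [-12.1, -5.1, 82.1]]
```

View pics/w43.png

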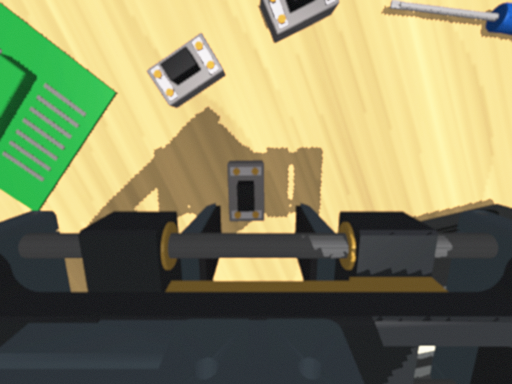

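Run:
```python
from h import *
crop('w43',200,140,300,230,7,'w43b')
```

```text
(no output)
```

View pics/w43b.png

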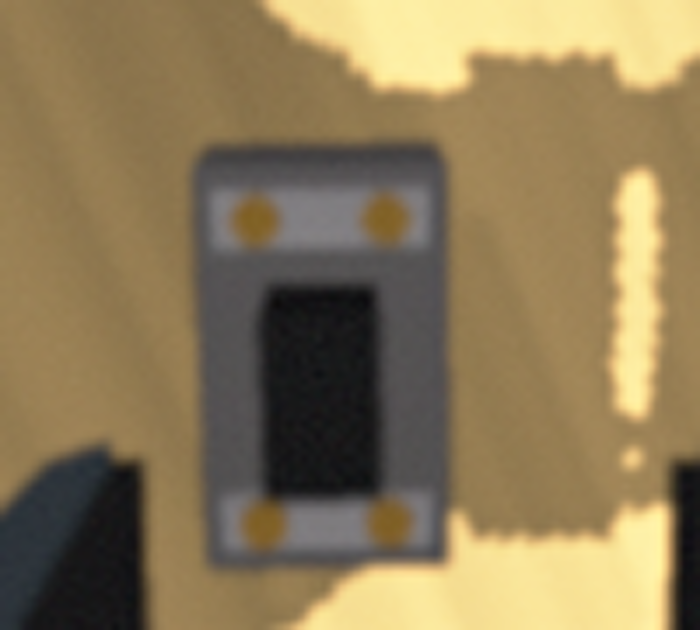

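Run:
```python
from h import *
c,y=mod('w43',[(255,220),(386,219),(263,524),(389,523)],7,(200,140))
plan([((c[0],c[1],29),(180,0,y-90))],[1],1)
```

```text
centre [451.8 209.5  26.5] long yaw 68.0 len 44.3 short 18.2 18.2
t 77.8 pos [459.  200.5 111.3] rot [-179.3    -1.4   -22.48] F [-0.   0.3 -0.4] w 50.0
[[-0.7, -1.4, -0.5], [-12.2, -4.5, 82.1]]
```

Emit:
servo_tool:
  plan:
    - [[-0.7, -1.4, -0.4], [-10, -4, 10], 50]
    - [[0, 0, 0], [0, 0, 18], 50]
    - [[0, 0, 0], [0, 0, 18], 50]
    - [[0, 0, 0], [0, 0, 14], 50]
    - [[0, 0, 0], [0, 0, 8], 50]
    - [[0, 0, 0], [0, 0, 0], 50]
    - [[0, 0, 0], [0, 0, 0], 50]
    - [[0, 0, 0], [0, 0, 0], 50]
    - [[0, 0, 0], [0, 0, 0], 50]
    - [[0, 0, 0], [0, 0, 0], 50]

```text
time_s: 79.05
ee_pos: [452.6, 209.0, 41.0]
ee_rot: [-179.9, 0.1, -22.2]
force: [0.3, 1.1, 0.0]
gripper_width: 50.2
```

Run:
```python
from h import *
plan([((451.8,209.6,29),(180,0,-22.1))],[1],1)
```

```text
t 79.05 pos [452.6 209.   41. ] rot [-1.7994e+02  8.0000e-02 -2.2150e+01] F [0.3 1.1 0. ] w 50.2
[[-0.1, 0.1, -0.1], [-1, -0.2, 12]]
```

Emit:
servo_tool:
  plan:
    - [[0, 0, 0], [-1, 0, 8], 50]
    - [[0, 0, 0], [0, 0, 3.5], 50]
    - [[0, 0, 0], [0, 0, 0], 0]
    - [[0, 0, 0], [0, 0, 0], 0]
    - [[0, 0, 0], [0, 0, 0], 0]
    - [[0, 0, 0], [0, 0, 0], 0]
    - [[0, 0, 0], [0, 0, 0], 0]
    - [[0, 0, 0], [0, 0, 0], 0]
    - [[0, 0, 0], [0, 0, -15], 0]
    - [[0, 0, 0], [0, 0, -25], 0]
  squeeze: 45

```text
time_s: 80.3
ee_pos: [450.1, 208.7, 68.8]
ee_rot: [179.9, 0.3, -22.2]
force: [-0.4, 0.2, -2.1]
gripper_width: 15.5
```

Run:
```python
from h import *
print(world((33,-21)))
p=world((33,-21)); 
plan([((452,209.6,170),(180,0,-22)),((p[0],p[1],180),(180,0,-9))],[3,7],0)
```

```text
[634.5 -14.7]
t 80.3 pos [450.1 208.7  68.8] rot [179.86   0.28 -22.15] F [-0.4  0.2 -2.1] w 15.5
[[0, 0.1, -0.1], [0, 0, -34]]
[[0, 0.1, -0.1], [0, 0, -34]]
[[0, 0.1, -0.1], [0, 0, -34]]
[[0, 0, -1.9], [36, 20, -1]]
[[0, 0, -1.9], [36, 21, -1]]
[[0, 0, -1.9], [35, 22, -1]]
[[0, 0, -1.9], [34, 23, -1]]
[[0, 0, -1.9], [33, 24, -1]]
[[0, 0, -1.9], [32, 26, -1]]
[[0, 0, -1.9], [32, 27, -1]]
```

Emit:
servo_tool:
  plan:
    - [[0, 0, 0], [0, 0, -30], 0]
    - [[0, 0, 0], [0, 0, -34], 0]
    - [[0, 0, 0], [10, 6, -30], 0]
    - [[0, 0, -2], [30, 18, -10], 0]
    - [[0, 0, -2], [36, 22, 0], 0]
    - [[0, 0, -2], [36, 23, 0], 0]
    - [[0, 0, -2], [36, 24, 0], 0]
    - [[0, 0, -2], [35, 26, 0], 0]
    - [[0, 0, -2], [28, 24, 0], 0]
    - [[0, 0, -1], [12, 10, 0], 0]

```text
time_s: 81.55
ee_pos: [626.0, -7.3, 189.8]
ee_rot: [-179.7, -0.5, -8.5]
force: [0.6, 0.9, -1.8]
gripper_width: 15.7
```

Run:
```python
from h import *
plan([((634.5,-14.7,100),(180,0,-9))],[5],1)
```

```text
t 81.55 pos [626.   -7.3 189.8] rot [-179.69   -0.51   -8.54] F [ 0.6  0.9 -1.8] w 15.7
[[-0.1, -0.1, 0.1], [1.7, 1.3, 18]]
[[-0.1, -0.1, 0.1], [1.8, 1.3, 18]]
[[-0.1, -0.1, 0.1], [1.8, 1.3, 18]]
[[-0.1, -0.1, 0.1], [1.9, 1.2, 18]]
[[-0.1, -0.1, 0.1], [1.9, 1.2, 18]]
```

Emit:
servo_tool:
  plan:
    - [[-0.2, -0.5, 0.3], [0, 0, 8], 0]
    - [[0, 0, 0], [0, 0, 18], 0]
    - [[0, 0, 0], [0, 0, 22], 0]
    - [[0, 0, 0], [0, 0, 20], 0]
    - [[0, 0, 0], [0, 0, 12], 0]
    - [[0, 0, 0], [0, 0, 0], 0]
    - [[0, 0, 0], [0, 0, 0], 0]
    - [[0, 0, 0], [0, 0, 0], 0]
    - [[0, 0, 0], [0, 0, 0], 0]
    - [[0, 0, 0], [0, 0, 0], 0]

```text
time_s: 82.8
ee_pos: [624.4, -3.9, 111.4]
ee_rot: [-179.8, -0.1, -8.9]
force: [-0.9, -0.5, -1.8]
gripper_width: 16.0
```

Run:
```python
from h import *
snap('wrist','w44');crop('w44',150,110,410,300,3,'w44b')
plan([((634.5,-14.7,66),(180,0,-9))],[1],1)
```

```text
t 82.85 pos [624.4  -3.9 111.4] rot [-1.7981e+02 -7.0000e-02 -8.9400e+00] F [-0.2 -0.2 -1. ] w 15.6
[[-0.2, -0.1, 0.1], [11.6, 9.2, 45.4]]
```

View pics/w44b.png

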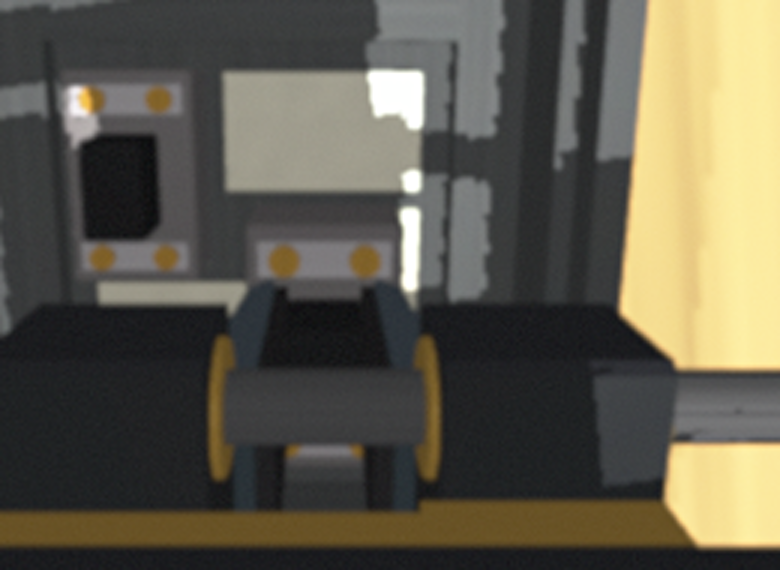

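Emit:
servo_tool:
  plan:
    - [[-0.2, 0, 0], [5, 4, 5], 0]
    - [[0, 0, 0], [5, 4, 8], 0]
    - [[0, 0, 0], [1, 1, 10], 0]
    - [[0, 0, 0], [0, 0, 8], 0]
    - [[0, 0, 0], [0, 0, 2], 0]
    - [[0, 0, 0], [0, 0, 0], 0]
    - [[0, 0, 0], [0, 0, 0], 0]
    - [[0, 0, 0], [0, 0, 0], 0]
    - [[0, 0, 0], [0, 0, 0], 0]
    - [[0, 0, 0], [0, 0, 0], 0]

```text
time_s: 84.1
ee_pos: [634.6, -15.3, 75.9]
ee_rot: [180.0, -0.1, -8.9]
force: [-0.4, 0.3, -1.3]
gripper_width: 15.6
```

Run:
```python
from h import *
snap('wrist','w45');crop('w45',150,110,410,300,3,'w45b')
plan([((634.5,-14.7,66),(180,0,-9))],[1],1)
```

```text
t 84.15 pos [634.6 -15.3  75.9] rot [ 1.7998e+02 -7.0000e-02 -8.9400e+00] F [-0.   0.4  0.2] w 15.8
[[0, -0.1, 0.1], [-0.2, -0.6, 9.9]]
```

View pics/w45b.png

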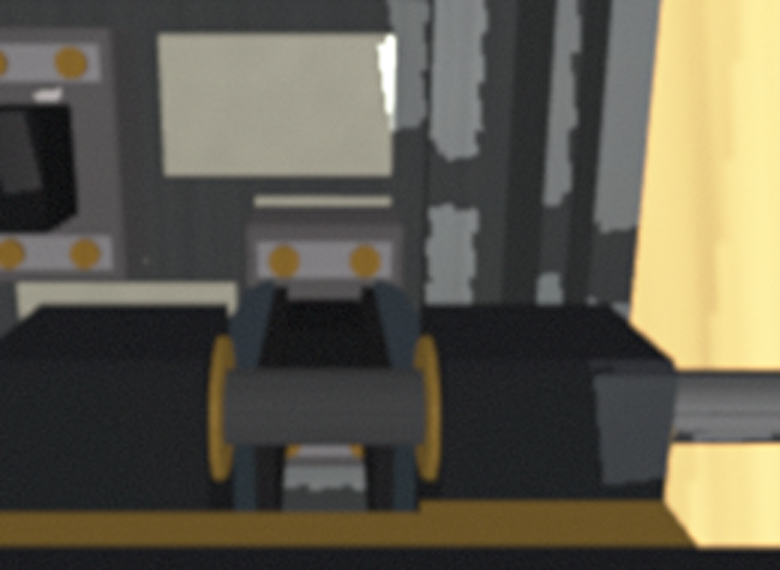

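Run:
```python
from h import *
f=lambda x,y:(x/3+150-.3,y/3+110-.3)
for n,p in [('pad2 far L(15,9)',(254,197)),('R(51,9)',(392,197)),('pad3 BL(-9,15)',(165,176)),('pad3 BR(51,15)',(392,176)),('pad3 TL(-9,51)',(158,34))]: print(n,boxf(onz('w45',f(*p),36)))
print('screws (33,1)',boxf(onz('w45',f(324.5,261),75.9-2.7)))
held('w45',f(324.5,261))
```

```text
pad2 far L(15,9) [14.2  8.6]
R(51,9) [51.3  8.6]
pad3 BL(-9,15) [-9.5 14.2]
pad3 BR(51,15) [51.2 14.3]
pad3 TL(-9,51) [-9.6 50.8]
screws (33,1) [33.   0.4]
tool-frame [ -0.2 -22.1   2.5]
```

Emit:
servo_tool:
  plan:
    - [[0, 0, 0], [0, 0, 4], 0]
    - [[0, 0, 0], [0, 0, 3.5], 0]
    - [[0, 0, 0], [0, 0, 1], 0]
    - [[0, 0, 0], [0, 0, 1], 0]
    - [[0, 0, 0], [0, 0, 0], 0]
    - [[0, 0, 0], [0, 0, 0], 0]
    - [[0, 0, 0], [0, 0, 0], 0]
    - [[0, 0, 0], [0, 0, 0], 0]
    - [[0, 0, 0], [0, 0, 0], 0]
    - [[0, 0, 0], [0, 0, 0], 0]

```text
time_s: 85.4
ee_pos: [634.7, -15.4, 65.8]
ee_rot: [180.0, -0.1, -8.9]
force: [-0.0, 0.5, -1.6]
gripper_width: 15.9
```

Run:
```python
from h import *
s=st(); print(boxf(s['ee_pos']))
```

```text
t 85.4 pos [634.7 -15.4  65.8] rot [ 1.7998e+02 -7.0000e-02 -8.9500e+00] F [-0.   0.5 -1.6] w 15.9
[ 33.3 -21.6]
```

Emit:
servo_tool:
  plan:
    - [[0, 0, 0], [0, 0, 1], 0]
    - [[0, 0, 0], [0, 0, 0], 34]
    - [[0, 0, 0], [0, 0, 0], 34]
    - [[0, 0, 0], [0, 0, 0], 34]
    - [[0, 0, 0], [0, 0, -8], 34]
    - [[0, 0, 0], [0, 0, -25], 34]
    - [[0, 0, 0], [0, 0, -40], 40]
    - [[0, 0, 0], [0, 0, -40], 50]
    - [[0, 0, 4], [-20, -25, -30], 50]
    - [[0, 0, 8], [-30, -35, 0], 50]

```text
time_s: 86.65
ee_pos: [598.9, 52.6, 215.6]
ee_rot: [-179.9, -0.3, -21.6]
force: [-0.1, 1.5, -0.6]
gripper_width: 49.9
```

Run:
```python
from h import *
snap('wrist','w46')
plan([((485,335,200),(180,0,-88))],[8],0)
```

```text
t 86.7 pos [595.   57.8 214.7] rot [-1.7977e+02  5.0000e-02 -2.1590e+01] F [-3.2  3.1 -0. ] w 49.8
[[0, 0, 8.3], [-26, -27, 2]]
[[0, 0, 8.3], [-29, -23, 2]]
[[0, 0, 8.3], [-32, -19, 2]]
[[0, 0, 8.3], [-35, -14, 2]]
[[0, 0, 8.3], [-36, -9, 2]]
[[0, 0, 8.3], [-37, -3, 2]]
[[0, 0, 8.3], [-37, 2, 2]]
[[0, 0, 8.3], [-37, 7, 2]]
```

View pics/w46.png

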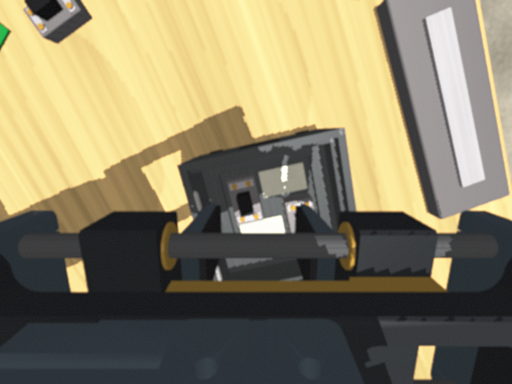

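Emit:
servo_tool:
  plan:
    - [[0, 0, 8], [-26, -25, 2], 50]
    - [[0, 0, 8], [-29, -23, 2], 50]
    - [[0, 0, 8], [-32, -19, 2], 50]
    - [[0, 0, 8], [-35, -14, 2], 50]
    - [[0, 0, 8], [-36, -8, 2], 50]
    - [[0, 0, 8], [-36, -3, 2], 50]
    - [[0, 0, 8], [-34, 2, 2], 50]
    - [[0, 0, 7], [-22, 5, 2], 50]
    - [[0, 0, 0], [-8, 3, 0], 50]
    - [[0, 0, 0], [0, 0, 0], 50]

```text
time_s: 87.95
ee_pos: [481.4, 330.5, 205.0]
ee_rot: [-179.5, 0.3, -86.1]
force: [1.0, -0.7, -0.3]
gripper_width: 50.3
```

Run:
```python
from h import *
snap('wrist','w47');st()
crop('w47',100,0,420,240,2.5,'w47b')
```

```text
t 88.0 pos [481.6 330.2 205. ] rot [-179.51    0.3   -86.15] F [ 0.1 -0.4 -0.6] w 49.9
```

View pics/w47b.png

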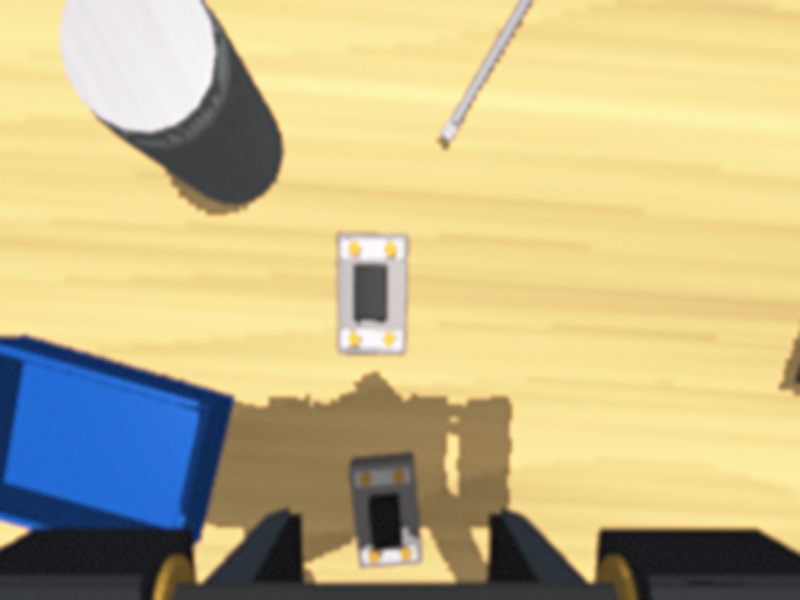

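Run:
```python
from h import *
c,y=mod('w47',[(355,249),(391,249),(354,339),(389,339)],2.5,(100,0))
mod('w47',[(366,479),(399,475),(375,556),(406,553)],2.5,(100,0))
w=lambda x,y:(x/2.5+100-.3,y/2.5-.3)
print('can top',onz('w47',w(140,50),130),'bin edge',onz('w47',w(232,400),50),onz('w47',w(195,540),50))
plan([((c[0],c[1],100),(180,0,y-90)),((c[0],c[1],40),(180,0,y-90))],[4,3],1)
```

```text
centre [561.7 349.6  26.5] long yaw 2.5 len 44.2 short 18.1 18.1
centre [445.2 334.6  26.5] long yaw 9.5 len 44.4 short 18.0 17.4
can top [629.7302952  427.21165186 130.        ] bin edge [505.9067441  414.54322915  50.        ] [432.18699765 432.70014173  50.        ]
t 88.0 pos [481.6 330.2 205. ] rot [-179.51    0.3   -86.15] F [ 0.1 -0.4 -0.6] w 49.9
[[-0.1, 0.1, 0.3], [-3.4, -20.1, 26.4]]
[[-0.1, 0.1, 0.3], [-3.5, -20.1, 26.4]]
[[-0.1, 0.1, 0.3], [-3.7, -20.1, 26.3]]
[[-0.1, 0.1, 0.3], [-3.8, -20.2, 26.3]]
[[0, 0, 0], [0, 0, 20]]
[[0, 0, 0], [0, 0, 20]]
[[0, 0, 0], [0, 0, 20]]
```

Emit:
servo_tool:
  plan:
    - [[0, 0, 0.3], [-3, -15, 20], 50]
    - [[0, 0, 0.3], [-4, -19, 26], 50]
    - [[0, 0, 0.3], [-4, -19, 26], 50]
    - [[0, 0, 0.3], [-4, -15, 26], 50]
    - [[0, 0, 0], [0, -4, 20], 50]
    - [[0, 0, 0], [0, 0, 8], 50]
    - [[0, 0, 0], [0, 0, 0], 50]
    - [[0, 0, 0], [0, 0, 0], 50]
    - [[0, 0, 0], [0, 0, 0], 50]
    - [[0, 0, 0], [0, 0, 0], 50]

```text
time_s: 89.25
ee_pos: [563.3, 344.8, 70.2]
ee_rot: [-179.4, 0.2, -87.6]
force: [0.0, 0.1, -0.2]
gripper_width: 50.0
```

Run:
```python
from h import *
snap('wrist','w48')
plan([((557.7,349.4,29),(180,0,-87.5))],[1],1)
```

```text
t 89.3 pos [563.3 344.8  70.3] rot [-179.42    0.22  -87.63] F [ 1.1 -0.5  0.3] w 50.0
[[-0.6, 0.2, -0.1], [-4.7, 5.9, 41.2]]
```

View pics/w48.png

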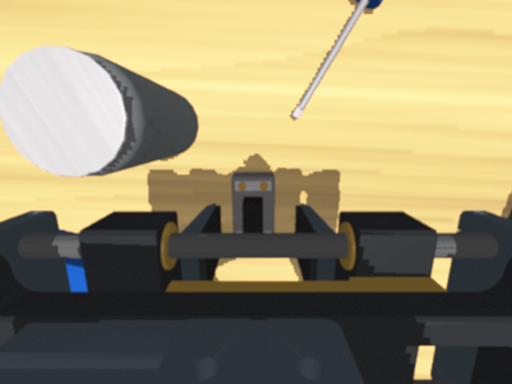

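Emit:
servo_tool:
  plan:
    - [[-0.5, 0, 0], [-4, 5, 5], 50]
    - [[0, 0, 0], [0, 0, 12], 50]
    - [[0, 0, 0], [0, 0, 10], 50]
    - [[0, 0, 0], [0, 0, 2], 50]
    - [[0, 0, 0], [0, 0, 0], 50]
    - [[0, 0, 0], [0, 0, 0], 50]
    - [[0, 0, 0], [0, 0, 0], 50]
    - [[0, 0, 0], [0, 0, 0], 50]
    - [[0, 0, 0], [0, 0, 0], 50]
    - [[0, 0, 0], [0, 0, 0], 50]

```text
time_s: 90.55
ee_pos: [557.9, 349.3, 39.8]
ee_rot: [-179.9, 0.2, -87.6]
force: [-0.2, 1.0, 0.3]
gripper_width: 50.0
```

Run:
```python
from h import *
plan([((557.7,349.4,29),(180,0,-87.5))],[1],1)
```

```text
t 90.55 pos [557.9 349.3  39.8] rot [-179.91    0.25  -87.6 ] F [-0.2  1.   0.3] w 50.0
[[-0.1, 0.2, -0.1], [-0.1, 0.3, 10.8]]
```

Emit:
servo_tool:
  plan:
    - [[0, 0, 0], [0, 0, 7], 50]
    - [[0, 0, 0], [0, 0, 3.5], 50]
    - [[0, 0, 0], [0, 0, 0], 0]
    - [[0, 0, 0], [0, 0, 0], 0]
    - [[0, 0, 0], [0, 0, 0], 0]
    - [[0, 0, 0], [0, 0, 0], 0]
    - [[0, 0, 0], [0, 0, 0], 0]
    - [[0, 0, 0], [0, 0, 0], 0]
    - [[0, 0, 0], [0, 0, -15], 0]
    - [[0, 0, 0], [0, 0, -25], 0]
  squeeze: 45

```text
time_s: 91.8
ee_pos: [556.3, 348.2, 67.7]
ee_rot: [179.8, 0.1, -87.6]
force: [-0.4, 0.9, -1.7]
gripper_width: 15.4
```

Run:
```python
from h import *
print(world((21,33)),world((-21,-33)))
snap('wrist','w49')
p=world((21-4,33))
plan([((557,349,170),(180,0,-87.6)),((p[0],p[1],180),(180,0,-99))],[3,8],0)
```

```text
[631.1  40.5] [579.3 -18.1]
t 91.85 pos [558.5 349.5  72.1] rot [-179.82    0.29  -87.61] F [1.6 0.6 0.8] w 16.0
[[-0.1, 0.1, 0], [0, 0, -33]]
[[-0.1, 0.1, 0], [0, 0, -33]]
[[-0.1, 0.1, 0], [0, 0, -33]]
[[0, 0, 1.4], [39, -7, -1]]
[[0, 0, 1.4], [39, -8, -1]]
[[0, 0, 1.4], [38, -9, -1]]
[[0, 0, 1.4], [38, -10, -1]]
[[0, 0, 1.4], [38, -11, -1]]
[[0, 0, 1.4], [38, -12, -1]]
[[0, 0, 1.4], [37, -13, -1]]
[[0, 0, 1.4], [37, -14, -1]]
```

View pics/w49.png

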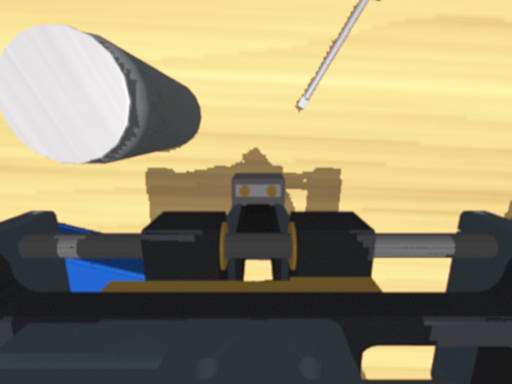

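Emit:
servo_tool:
  plan:
    - [[0, 0, 0], [0, 0, -30], 0]
    - [[0, 0, 0], [0, 0, -34], 0]
    - [[0, 0, 0], [12, -2, -30], 0]
    - [[0, 0, 1.4], [34, -7, -12], 0]
    - [[0, 0, 1.4], [42, -9, 0], 0]
    - [[0, 0, 1.4], [42, -10, 0], 0]
    - [[0, 0, 1.4], [42, -11, 0], 0]
    - [[0, 0, 1.4], [42, -12, 0], 0]
    - [[0, 0, 1.4], [36, -13, 0], 0]
    - [[0, 0, 1.4], [18, -10, 0], 0]

```text
time_s: 93.1
ee_pos: [628.8, 73.4, 187.1]
ee_rot: [-179.2, 0.7, -97.5]
force: [0.3, -0.5, -1.0]
gripper_width: 15.7
```

Run:
```python
from h import *
p=world((21-4,33))
plan([((p[0],p[1],110),(180,0,-99))],[5],1)
```

```text
t 93.1 pos [628.8  73.4 187.1] rot [-179.2     0.69  -97.49] F [ 0.3 -0.5 -1. ] w 15.7
[[-0.2, 0.1, 0.3], [6.6, -0.3, 15.4]]
[[-0.2, 0.1, 0.3], [6.6, -0.4, 15.4]]
[[-0.2, 0.1, 0.3], [6.5, -0.5, 15.4]]
[[-0.2, 0.1, 0.3], [6.5, -0.5, 15.4]]
[[-0.2, 0.1, 0.3], [6.5, -0.6, 15.4]]
```

Emit:
servo_tool:
  plan:
    - [[-0.4, 0.3, 0.7], [12, 0, 5], 0]
    - [[-0.4, 0.3, 0.7], [8, 0, 14], 0]
    - [[0, 0, 0], [2, 0, 18], 0]
    - [[0, 0, 0], [0, 0, 18], 0]
    - [[0, 0, 0], [0, 0, 12], 0]
    - [[0, 0, 0], [0, 0, 0], 0]
    - [[0, 0, 0], [0, 0, 0], 0]
    - [[0, 0, 0], [0, 0, 0], 0]
    - [[0, 0, 0], [0, 0, 0], 0]
    - [[0, 0, 0], [0, 0, 0], 0]

```text
time_s: 94.35
ee_pos: [624.8, 55.0, 116.1]
ee_rot: [179.8, 0.2, -98.8]
force: [-0.2, 0.3, -1.5]
gripper_width: 15.7
```

Run:
```python
from h import *
p=world((21-4,33))
plan([((p[0],p[1],76),(180,0,-99))],[1],1)
snap('wrist','w50');crop('w50',150,110,410,300,3,'w50b')
```

```text
t 94.35 pos [624.8  55.  116.1] rot [ 1.7983e+02  1.7000e-01 -9.8810e+01] F [-0.2  0.3 -1.5] w 15.7
[[0.2, 0.2, 0.2], [13.4, -4.6, 40]]
```

View pics/w50b.png

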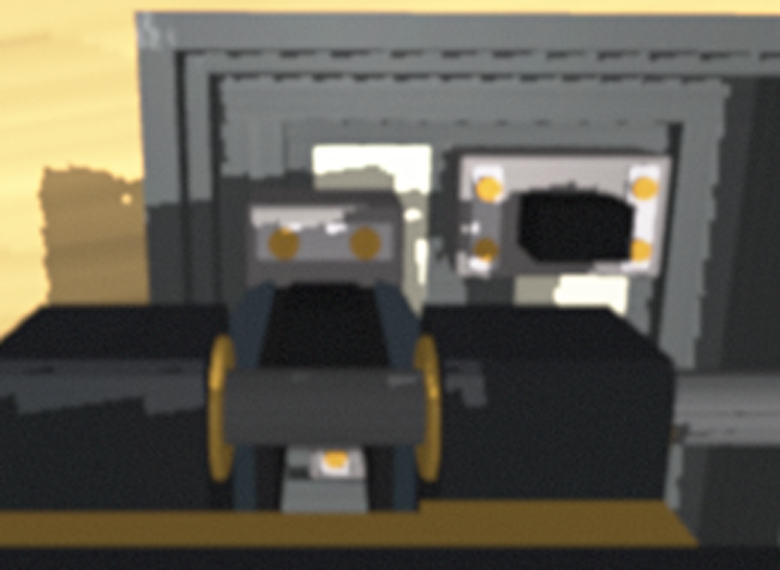

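Emit:
servo_tool:
  plan:
    - [[0.2, 0, 0.2], [6, -2, 3], 0]
    - [[0, 0, 0], [6, -2, 6], 0]
    - [[0, 0, 0], [1, -0.5, 8], 0]
    - [[0, 0, 0], [0, 0, 10], 0]
    - [[0, 0, 0], [0, 0, 8], 0]
    - [[0, 0, 0], [0, 0, 0], 0]
    - [[0, 0, 0], [0, 0, 0], 0]
    - [[0, 0, 0], [0, 0, 0], 0]
    - [[0, 0, 0], [0, 0, 0], 0]
    - [[0, 0, 0], [0, 0, 0], 0]

```text
time_s: 95.65
ee_pos: [627.5, 40.4, 78.5]
ee_rot: [-180.0, 0.2, -99.0]
force: [-0.6, 0.0, -0.6]
gripper_width: 15.7
```

Run:
```python
from h import *
p=world((21-4,33))
plan([((p[0],p[1],66),(180,0,-99))],[1],1)
snap('wrist','w51');crop('w51',150,110,410,300,3,'w51b')
```

```text
t 95.65 pos [627.5  40.4  78.5] rot [-1.7996e+02  1.7000e-01 -9.9040e+01] F [-0.6  0.  -0.6] w 15.7
[[0, 0.2, 0], [-0.6, 0.4, 12.5]]
```

View pics/w51b.png

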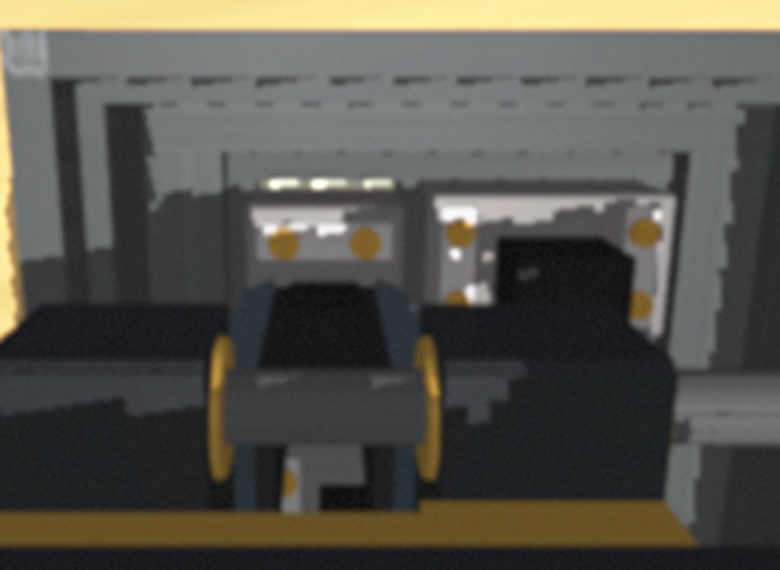

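Run:
```python
from h import *
f=lambda x,y:(x/3+150-.3,y/3+110-.3)
print('pad3 far L(51,51)',boxf(onz('w51',f(263,180),36)),'R(51,15)',boxf(onz('w51',f(393,180),36)))
print('screws (43,33)',boxf(onz('w51',f(324.5,242),78.5-2.7)))
held('w51',f(324.5,242))
print('mod2 (z62) screws (43?)',[boxf(onz('w51',f(*p),62)) for p in [(460,234),(644,234)]],'expect (42?,1),(42,-43)')
```

```text
pad3 far L(51,51) [50.6 50. ] R(51,15) [50.7 14.7]
screws (43,33) [42.6 33.2]
tool-frame [ -0.9 -25.2   2.5]
mod2 (z62) screws (43?) [array([41.4,  0.5]), array([ 41.4, -43.9])] expect (42?,1),(42,-43)
```

Emit:
servo_tool:
  plan:
    - [[0, 0, 0], [0.4, 0, 4], 0]
    - [[0, 0, 0], [0, 0, 4], 0]
    - [[0, 0, 0], [0, 0, 2], 0]
    - [[0, 0, 0], [0, 0, 0], 0]
    - [[0, 0, 0], [0, 0, 1], 0]
    - [[0, 0, 0], [0, 0, 0], 0]
    - [[0, 0, 0], [0, 0, 0], 0]
    - [[0, 0, 0], [0, 0, 0], 0]
    - [[0, 0, 0], [0, 0, 0], 0]
    - [[0, 0, 0], [0, 0, 0], 0]

```text
time_s: 96.95
ee_pos: [627.5, 40.0, 66.8]
ee_rot: [-179.9, 0.2, -99.0]
force: [0.1, 0.4, -1.6]
gripper_width: 15.9
```

Run:
```python
from h import *
s=st(); print(boxf(s['ee_pos']))
```

```text
t 96.95 pos [627.5  40.   66.8] rot [-1.7994e+02  1.7000e-01 -9.9040e+01] F [ 0.1  0.4 -1.6] w 15.9
[17.5 32. ]
```

Emit:
servo_tool:
  plan:
    - [[0, 0, 0], [0, 0, 1.8], 0]
    - [[0, 0, 0], [0, 0, 0], 34]
    - [[0, 0, 0], [0, 0, 0], 34]
    - [[0, 0, 0], [0, 0, 0], 34]
    - [[0, 0, 0], [0, 0, -8], 34]
    - [[0, 0, 0], [0, 0, -25], 34]
    - [[0, 0, 0], [0, 0, -40], 40]
    - [[0, 0, 0], [0, 0, -40], 50]
    - [[0, 0, -2], [-20, 15, -25], 50]
    - [[0, 0, -2], [-35, 25, 0], 50]

```text
time_s: 98.2
ee_pos: [596.7, 98.7, 211.0]
ee_rot: [-179.6, 0.2, -95.2]
force: [0.1, 0.6, -0.5]
gripper_width: 50.0
```

Run:
```python
from h import *
snap('wrist','w52')
plan([((375,325,190),(180,0,-80.5))],[8],0)
```

```text
t 98.25 pos [593.  103.6 210.4] rot [-179.93    0.42  -94.92] F [-2.9  2.5 -0.4] w 49.7
[[0, 0.1, -1.8], [-25, 30, 3]]
[[0, 0.1, -1.8], [-26, 29, 3]]
[[0, 0.1, -1.8], [-27, 28, 3]]
[[0, 0.1, -1.8], [-28, 27, 3]]
[[0, 0.1, -1.8], [-29, 26, 3]]
[[0, 0.1, -1.8], [-30, 25, 3]]
[[0, 0.1, -1.8], [-30, 24, 3]]
[[0, 0.1, -1.8], [-31, 23, 3]]
```

View pics/w52.png

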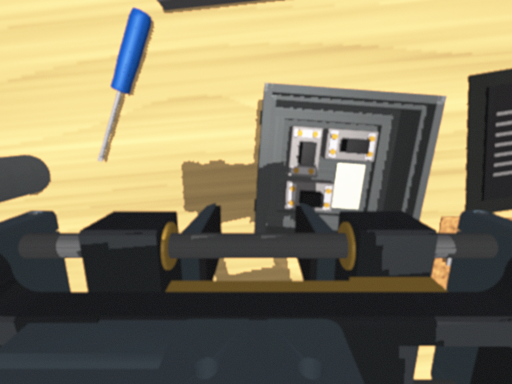

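Emit:
servo_tool:
  plan:
    - [[0, 0, -1.8], [-25, 26, 3], 50]
    - [[0, 0, -1.8], [-27, 29, 3], 50]
    - [[0, 0, -1.8], [-28, 28, 3], 50]
    - [[0, 0, -1.8], [-29, 27, 3], 50]
    - [[0, 0, -1.8], [-30, 26, 3], 50]
    - [[0, 0, -1.8], [-30, 25, 3], 50]
    - [[0, 0, -1.8], [-28, 22, 3], 50]
    - [[0, 0, -1], [-16, 12, 0], 50]
    - [[0, 0, 0], [-3, 3, 0], 50]
    - [[0, 0, 0], [0, 0, 0], 50]

```text
time_s: 99.5
ee_pos: [384.3, 322.6, 195.4]
ee_rot: [-179.3, 0.5, -80.8]
force: [0.1, 0.2, 0.0]
gripper_width: 49.7
```

Run:
```python
from h import *
snap('wrist','w53');st()
crop('w53',150,50,390,230,3.3,'w53b')
```

```text
t 99.55 pos [384.5 322.4 195.4] rot [-179.3     0.53  -80.8 ] F [ 0.6 -0.1 -0.3] w 50.1
```

View pics/w53b.png

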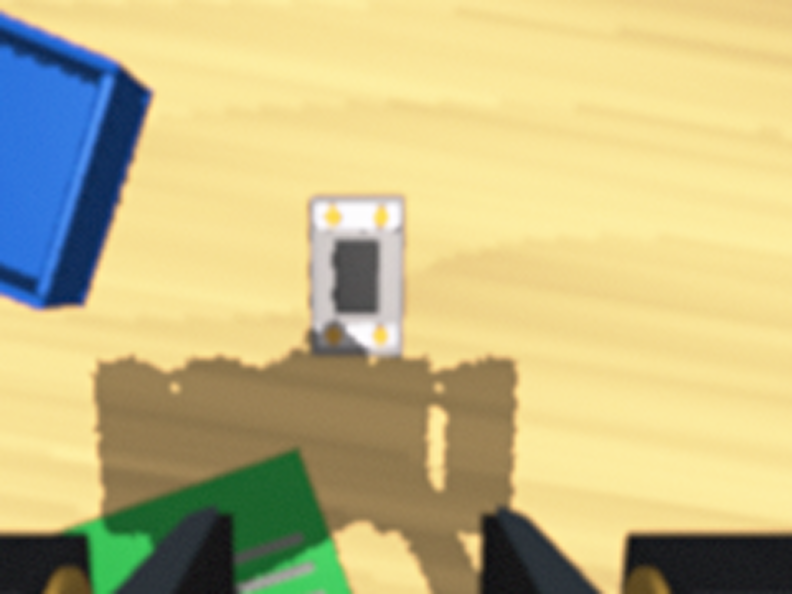

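Run:
```python
from h import *
c,y=mod('w53',[(333,216),(381,216),(334,335),(380,335)],3.3,(150,50))
plan([((c[0],c[1],100),(180,0,y-90)),((c[0],c[1],40),(180,0,y-90))],[4,3],1)
```

```text
centre [445.5 334.9  26.5] long yaw 9.3 len 44.2 short 18.0 17.8
t 99.55 pos [384.5 322.4 195.4] rot [-179.3     0.53  -80.8 ] F [ 0.6 -0.1 -0.3] w 50.1
[[-0.2, 0.1, 0], [-0.4, -15.3, 24]]
[[-0.2, 0.1, 0], [-0.5, -15.3, 24]]
[[-0.2, 0.1, 0], [-0.5, -15.4, 23.9]]
[[-0.2, 0.1, 0], [-0.6, -15.5, 23.9]]
[[0, 0, 0], [0, 0, 20]]
[[0, 0, 0], [0, 0, 20]]
[[0, 0, 0], [0, 0, 20]]
```

Emit:
servo_tool:
  plan:
    - [[-0.2, 0.1, 0], [-1, -12, 16], 50]
    - [[-0.2, 0.1, 0], [0, -15, 22], 50]
    - [[-0.2, 0.1, 0], [0, -15, 24], 50]
    - [[-0.2, 0, 0], [0, -12, 24], 50]
    - [[0, 0, 0], [0, -3, 22], 50]
    - [[0, 0, 0], [0, 0, 12], 50]
    - [[0, 0, 0], [0, 0, 0], 50]
    - [[0, 0, 0], [0, 0, 0], 50]
    - [[0, 0, 0], [0, 0, 0], 50]
    - [[0, 0, 0], [0, 0, 0], 50]

```text
time_s: 100.8
ee_pos: [451.1, 330.2, 67.8]
ee_rot: [180.0, 0.2, -81.3]
force: [-0.6, -0.7, 0.7]
gripper_width: 49.9
```

Run:
```python
from h import *
plan([((445.5,334.9,29),(180,0,-80.7))],[1],1)
```

```text
t 100.8 pos [451.1 330.2  67.8] rot [ 1.7999e+02  1.7000e-01 -8.1290e+01] F [-0.6 -0.7  0.7] w 49.9
[[0, 0.2, -0.6], [-5.4, 4.8, 38.8]]
```

Emit:
servo_tool:
  plan:
    - [[0, 0, -0.5], [-5, 4.5, 4], 50]
    - [[0, 0, 0], [0, 0, 10], 50]
    - [[0, 0, 0], [0, 0, 10], 50]
    - [[0, 0, 0], [0, 0, 4], 50]
    - [[0, 0, 0], [0, 0, 0], 50]
    - [[0, 0, 0], [0, 0, 0], 50]
    - [[0, 0, 0], [0, 0, 0], 50]
    - [[0, 0, 0], [0, 0, 0], 50]
    - [[0, 0, 0], [0, 0, 0], 50]
    - [[0, 0, 0], [0, 0, 0], 50]

```text
time_s: 102.05
ee_pos: [445.7, 335.3, 38.7]
ee_rot: [-179.9, 0.2, -80.7]
force: [0.2, -0.2, 0.3]
gripper_width: 50.5
```

Run:
```python
from h import *
snap('wrist','w54')
plan([((445.5,334.9,29),(180,0,-80.7))],[1],1)
```

```text
t 102.1 pos [445.7 335.3  38.7] rot [-179.92    0.22  -80.72] F [ 0.2  0.1 -0.3] w 49.8
[[-0.1, 0.2, 0], [0.4, 0.3, 9.7]]
```

View pics/w54.png

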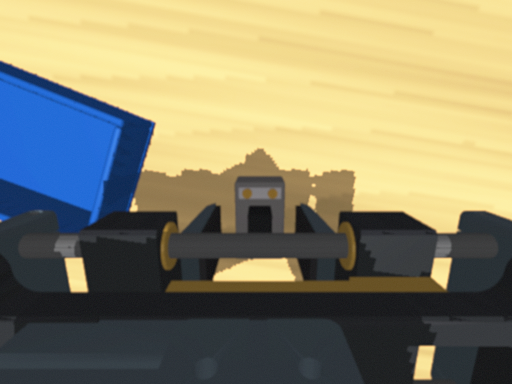

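Emit:
servo_tool:
  plan:
    - [[0, 0, 0], [0, 0, 6], 50]
    - [[0, 0, 0], [0, 0, 3.5], 50]
    - [[0, 0, 0], [0, 0, 0], 0]
    - [[0, 0, 0], [0, 0, 0], 0]
    - [[0, 0, 0], [0, 0, 0], 0]
    - [[0, 0, 0], [0, 0, 0], 0]
    - [[0, 0, 0], [0, 0, 0], 0]
    - [[0, 0, 0], [0, 0, 0], 0]
    - [[0, 0, 0], [0, 0, -15], 0]
    - [[0, 0, 0], [0, 0, -25], 0]
  squeeze: 45

```text
time_s: 103.35
ee_pos: [444.1, 334.0, 68.1]
ee_rot: [179.8, 0.1, -80.7]
force: [0.2, -0.1, -2.0]
gripper_width: 15.9
```

Run:
```python
from h import *
snap('wrist','w55')
p=world((-21,-33))
plan([((445,335,180),(180,0,-80.7)),((p[0],p[1],190),(180,0,-99))],[3,9],0)
```

```text
t 103.4 pos [446.2 335.6  71.9] rot [-179.83    0.26  -80.72] F [0.5 1.6 2.2] w 16.3
[[-0.1, 0.1, 0], [0, 0, -36]]
[[-0.1, 0.1, 0], [0, 0, -36]]
[[-0.1, 0.1, 0], [0, 0, -36]]
[[0, 0, 2], [41, -8, -1]]
[[0, 0, 2], [41, -10, -1]]
[[0, 0, 2], [40, -11, -1]]
[[0, 0, 2], [40, -13, -1]]
[[0, 0, 2], [40, -14, -1]]
[[0, 0, 2], [39, -16, -1]]
[[0, 0, 2], [38, -17, -1]]
[[0, 0, 2], [38, -18, -1]]
[[0, 0, 2], [37, -20, -1]]
```

View pics/w55.png

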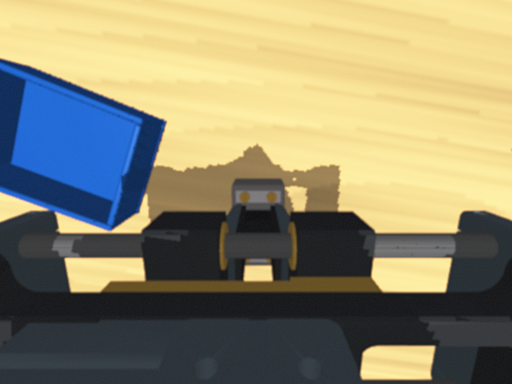

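Emit:
servo_tool:
  plan:
    - [[0, 0, 0], [0, 0, -32], 0]
    - [[0, 0, 0], [0, 0, -36], 0]
    - [[0, 0, 0], [12, -2, -32], 0]
    - [[0, 0, 2], [36, -8, -15], 0]
    - [[0, 0, 2], [44, -10, 0], 0]
    - [[0, 0, 2], [44, -12, 0], 0]
    - [[0, 0, 2], [44, -13, 0], 0]
    - [[0, 0, 2], [44, -15, 0], 0]
    - [[0, 0, 2], [44, -16, 0], 0]
    - [[0, 0, 2], [40, -16, 0], 0]

```text
time_s: 104.65
ee_pos: [559.8, 27.0, 196.0]
ee_rot: [-179.1, 0.7, -94.8]
force: [0.0, -0.2, -1.4]
gripper_width: 15.4
```

Run:
```python
from h import *
p=world((-21,-33))
plan([((p[0],p[1],190),(180,0,-99))],[3],1)
```

```text
t 104.65 pos [559.8  27.  196. ] rot [-179.15    0.7   -94.79] F [ 0.  -0.2 -1.4] w 15.4
[[-0.3, 0.2, 1.4], [14.4, -7.7, 1.9]]
[[-0.3, 0.2, 1.4], [14.2, -8.1, 1.9]]
[[-0.3, 0.2, 1.4], [14, -8.4, 2]]
```

Emit:
servo_tool:
  plan:
    - [[-0.5, 0.3, 1.4], [16, -8, 0], 0]
    - [[-0.3, 0.3, 1.4], [6, -5, 10], 0]
    - [[0, 0, 0.5], [0, 0, 18], 0]
    - [[0, 0, 0], [0, 0, 20], 0]
    - [[0, 0, 0], [0, 0, 16], 0]
    - [[0, 0, 0], [0, 0, 4], 0]
    - [[0, 0, 0], [0, 0, 0], 0]
    - [[0, 0, 0], [0, 0, 0], 0]
    - [[0, 0, 0], [0, 0, 0], 0]
    - [[0, 0, 0], [0, 0, 0], 0]

```text
time_s: 105.9
ee_pos: [571.5, 7.3, 125.8]
ee_rot: [-180.0, 0.2, -98.3]
force: [-0.5, -0.4, -0.6]
gripper_width: 15.6
```

Run:
```python
from h import *
p=world((-21,-33))
plan([((p[0],p[1],76),(180,0,-99))],[1],1)
snap('wrist','w56');crop('w56',150,110,410,300,3,'w56b')
```

```text
t 105.9 pos [571.5   7.3 125.8] rot [-179.98    0.25  -98.26] F [-0.5 -0.4 -0.6] w 15.6
[[0, 0.2, 0.7], [24.3, -11.4, 49.7]]
```

View pics/w56b.png

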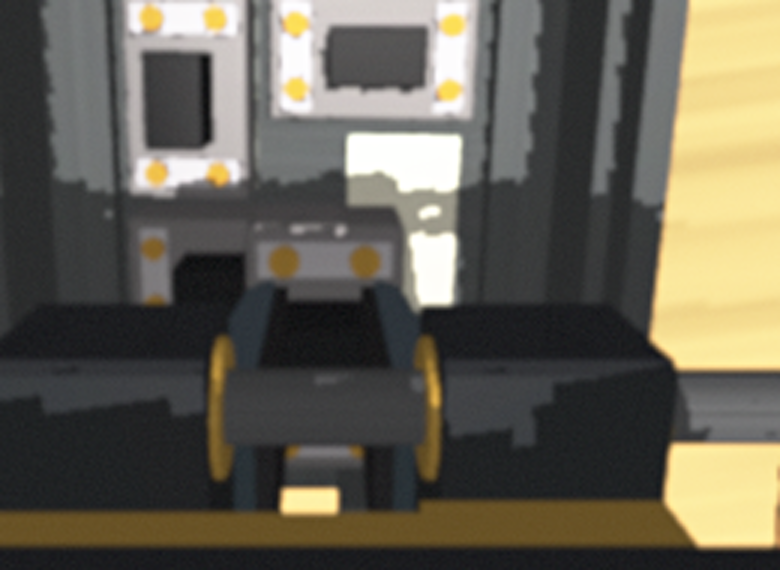

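Emit:
servo_tool:
  plan:
    - [[0, 0.2, 0.7], [9, -5, 0], 0]
    - [[0, 0, 0], [9, -4, 0], 0]
    - [[0, 0, 0], [4, -1, 4], 0]
    - [[0, 0, 0], [0, 0, 10], 0]
    - [[0, 0, 0], [0, 0, 10], 0]
    - [[0, 0, 0], [0, 0, 10], 0]
    - [[0, 0, 0], [0, 0, 4], 0]
    - [[0, 0, 0], [0, 0, 0], 0]
    - [[0, 0, 0], [0, 0, 0], 0]
    - [[0, 0, 0], [0, 0, 0], 0]

```text
time_s: 107.2
ee_pos: [578.3, -17.8, 84.7]
ee_rot: [180.0, 0.0, -99.0]
force: [-0.2, 0.5, -0.8]
gripper_width: 15.8
```

Run:
```python
from h import *
p=world((-21,-33))
plan([((p[0],p[1],66),(180,0,-99))],[1],1)
snap('wrist','w57');crop('w57',150,110,410,300,3,'w57b')
```

```text
t 107.2 pos [578.3 -17.8  84.7] rot [ 1.7997e+02  3.0000e-02 -9.9040e+01] F [-0.2  0.5 -0.8] w 15.8
[[0, 0, 0], [0.1, -1, 18.7]]
```

View pics/w57b.png

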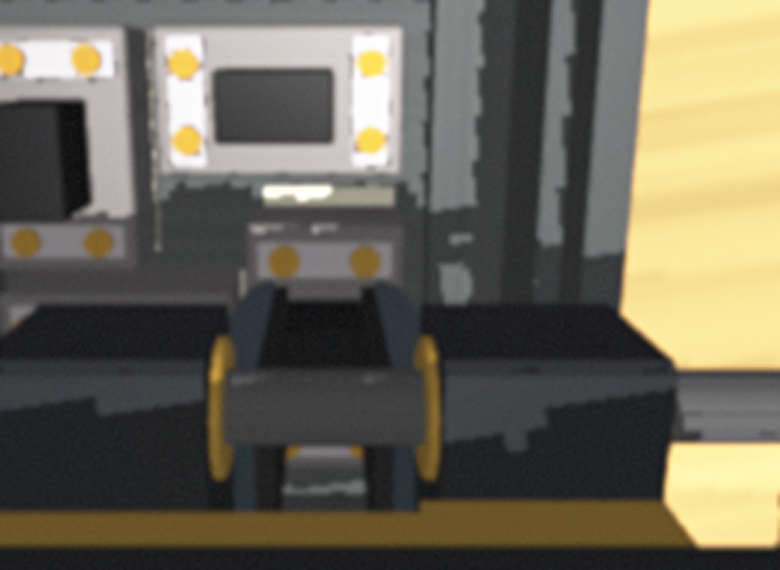

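Run:
```python
from h import *
f=lambda x,y:(x/3+150-.3,y/3+110-.3)
print('pad1 far L(9,-15)',boxf(onz('w57',f(263,186),36)),'R(9,-51)',boxf(onz('w57',f(395,186),36)))
print('screws (1,-33)',boxf(onz('w57',f(324.5,261),84.7-2.7)))
held('w57',f(324.5,261))
print('mod2',[boxf(onz('w57',f(*p),62.5)) for p in [(184,63),(187,140),(371,63),(371,140)]])
print('mod3',[boxf(onz('w57',f(*p),62.5)) for p in [(10,60),(88,60),(25,242),(99,242)]])
```

```text
pad1 far L(9,-15) [  8.6 -14.9] R(9,-51) [  8.6 -51.7]
screws (1,-33) [ -1.2 -32. ]
tool-frame [ -0.9 -20.8   2.5]
mod2 [array([42.2,  1.2]), array([24. ,  1.3]), array([ 42.2, -43. ]), array([ 24. , -43.3])]
mod3 [array([42.9, 42.4]), array([42.9, 23.9]), array([-1.3, 42.7]), array([-1.3, 24.3])]
```

Emit:
servo_tool:
  plan:
    - [[0, 0, 0], [1, -1.8, 3], 0]
    - [[0, 0, 0], [0, 0, 5], 0]
    - [[0, 0, 0], [0, 0, 5], 0]
    - [[0, 0, 0], [0, 0, 2], 0]
    - [[0, 0, 0], [0, 0, 0], 0]
    - [[0, 0, 0], [0, 0, 0], 0]
    - [[0, 0, 0], [0, 0, 0], 0]
    - [[0, 0, 0], [0, 0, 0], 0]
    - [[0, 0, 0], [0, 0, 0], 0]
    - [[0, 0, 0], [0, 0, 0], 0]

```text
time_s: 108.5
ee_pos: [580.4, -19.2, 69.2]
ee_rot: [-180.0, 0.0, -99.0]
force: [0.1, 0.1, -1.9]
gripper_width: 16.0
```

Run:
```python
from h import *
s=st(); print(boxf(s['ee_pos']))
snap('wrist','w58');crop('w58',150,110,410,300,3,'w58b')
```

```text
t 108.5 pos [580.4 -19.2  69.2] rot [-1.7996e+02  4.0000e-02 -9.9050e+01] F [ 0.1  0.1 -1.9] w 16.0
[-19.7 -33.9]
```

View pics/w58b.png

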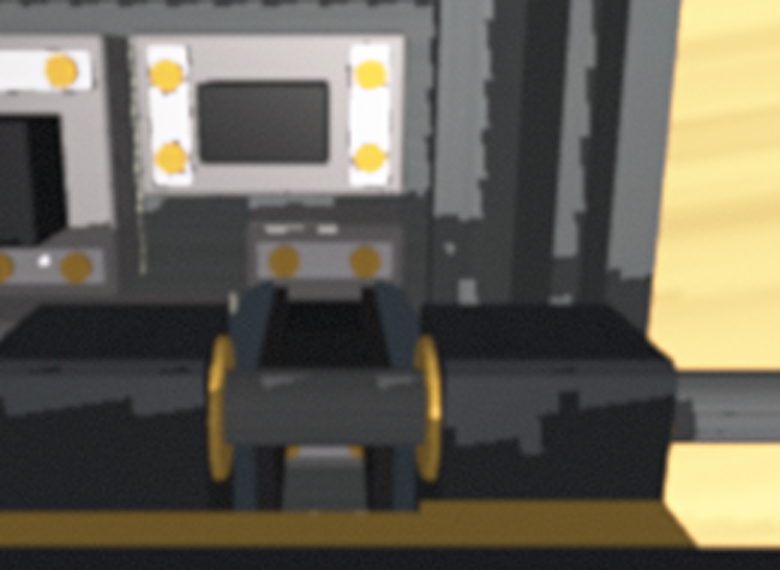

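Emit:
servo_tool:
  plan:
    - [[0, 0, 0], [0, 0, 2.5], 0]
    - [[0, 0, 0], [0, 0, 1.2], 0]
    - [[0, 0, 0], [0, 0, 0], 0]
    - [[0, 0, 0], [0, 0, 0], 0]
    - [[0, 0, 0], [0, 0, 0], 34]
    - [[0, 0, 0], [0, 0, 0], 34]
    - [[0, 0, 0], [0, 0, 0], 34]
    - [[0, 0, 0], [0, 0, -5], 34]
    - [[0, 0, 0], [0, 0, -15], 34]
    - [[0, 0, 0], [0, 0, -30], 34]

```text
time_s: 109.8
ee_pos: [579.6, -19.2, 116.3]
ee_rot: [179.9, 0.0, -99.0]
force: [-0.3, -0.0, 0.1]
gripper_width: 33.8
```

Emit:
servo_tool:
  plan:
    - [[0, 0, 0], [0, 5, -40], 40]
    - [[0, 0, 0], [0, 20, -40], 40]
    - [[0, 0, 0], [0, 35, -30], 40]
    - [[0, 0, 0], [0, 40, -20], 40]
    - [[0, 0, 0], [0, 35, 0], 40]
    - [[0, 0, 0], [0, 15, 0], 40]
    - [[0, 0, 0], [0, 0, 0], 40]
    - [[0, 0, 0], [0, 0, 0], 40]
    - [[0, 0, 0], [0, 0, 0], 40]
    - [[0, 0, 0], [0, 0, 0], 40]

```text
time_s: 111.05
ee_pos: [433.3, 4.4, 260.0]
ee_rot: [-179.1, 0.1, -99.1]
force: [-0.8, 0.7, -0.8]
gripper_width: 39.9
```

Run:
```python
from h import *
st();snap('wrist','w59');snap('top','t59');snap('side','s59')
crop('w59',100,0,420,240,2.5,'w59b');crop('t59',110,60,420,280,2.55,'t59b');crop('s59',180,110,380,330,2.7,'s59b')
```

```text
t 111.05 pos [433.3   4.4 260. ] rot [-1.7906e+02  1.5000e-01 -9.9080e+01] F [-0.8  0.7 -0.8] w 39.9
```

View pics/w59b.png

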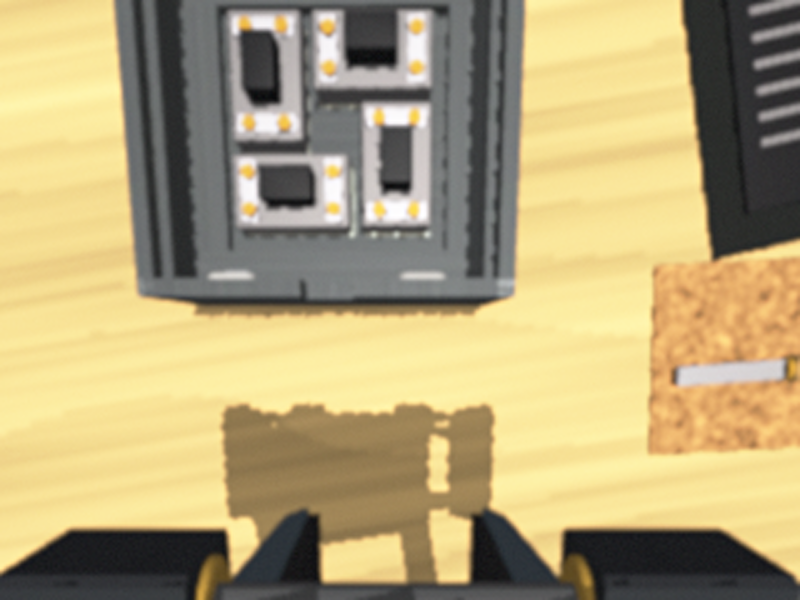

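View pics/t59b.png

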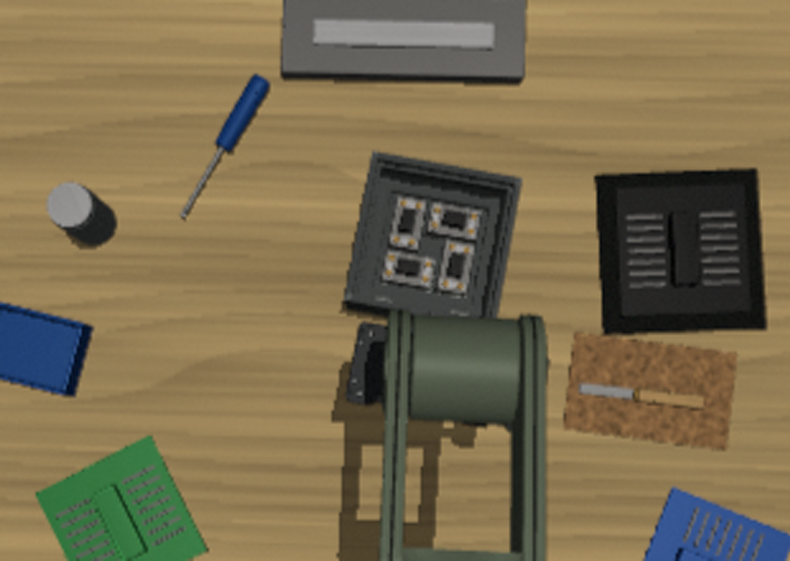

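View pics/s59b.png

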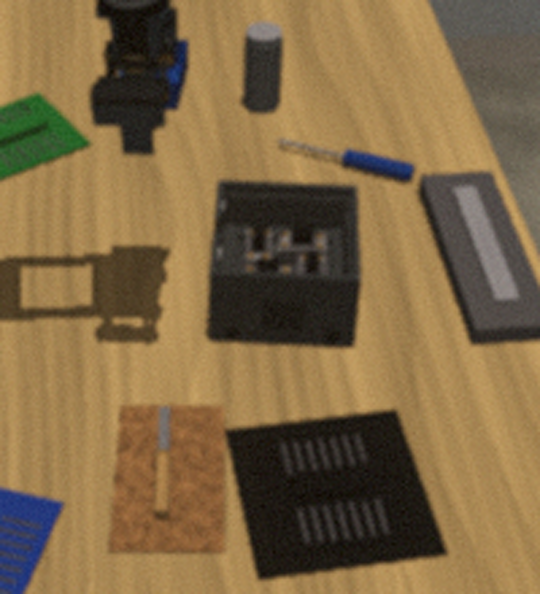

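Run:
```python
from h import *
f=lambda p:(p[0]/2.5+100-.3,p[1]/2.5-.3)
for n,e,S in [('m1','(-21,-33)',[(379,117),(414,117),(378,210),(413,210)]),('m4','(-33,21)',[(248,172),(333,171),(249,209),(334,209)]),('m3','(21,33)',[(245,23),(281,23),(249,122),(285,122)]),('m2','(33,-21)',[(328,26),(417,26),(329,68),(417,68)])]:
    P=np.array([boxf(onz('w59',f(p),62.5)) for p in S]); print(n,e,P.mean(0).round(1),(P[0]-P[2]).round(1),(P[1]-P[0]).round(1))
# pad strips
print('pad1 bottom edge (-51,..)',boxf(onz('w59',f((398,236)),36)),'pad4 right edge y=-9',boxf(onz('w59',f((357,210)),36)))
crop('w59',190,0,280,100,6,'w59c')
```

```text
m1 (-21,-33) [-20.1 -32.8] [44.4 -0.7] [  0.  -17.9]
m4 (-33,21) [-32.6  21.9] [18.  -0.3] [  0.4 -44.1]
m3 (21,33) [22.3 33.1] [44.8 -0.2] [  0.  -17.8]
m2 (33,-21) [ 33.9 -21.2] [18.7  0.1] [  0.  -44.1]
pad1 bottom edge (-51,..) [-51.5 -33.9] pad4 right edge y=-9 [-37.7 -10.9]
```

View pics/w59c.png

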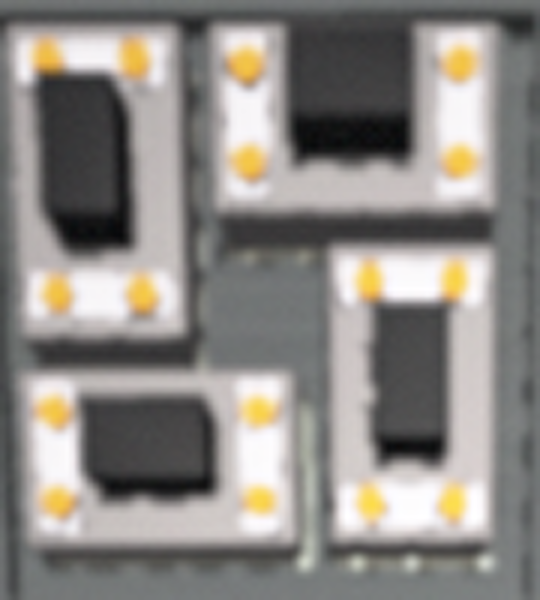

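Run:
```python
from h import *
st(); print(env.job_done())
```

```text
t 111.2 pos [433.    4.4 260. ] rot [-1.7906e+02  1.5000e-01 -9.9080e+01] F [-0.2  0.2 -0.4] w 40.3
the job is handed in; nothing more can be done
None
```

The job is done and handed in at about 111 s, with the gripper open and clear of everything; no verdict was reported.

**What I did**
- **Cover:** I levered it up with the pry bar in the notch. The first two tries dropped back under the catches and the third held. On that third try the last joint reached its range limit and the tool drifted about 6 mm, so I backed off before carrying on. The cover went ridge up onto the black mat.
- **Pry bar:** I put it on the cork mat before carrying the cover, because there is only one gripper. It was knocked partly off the mat while I was at the box, so I regripped it and laid it wholly on the cork again.
- **Modules:** All four were present. Each went upright onto its own pad, turned to match.

**Last checks**
- **Modules:** The final wrist picture puts the four centres within about 1.4 mm of their pads, turned to within about 1°. All are upright with only thin edges of the pads showing.
- **Cover:** It is ridge up, about 2 mm off the middle of the mat by eye.
- **Pry bar:** It lies fully on the cork.
- **Bystanders:** The can, the bin and the screwdriver were not touched and look unmoved in the last top view (the bin is cut off at that crop's edge).

**Checks that disagreed:** The top camera read about 3 to 4 mm off the wrist camera, so I worked from the wrist camera. Heights triangulated from the two views were also too noisy on the small parts (up to about 30 mm off), so I used the given heights there.

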